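Load the analyser's check weights and book the check with the scanner

ROBOT

A 6-joint arm with a two-finger parallel gripper is mounted at the origin on the work surface. World frame = base frame: x ahead of the robot, y to its left, z up, the work surface at z = 0. Lengths are in mm, angles in rad, forces in N, time in s.
With the tool pointing down it reaches from about 350 to 975 mm from the base axis. Payload 7.1 kg.
Tool frame: the origin (TCP) lies between the finger pads; the fingertips stand 14 mm ahead of it and the grasp point (between the pads) lies 5 mm behind it; z points along the fingers, y is the direction in which the jaws open and shut (so a half turn about z gives the same grasp; the last joint's range is limited). The gripper opens to 88 mm and grips with 3 to 60 N. Pads are 20 mm wide; open, the fingers measure 115 mm over their backs; the gripper's body (75 mm by 178 mm) begins 61 mm behind the grasp point.
Start: joints at [-1.368, 0.423, 1.63, -0, 1.089, -0.019], TCP at [137.511, -609.668, 236.675] pointing down, gripper open.
Joint ranges: [-3, 3], [-0.9, 2.11], [0.09, 2.58], [-1.31, 4.45], [0.11, 2.69], [-2.54, 2.54]. Speed limits (rad/s): [2.39, 2.39, 3.01, 3.14, 3.14, 3.14].

INTERFACE

Orientations are given as a rotation vector (axis times angle).
In Python, from workcell import get_obs, get_image, calibration, close_job, regions_of, place_of gives the robot as it stands.
- The arm moves only by the tool move_arm, never from a script. Its argument "deltas" is a list of rows, each a list of 5 numbers: the closure in counts, from 0 (fully open) to 255 (shut), then the shift along the tool's x, y, z in m, then the turn about the tool's z in rad. In form: [[grip, x, y, z, roll], ...]. A call has 1 to 5 rows; each row is the pose to reach, as a shift and turn from the pose commanded when the call began, along the tool's axes at that moment; what a row does not reach only later rows make up. A row lasts 1/12 s, in which the tool goes at most 41.7 mm and 7.16 degrees, less where a joint would pass 70% of its speed; a pose out of reach is approached as far as the arm can. A call with a gripper value outside its range is refused whole. The fingers move at their own pace and stop on an object; the grip force is fixed at half the most. Time passes only in rows, so rows that repeat a pose let the fingers close. It gives the time, the measured TCP pose, the force and the opening at its end, in the units of the state.
- get_obs(): the state, without advancing time (a new reading comes with each control period).
- get_image(name): name is "side" or "top" or "wrist"; returns the picture (400x640x3 uint8, blue, green, red); there is no depth.
- calibration(name): a dict with "intrinsics" (3x3 intrinsics, pixels), "world_to_cam" (4x4, takes a point from world to camera coordinates); the wrist camera has in their place "hand_eye" (4x4, takes a point from camera to tool coordinates, whose origin is the TCP and whose axes are the flange's). Camera axes: x right, y down, z forward; pixel columns grow to the right and rows downward; lengths in mm; the calibration is good to about 2 mm. A picture is of the moment at which its call begins: read the wrist's pose just before it. calibration takes no time and is no camera call.
- close_job(): hands the job in, once; it reports no verdict.
Trained networks look in the newest picture that a camera, given by its name, has taken for a name from the list of things; names that differ only in an ending like _2 or _b are one class to them, and where a whole thing is asked for, a point or a joint stands for the part that bears it (a point fixed in the world has none). Each returns a list of dicts, best first, with "conf" (0 to 1); they miss things now and then, are a little off and sometimes report something else, mostly with a low value. They report only what shows in the picture. A call takes as long as a camera call. They do not tell look-alikes from the thing itself.
- regions_of(camera, name): "region" (400x640 bool, what is visible of it).
- place_of(camera, name): "location" ([x, y, z] in mm, in world coordinates, good to about 4 mm: a listed point, or the origin of a listed thing).
The state is a dict: "t": time; "qpos": joint angles; "qvel": joint speeds; "joint_torque": joint torques, N m; "ee_pos": TCP position; "orientation": TCP orientation; "ft_force": force on the tool from outside, world axes, zero at the start; "moment": the same for the moment, N m; "width": finger opening in mm.
Only numpy, scipy, OpenCV 4.12 (cv2) and the standard library are available. Lean on these libraries where they do the work, as an engineer would, in place of code of your own. Each camera call takes 0.05 s, during which the arm holds its last target.

TASK

Stack all the dark grey disc weights on the moisture analyser's pan, centred on it and on one another, the widest at the bottom and each one narrower than the one below. Then take the hand scanner from its cradle, point its window squarely at the middle of the label on the card stand from about 8 cm away and hold it still there for two seconds, then do the same at the label on the analyser's sloping panel. Finally hang the scanner by its loop on the hook, see that the weights are still neatly stacked, and leave the other things on the bench where they are.

Things in the scene. Friction and masses are not known exactly. Their poses are not given: they have to be found in the camera images.
- disc66: Flat dark grey anodised aluminium disc weight, 66 mm in diameter and 14 mm thick; it lies flat on the bench at the start. Origin at its very centre, z along its axis (up). Three to five of the weights (66, 58, 50, 42, 34 mm) are present.
- disc58: Flat dark grey anodised aluminium disc weight, 58 mm in diameter and 14 mm thick; it lies flat on the bench at the start. Origin at its very centre, z along its axis (up). Three to five of the weights (66, 58, 50, 42, 34 mm) are present.
- disc50: Flat dark grey anodised aluminium disc weight, 50 mm in diameter and 14 mm thick; it lies flat on the bench at the start. Origin at its very centre, z along its axis (up). Three to five of the weights (66, 58, 50, 42, 34 mm) are present.
- disc42: Flat dark grey anodised aluminium disc weight, 42 mm in diameter and 14 mm thick; it lies flat on the bench at the start. Origin at its very centre, z along its axis (up). Three to five of the weights (66, 58, 50, 42, 34 mm) are present.
- disc34: Flat dark grey anodised aluminium disc weight, 34 mm in diameter and 14 mm thick; it lies flat on the bench at the start. Origin at its very centre, z along its axis (up). Three to five of the weights (66, 58, 50, 42, 34 mm) are present.
- pan (a point): Centre of the top of the moisture analyser's round aluminium pan, 92 mm wide, 90 mm above the bench, 5 mm above the fixed analyser's flat grey deck; axes as the analyser's, z up. Deck: 100 mm from the pan centre to x, -x and +y. The open lid stands 95 mm off on the -y side, up to 300 mm above the bench. A white panel slopes down on the +y side, 100 to 195 mm off.
- analyser_label: Black-barred white barcode label, 60 x 40 mm, on the analyser's sloping control panel. Origin at the middle of its face; z is the outward normal (leans about 25 degrees off vertical, towards the analyser's +y), x along its 60 mm length.
- card_label: Black-barred white barcode label, 60 x 40 mm, on a slanted aluminium card stand (85 mm wide, about 62 mm high, fixed). Origin at the middle of its face; z is the outward normal (leans about 25 degrees off vertical, towards the label's own -x side, roughly to the robot), y along its 60 mm length.
- scanner: Upright stick scanner, 0.18 kg. Origin: centre of its underside, the window, which looks along its -z. Grey head 46 x 46 mm up to z 36; black handle 32 x 32 mm from 36 to 130 mm; on top a 5 mm wire loop, 30 mm wide in y, top at 164.5 mm, its opening (20 mm wide, z 130 to 159) facing along x. Grip the handle's y faces near the top, so the loop lies between the fingers, open for the hook.
- scanner_loop (a point): Middle of the opening of the scanner's loop, 146 mm above the scanner's underside; axes as the scanner's.
- cradle: Scanner's open-topped square black cradle, 66 x 66 mm, 30 mm high, inner floor 5 mm above the bench, fixed. Origin at the centre of its underside.
- hook: Fixed steel hook stand, origin on the bench under its post: base 100 x 100 x 12 mm, post 12 mm thick, 230 mm high; a level prong of 7 mm bar runs from the post along the stand's own -x, its axis 220 mm above the bench. 85 mm out it bends up to a tip 100 mm out, whose top is 13.5 mm above the bar's axis.
- hook_seat (a point): Point on the top of the hook's prong, 70 mm out from the post, where the loop should hang; axes as the hook's.
- jar: Closed glass jar, 60 mm in diameter, 75 mm high, a bystander. Origin at the centre of its underside.
- beaker: Empty glass beaker, 64 mm in diameter, 85 mm high, a bystander. Origin at the centre of its underside.
- wash_bottle: Closed white plastic bottle, 60 mm in diameter, 150 mm high, a bystander. Origin at the centre of its underside.
- sample_tub: Closed clear sample tub, 70 mm in diameter, 60 mm high, a bystander. Origin at the centre of its underside.
- tin: Closed steel tin, 60 mm in diameter, 50 mm high, a bystander. Origin at the centre of its underside.
Mind the look-alikes: they are no part of the job. Leave any orange or red look-alike of the disc58 alone. Leave any green look-alike of the disc66 alone.

How it is judged:
By the outcome, as a careful person would: the job done as asked, in the order asked, and still so for the second after the job is handed in, with the robot touching nothing.
Of disc66, disc58, disc50, disc42, disc34 only 3 to 5 are there at a start; the rules pass over those that are not, and their reading is None.
At some moment in a run one of disc66, disc58, disc50, disc42, disc34 may be knocked a few centimetres aside while the robot is not near it.
It also fails if it takes over 210 s, if anything falls off the work surface, if the arm or the gripper's body presses on something with over 40 N, if the wrist force passes 120 N, or if a joint passes its speed limit or range.

## Working session

There is one attempt and no reset: what is moved stays moved. The work goes in short steps, Python scripts to look and compute and a tool call to move; the robot and the scene stay as the last step left them, time stands still between calls to the robot, and variables do not carry over. Pictures are saved under pics/ and viewed, and the job is handed in when it is done.

Besides the shell and the picture viewer there is one more tool, called after "Request:" as name([rows], argument=value, ...), one row to a line, values as JSON. move_arm: Moves the arm, as the interface text tells. Its arguments: {"type":"object","properties":{"deltas":{"type":"array","items":{"type":"array","items":{"type":"number"}}}},"required":["deltas"]}

I'll start by looking at the state, the calibration and the fixed cameras.

```bash
mkdir -p pics; ls
python3 - <<'E'
from workcell import *
import cv2,numpy as np
np.set_printoptions(precision=4,suppress=True)
print(get_obs())
for n in("side","top","wrist"):
    cv2.imwrite(f"pics/{n}0.png",get_image(n)); print(n,calibration(n))
E
```

```text
pics
{'t': 0.0, 'qpos': array([-1.368 ,  0.4238,  1.6307, -0.    ,  1.0886, -0.019 ]), 'qvel': array([-0.0022, -0.    ,  0.0001,  0.001 ,  0.0023,  0.0013]), 'joint_torque': array([  0.0007, -54.4618, -27.3665,   0.0645,   0.0227,  -0.0001]), 'ee_pos': array([ 137.3974, -609.163 ,  235.9044]), 'orientation': array([-3.1208, -0.3475,  0.0002]), 'ft_force': array([-0.0052, -0.1698, -0.3809]), 'moment': array([ 0.0054, -0.0227, -0.0277]), 'width': 87.9023962364296}
side {'intrinsics': array([[371.9005,   0.    , 317.953 ],
       [  0.    , 371.9005, 200.1753],
       [  0.    ,   0.    ,   1.    ]]), 'world_to_cam': array([[   0.989 ,   -0.1475,   -0.008 , -522.3043],
       [  -0.1016,   -0.6404,   -0.7613,  200.8945],
       [   0.1072,    0.7537,   -0.6484, 1050.0023],
       [   0.    ,    0.    ,    0.    ,    1.    ]])}
top {'intrinsics': array([[464.2099,   0.    , 318.6612],
       [  0.    , 464.2099, 196.2702],
       [  0.    ,   0.    ,   1.    ]]), 'world_to_cam': array([[  -0.0251,   -0.9997,    0.0063,   66.321 ],
       [  -0.9852,    0.0236,   -0.1696,  529.0282],
       [   0.1694,   -0.0105,   -0.9855, 1307.3526],
       [   0.    ,    0.    ,    0.    ,    1.    ]])}
wrist {'intrinsics': array([[278.7205,   0.    , 319.9327],
       [  0.    , 278.7205, 205.0431],
       [  0.    ,   0.    ,   1.    ]]), 'hand_eye': array([[   0.0008,   -0.9608,   -0.2772,   76.6054],
       [   1.    ,    0.0011,   -0.0008,   -0.9113],
       [   0.001 ,   -0.2772,    0.9608, -148.6707],
       [   0.    ,    0.    ,    0.    ,    1.    ]])}
```

View pics/side0.png

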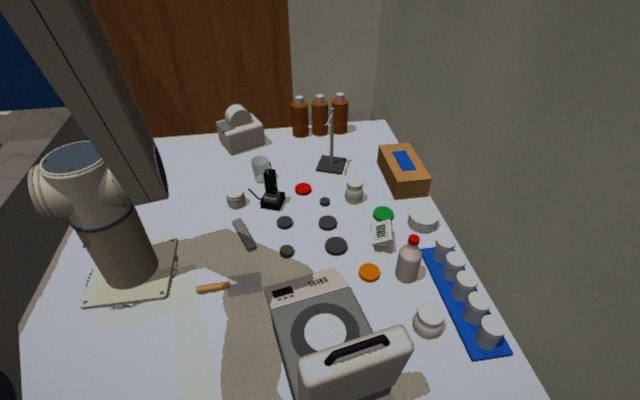

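View pics/top0.png

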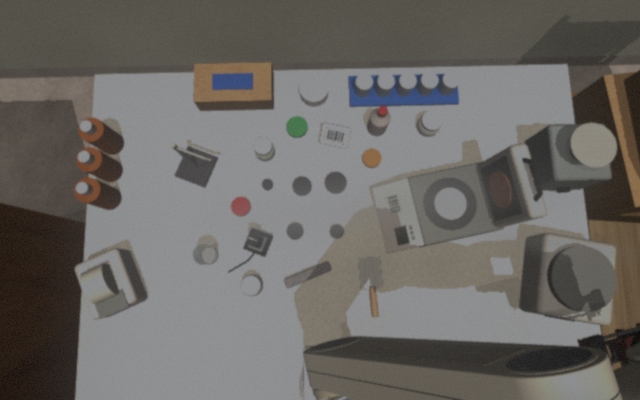

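View pics/wrist0.png

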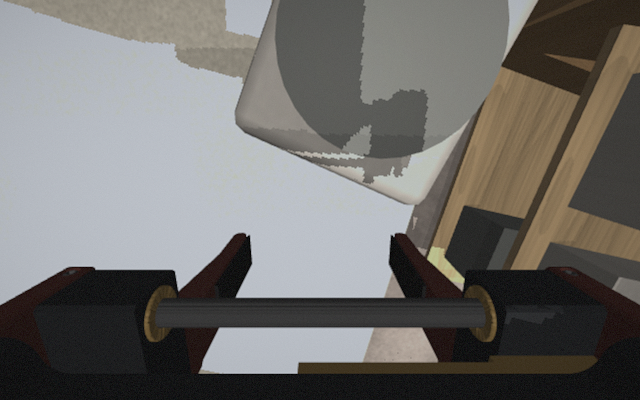

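```bash
cat > h.py <<'E'
from workcell import *
import cv2,numpy as np
from scipy.spatial.transform import Rotation as Rn
np.set_printoptions(precision=3,suppress=True)
def campose(n,obs=None):
    c=calibration(n)
    if n!="wrist":
        T=np.linalg.inv(c["world_to_cam"])
    else:
        obs=obs or get_obs()
        W=np.eye(4); W[:3,:3]=Rn.from_rotvec(obs["orientation"]).as_matrix(); W[:3,3]=obs["ee_pos"]
        T=W@c["hand_eye"]
    return c["intrinsics"],T
def unproj(cam,uv,z):
    K,T=cam; uv=np.atleast_2d(uv).astype(float)
    d=np.c_[uv,np.ones(len(uv))]@np.linalg.inv(K).T@T[:3,:3].T
    o=T[:3,3]; return o+d*((z-o[2])/d[:,2])[:,None]
def proj(cam,P):
    K,T=cam; p=(np.atleast_2d(P)-T[:3,3])@T[:3,:3]
    q=p@K.T; return q[:,:2]/q[:,2:]
def tool(): 
    o=get_obs(); return o["ee_pos"],Rn.from_rotvec(o["orientation"]).as_matrix()
def yaw():  # world angle of tool x and tool y
    p,R=tool(); return np.arctan2(R[1,0],R[0,0]),np.arctan2(R[1,1],R[0,1])
def delta(target,yawx=None):
    "shift in tool axes (m) and roll to put TCP at target with tool x at world angle yawx (mod pi)"
    p,R=tool(); d=R.T@(np.array(target)-p)/1000
    r=0
    if yawx is not None:
        a=yaw()[0]; dw=(yawx-a+np.pi/2)%np.pi-np.pi/2; r=-dw
    return d,r
E
python3 - <<'E'
from h import *
for cam in("top","side"):
    get_image(cam)
    for n in "disc66 disc58 disc50 disc42 disc34 pan analyser_label card_label scanner scanner_loop cradle hook hook_seat jar beaker wash_bottle sample_tub tin".split():
        if cam=="side" and n.startswith("disc"): continue
        r=place_of(cam,n)
        print(cam,n,[(round(a["conf"],2),a["location"].round() if hasattr(a["location"],"round") else a["location"]) for a in r[:6]])
print(get_obs()["t"])
E
```

```text
top disc66 [(0.82, [759.1, 112.6, 6.1]), (0.79, [433.8, 126.0, 5.0]), (0.61, [650.9, -111.5, 7.3]), (0.57, [577.2, -0.7, 7.3]), (0.52, [516.1, 288.7, 7.4]), (0.51, [572.4, 105.0, 6.3])]
top disc58 [(0.82, [759.1, 112.6, 6.1]), (0.79, [433.8, 126.0, 5.0]), (0.61, [650.9, -111.5, 7.3]), (0.57, [577.2, -0.7, 7.3]), (0.52, [516.1, 288.7, 7.4]), (0.51, [572.4, 105.0, 6.3])]
top disc50 [(0.82, [759.1, 112.6, 6.1]), (0.79, [433.8, 126.0, 5.0]), (0.61, [650.9, -111.5, 7.3]), (0.57, [577.2, -0.7, 7.3]), (0.52, [516.1, 288.7, 7.4]), (0.51, [572.4, 105.0, 6.3])]
top disc42 [(0.82, [759.1, 112.6, 6.1]), (0.79, [433.8, 126.0, 5.0]), (0.61, [650.9, -111.5, 7.3]), (0.57, [577.2, -0.7, 7.3]), (0.52, [516.1, 288.7, 7.4]), (0.51, [572.4, 105.0, 6.3])]
top disc34 [(0.82, [759.1, 112.6, 6.1]), (0.79, [433.8, 126.0, 5.0]), (0.61, [650.9, -111.5, 7.3]), (0.57, [577.2, -0.7, 7.3]), (0.52, [516.1, 288.7, 7.4]), (0.51, [572.4, 105.0, 6.3])]
top pan [(0.62, [495.5, -315.5, 87.9])]
top analyser_label [(0.58, [499.3, -160.5, 64.4])]
top card_label [(0.63, [718.0, 7.1, 53.1])]
top scanner [(0.86, [405.6, 235.0, 
[... 668 characters left out ...]
0.83, [283.2, 250.4, -1.9]), (0.39, [758.0, -129.3, 1.3])]
side pan [(0.79, [497.1, -317.7, 86.6])]
side analyser_label []
side card_label [(0.77, [709.3, 2.6, 51.2]), (0.74, [371.5, 378.7, -1.7])]
side scanner [(0.87, [403.8, 228.9, 3.7])]
side scanner_loop [(0.9, [405.3, 236.4, 150.8]), (0.42, [501.9, -163.3, 63.9])]
side cradle [(0.5, [402.7, 234.6, 0.7])]
side hook [(0.63, [641.9, 417.4, -2.5])]
side hook_seat [(0.69, [616.2, 354.4, 220.5])]
side jar [(0.79, [679.1, 213.5, 2.5]), (0.7, [750.2, -133.8, -1.1])]
side beaker [(0.84, [372.5, 378.9, 1.6])]
side wash_bottle [(0.83, [751.1, -131.5, -0.3])]
side sample_tub [(0.61, [752.6, -286.5, 1.1])]
side tin [(0.66, [283.6, 251.7, -1.3])]
1.8
```

Run:
```python
import cv2
a=cv2.imread("pics/top0.png"); cv2.imwrite("pics/topc.png",cv2.resize(a[100:270,150:410],None,fx=3,fy=3,interpolation=cv2.INTER_CUBIC)); 
cv2.imwrite("pics/topd.png",cv2.resize(a[100:270,350:610],None,fx=3,fy=3,interpolation=cv2.INTER_CUBIC));
```

```text
(no output)
```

View pics/topc.png

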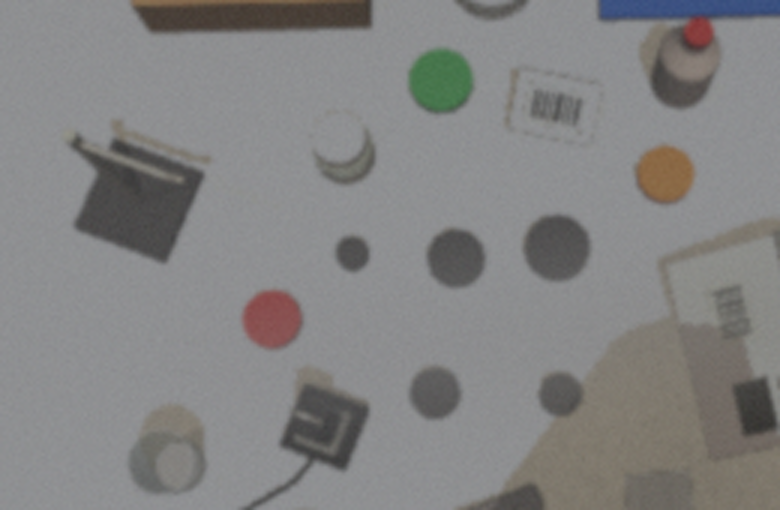

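View pics/topd.png

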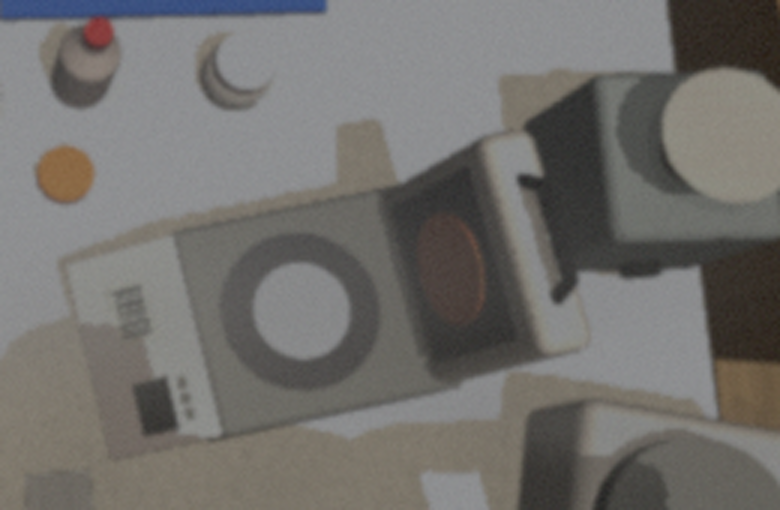

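Candidates for weights, top-image pixels: dark grey discs (336,182) ≈66, (302,186) ≈58, (295,231) ≈50, (337,231) ≈42 and (268,184) ≈34. The ones to leave are red (241,206), orange (372,158) and green (297,127); the pan's dark ring at (450,205) isn't a disc. Next I'll measure diameters and centres.

```bash
cat >> h.py <<'E'
def discs_top(img=None,z=14,up=4):
    if img is None: img=get_image("top")
    cam=campose("top"); out=[]
    big=cv2.resize(img,None,fx=up,fy=up,interpolation=cv2.INTER_CUBIC)
    hsv=cv2.cvtColor(big,cv2.COLOR_BGR2HSV); g=hsv[...,2]; 
    return big,hsv,cam
E
python3 - <<'E'
from h import *
img=cv2.imread("pics/top0.png")
img=np.mean([img.astype(float)],0)
cam=campose("top")
g=cv2.GaussianBlur(img.astype(np.uint8),(3,3),0)
for nm,(u,v) in dict(d66=(336,182),d58=(302,186),d50=(295,231),d42=(337,231),d34=(268,184)).items():
    r=17
    c=cv2.resize(g[v-r:v+r+1,u-r:u+r+1],None,fx=8,fy=8,interpolation=cv2.INTER_LINEAR)
    gr=cv2.cvtColor(c,cv2.COLOR_BGR2GRAY)
    t,m=cv2.threshold(gr,0,255,cv2.THRESH_BINARY_INV+cv2.THRESH_OTSU)
    cs,_=cv2.findContours(m,cv2.RETR_EXTERNAL,cv2.CHAIN_APPROX_NONE)
    k=max(cs,key=cv2.contourArea)[:,0,:]
    uv=(k+0.5)/8-0.5+[u-r,v-r]
    P=unproj(cam,uv,14)[:,:2].astype(np.float32)
    (cx,cy),rad=cv2.minEnclosingCircle(P); A=cv2.contourArea(P)
    print(nm,t,P.mean(0),(cx,cy),"d",2*rad,2*np.sqrt(A/np.pi), "hsv",cv2.cvtColor(c,cv2.COLOR_BGR2HSV)[130,130])
E
```

```text
d66 114.0 [577.877   2.56 ] (577.9498291015625, 2.6356492042541504) d 68.12052154541016 66.66899441531301 hsv [ 0  3 83]
d58 115.0 [569.702 103.411] (569.8416748046875, 103.37215423583984) d 60.653865814208984 58.83538191968829 hsv [15  6 84]
d50 118.0 [435.294 126.117] (435.05548095703125, 126.68132781982422) d 52.1380500793457 50.608203447283955 hsv [ 0  3 92]
d42 113.0 [430.024   2.39 ] (430.187744140625, 2.3008430004119873) d 46.32882308959961 43.81240065758988 hsv [20  8 91]
d34 116.0 [576.78  206.436] (576.3333740234375, 207.24038696289062) d 37.097816467285156 35.06359392450392 hsv [ 0  3 81]
```

Run:
```python
from h import *
p,R=tool(); print(p,R,np.degrees(yaw()),get_obs()["t"])
```

```text
[ 137.507 -609.683  236.676] [[ 0.976  0.22   0.   ]
 [ 0.22  -0.976 -0.   ]
 [-0.     0.    -1.   ]] [ 12.706 -77.294] 1.8
```

Request:
move_arm([
  [0, 0, 0, -0.04, 0],
  [0, 0, 0, -0.08, 0],
  [0, 0, 0, -0.12, 0],
  [0, 0, 0, -0.16, 0],
  [0, 0.02, -0.02, -0.18, -0.12],
])

```text
t: 2.22
ee_pos: [151.4, -589.2, 421.9]
orientation: [3.089, 0.528, -0.001]
ft_force: [-0.1, -0.2, 0.5]
width: 87.9
```

Request:
move_arm([
  [0, 0.545, -0.48, 0, 0],
  [0, 0.545, -0.48, 0, 0],
  [0, 0.545, -0.48, 0, 0],
  [0, 0.545, -0.48, 0, 0],
  [0, 0.545, -0.48, 0, 0],
])

```text
t: 2.63
ee_pos: [254.1, -401.8, 416.8]
orientation: [3.096, 0.533, 0.0]
ft_force: [1.8, 0.1, 0.1]
width: 88.0
```

Request:
move_arm([
  [0, 0.44, -0.273, 0.1, -1.487],
  [0, 0.44, -0.273, 0.1, -1.487],
  [0, 0.44, -0.273, 0.1, -1.487],
  [0, 0.44, -0.273, 0.1, -1.487],
  [0, 0.44, -0.273, 0.1, -1.487],
])

```text
t: 3.05
ee_pos: [382.1, -242.0, 377.2]
orientation: [2.776, 1.468, 0.001]
ft_force: [0.8, -1.2, 0.3]
width: 87.7
```

```bash
cat > d.py <<'E'
import sys
from h import *
a=[float(x) for x in sys.argv[1:]]
d,r=delta(a[:3]); 
if len(a)>3:
    dw=(a[3]-np.degrees(yaw()[0])+180)%360-180; r=-np.radians(dw)
print("pos",tool()[0],"yaw",np.degrees(yaw()[0]),"shift",d.round(4),"roll",round(r,4),"dist",np.linalg.norm(d).round(3))
E
python3 d.py 578 2.6 170 104.7
```

```text
pos [ 382.128 -241.967  377.224] yaw 55.73234903299712 shift [0.312 0.024 0.207] roll -0.8546 dist 0.376
```

Request:
move_arm([
  [0, 0.3, 0.02, 0.19, -0.83],
  [0, 0.3, 0.02, 0.19, -0.83],
  [0, 0.3, 0.02, 0.19, -0.83],
  [0, 0.3, 0.02, 0.19, -0.83],
  [0, 0.3, 0.02, 0.19, -0.83],
])

```text
t: 3.47
ee_pos: [491.7, -104.1, 265.2]
orientation: [2.19, 2.251, 0.001]
ft_force: [1.5, -1.1, 0.3]
width: 87.7
```

```bash
python3 d.py 578 2.6 170 104.7
```

```text
pos [ 491.673 -104.118  265.155] yaw 91.57106992119186 shift [0.104 0.089 0.095] roll -0.2291 dist 0.167
```

Request:
move_arm([
  [0, 0.095, 0.082, 0.09, -0.2],
  [0, 0.095, 0.082, 0.09, -0.2],
  [0, 0.095, 0.082, 0.09, -0.2],
  [0, 0.095, 0.082, 0.09, -0.2],
  [0, 0.095, 0.082, 0.09, -0.2],
])

```text
t: 3.88
ee_pos: [571.4, -5.9, 172.3]
orientation: [-1.957, -2.453, 0.003]
ft_force: [0.0, -0.4, 0.1]
width: 87.9
```

```bash
cat >> h.py <<'E'
def circ_wrist(u0v0,r,z,img,cam,save=None,dark=True):
    "dark disc near pixel: fit circle on plane z"
    u,v=map(int,u0v0); x0,y0=max(u-r,0),max(v-r,0)
    g=cv2.GaussianBlur(img,(3,3),0)[y0:v+r+1,x0:u+r+1]
    gr=cv2.cvtColor(g,cv2.COLOR_BGR2GRAY)
    t,m=cv2.threshold(gr,0,255,(cv2.THRESH_BINARY_INV if dark else cv2.THRESH_BINARY)+cv2.THRESH_OTSU)
    cs,_=cv2.findContours(m,cv2.RETR_EXTERNAL,cv2.CHAIN_APPROX_NONE)
    cs=[c for c in cs if cv2.pointPolygonTest(c,(float(u-x0),float(v-y0)),False)>=0]
    k=max(cs,key=cv2.contourArea)[:,0,:]
    P=unproj(cam,k+[x0,y0],z)[:,:2].astype(np.float32)
    (cx,cy),rad=cv2.minEnclosingCircle(P)
    M=cv2.moments(P.reshape(-1,1,2))
    if save:
        o=img.copy(); cv2.drawContours(o,[(k+[x0,y0]).reshape(-1,1,2)],-1,(0,0,255),1); cv2.imwrite(save,o)
    return (M["m10"]/M["m00"],M["m01"]/M["m00"]),(cx,cy),2*rad,2*np.sqrt(M["m00"]/np.pi)
E
cat > w.py <<'E'
import sys
from h import *
# usage: w.py x y z name : wrist picture, circle near expected world point
x,y,z=map(float,sys.argv[1:4]); nm=sys.argv[4]; r=int(sys.argv[5]) if len(sys.argv)>5 else 60
o=get_obs(); img=get_image("wrist"); cam=campose("wrist",o); cv2.imwrite(f"pics/{nm}_raw.png",img)
uv=proj(cam,[[x,y,z]])[0]; print("expect px",uv,"t",o["t"],"tcp",o["ee_pos"],"vel",abs(o["qvel"]).max())
print(circ_wrist(uv,r,z,img,cam,f"pics/{nm}.png","light" not in sys.argv))
E
python3 w.py 578 2.6 14 w66; python3 d.py 578 2.6 16 104.7
```

```text
expect px [327.23  189.831] t 3.8833 tcp [571.353  -5.899 172.278] vel 0.070943735086831
((580.9682061599684, 3.791141401416433), (580.8523559570312, 4.029649257659912), 66.9478759765625, np.float64(64.99010797898285))
pos [570.643  -7.406 173.818] yaw 102.83415880642914 shift [0.008 0.01  0.158] roll -0.0326 dist 0.158
```

View pics/w66.png

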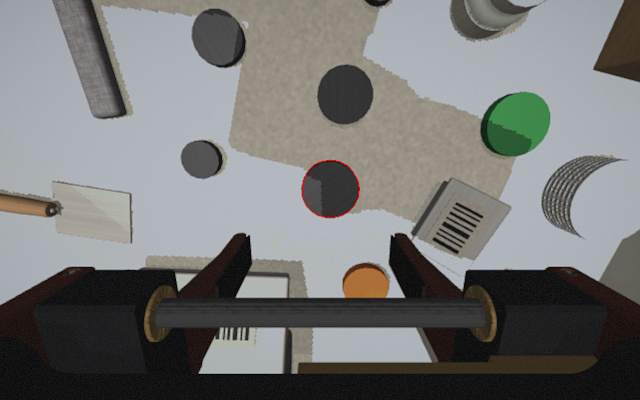

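Request:
move_arm([
  [0, 0.009, 0.012, 0.03, -0.033],
  [0, 0.009, 0.012, 0.07, -0.033],
  [0, 0.009, 0.012, 0.1, -0.033],
  [0, 0.009, 0.012, 0.1, -0.033],
  [0, 0.009, 0.012, 0.1, -0.033],
])

```text
t: 4.35
ee_pos: [579.5, 1.5, 75.9]
orientation: [-1.922, -2.483, 0.003]
ft_force: [0.7, -0.2, 0.4]
width: 87.7
```

```bash
python3 d.py 580 3.3 17 104.7
```

```text
pos [579.504   1.484  75.861] yaw 104.50521175687587 shift [0.002 0.001 0.059] roll -0.0034 dist 0.059
```

Request:
move_arm([
  [0, 0.002, 0.001, 0.03, 0],
  [0, 0.002, 0.001, 0.059, 0],
  [0, 0.002, 0.001, 0.059, 0],
  [0, 0.002, 0.001, 0.059, 0],
  [255, 0.002, 0.001, 0.059, 0],
])

```text
t: 4.77
ee_pos: [582.6, 4.1, 19.6]
orientation: [1.921, 2.482, 0.003]
ft_force: [0.5, 0.1, 1.2]
width: 84.1
```

Request:
move_arm([
  [255, 0, 0, 0, 0],
  [255, 0, 0, 0, 0],
  [255, 0, 0, 0, 0],
])

```text
t: 5.02
ee_pos: [581.9, 4.4, 18.5]
orientation: [1.921, 2.484, 0.002]
ft_force: [-2.2, -1.5, 7.6]
width: 65.4
```

Request:
move_arm([
  [255, 0, 0, -0.04, 0],
  [255, 0, 0, -0.08, 0],
  [255, 0, 0, -0.12, 0],
  [255, 0, 0, -0.16, 0],
  [255, -0.02, 0, -0.18, 0],
])

```text
t: 5.43
ee_pos: [587.2, -12.9, 202.2]
orientation: [1.917, 2.484, 0.006]
ft_force: [1.0, -0.4, -0.9]
width: 65.1
```

```bash
python3 - <<'E'
from h import *
img=cv2.imread("pics/top0.png"); cam=campose("top")
print(circ_wrist((451,204),26,90,img,cam,"pics/pt.png",False), circ_wrist((451,204),50,85,img,cam,"pics/pt2.png",True))
img=cv2.imread("pics/side0.png"); cam=campose("side"); uv=proj(cam,[[496,-316,90]])[0]; print(uv)
print(circ_wrist(uv,28,90,img,cam,"pics/ps.png",False))
a=cv2.imread("pics/pt.png")[150:260,380:540]; b=cv2.imread("pics/ps.png")[270:390,260:420]
cv2.imwrite("pics/pp.png",np.vstack([cv2.resize(a,None,fx=2.5,fy=2.5),cv2.resize(b,None,fx=2.5,fy=2.5)]))
E
python3 d.py 496 -316 180 104.7
```

```text
((494.6270971442786, -314.9241058219697), (494.6533508300781, -315.2059631347656), 90.71709442138672, np.float64(87.72964408064719)) ((494.90890756603153, -316.83631947475106), (494.9521179199219, -316.4174499511719), 154.61439514160156, np.float64(151.35349220752232))
[324.472 331.279]
((495.0431095619251, -322.23400396338565), (487.67889404296875, -332.9508056640625), 128.36940002441406, np.float64(95.48751536029854))
pos [587.165 -12.936 202.188] yaw 104.67819516180045 shift [-0.27  -0.165  0.021] roll -0.0004 dist 0.317
```

View pics/pp.png

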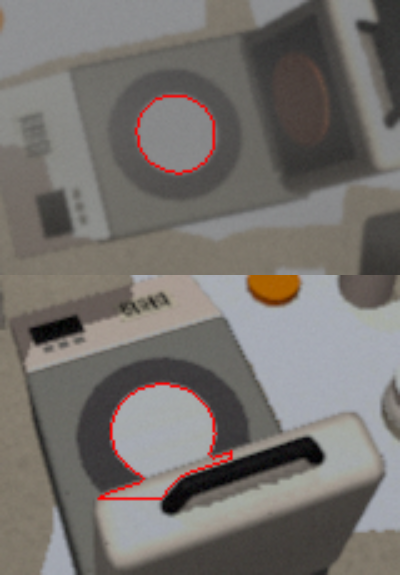

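```bash
python3 d.py 515 -390 340 104.7
```

```text
pos [587.165 -12.936 202.188] yaw 104.67819516180045 shift [-0.347 -0.165 -0.139] roll -0.0004 dist 0.408
```

Request:
move_arm([
  [255, -0.25, -0.12, -0.139, 0],
  [255, -0.347, -0.165, -0.139, 0],
  [255, -0.347, -0.165, -0.139, 0],
  [255, -0.347, -0.165, -0.139, 0],
  [255, -0.347, -0.165, -0.139, 0],
])

```text
t: 5.85
ee_pos: [548.3, -207.5, 271.5]
orientation: [1.921, 2.485, 0.0]
ft_force: [0.9, 0.5, -0.7]
width: 65.4
```

```bash
python3 d.py 515 -390 340 104.7
```

```text
pos [ 548.316 -207.52   271.498] yaw 104.57811460134377 shift [-0.168 -0.078 -0.069] roll -0.0021 dist 0.198
```

Request:
move_arm([
  [255, -0.155, -0.073, -0.065, 0],
  [255, -0.155, -0.073, -0.065, 0],
  [255, -0.155, -0.073, -0.065, 0],
  [255, -0.155, -0.073, -0.065, 0],
  [255, -0.155, -0.073, -0.065, 0],
])

```text
t: 6.27
ee_pos: [516.6, -379.1, 337.9]
orientation: [1.923, 2.479, -0.002]
ft_force: [0.1, -0.1, 0.1]
width: 65.3
```

Request:
move_arm([
  [255, 0, 0, 0, 0],
  [255, 0, 0, 0, 0],
])

```text
t: 6.43
ee_pos: [517.0, -374.6, 335.1]
orientation: [-1.924, -2.483, -0.001]
ft_force: [0.7, 0.5, -1.1]
width: 65.5
```

```bash
python3 w.py 496 -315.5 90 wpan 48 light; python3 d.py 496 -315.5 180 104.7
```

```text
expect px [315.311 135.982] t 6.4333 tcp [ 517.008 -374.577  335.148] vel 0.03594600768628522
((496.1629168534173, -314.3097861259898), (496.17529296875, -314.3766174316406), 91.87431335449219, np.float64(90.46473671094901))
pos [ 517.127 -373.474  334.581] yaw 104.53252415216953 shift [ 0.061 -0.006  0.155] roll -0.0029 dist 0.166
```

View pics/wpan.png

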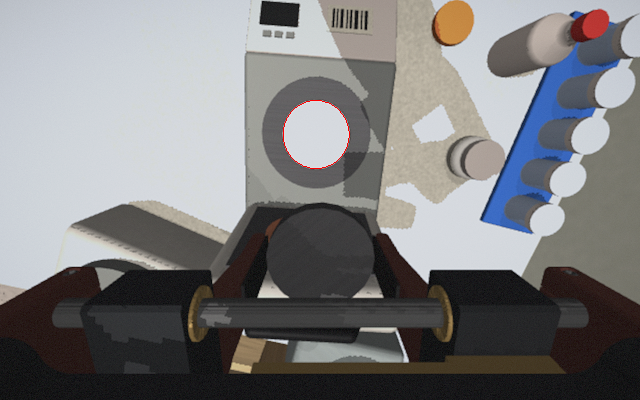

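```bash
cat >> h.py <<'E'
def held_overlay(img,o,dia,offs,save,top=-4.5,crop=(150,340,200,440),s=3):
    cam=campose("wrist",o); R=Rn.from_rotvec(o["orientation"]).as_matrix()
    im=cv2.resize(img[crop[0]:crop[1],crop[2]:crop[3]],None,fx=s,fy=s,interpolation=cv2.INTER_CUBIC)
    for dx,col in offs:
        t=np.linspace(0,2*np.pi,100); P=np.c_[dx+dia/2*np.cos(t),dia/2*np.sin(t),0*t-top*-1*-1]
        P[:,2]=-top
        W=o["ee_pos"]+P@R.T*1.0
        W=o["ee_pos"]+np.c_[P[:,0],P[:,1],np.full(len(t),-(-4.5) if False else -top*0+(-top)*0+4.5*0)]@R.T
        W[:,2]=o["ee_pos"][2]+top
        q=((proj(cam,W)-[crop[2],crop[0]]+0.5)*s).astype(int)
        cv2.polylines(im,[q.reshape(-1,1,2)],True,col,1)
    cv2.imwrite(save,im)
E
python3 - <<'E'
from h import *
o=get_obs(); img=cv2.imread("pics/wpan_raw.png")
held_overlay(img,o,66,[(0,(0,0,255)),(4,(0,255,0)),(-4,(255,0,0))],"pics/held66.png")
E
```

```text
(no output)
```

View pics/held66.png

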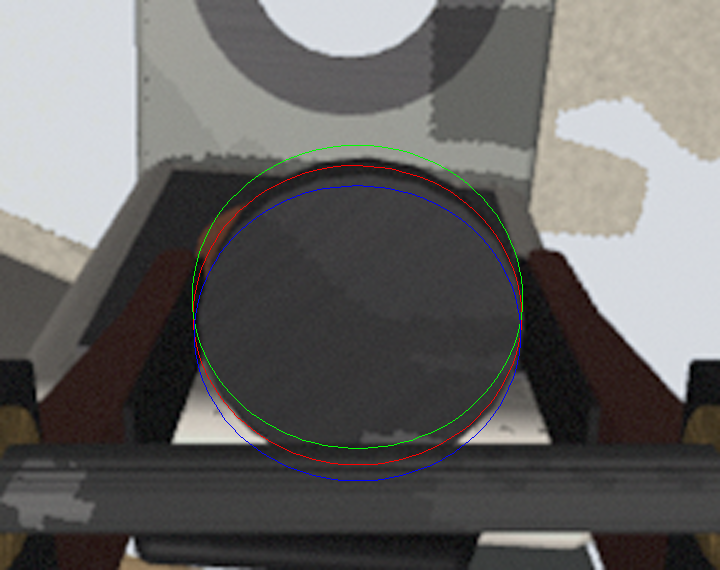

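```bash
python3 d.py 495.7 -312.4 150 104.6
```

```text
pos [ 517.127 -373.474  334.581] yaw 104.53252415216953 shift [ 0.064 -0.005  0.185] roll -0.0012 dist 0.196
```

Request:
move_arm([
  [255, 0.04, -0.003, 0.01, 0],
  [255, 0.064, -0.005, 0.04, 0],
  [255, 0.064, -0.005, 0.08, 0],
  [255, 0.064, -0.005, 0.12, 0],
  [255, 0.064, -0.005, 0.16, 0],
])

```text
t: 6.9
ee_pos: [496.6, -310.9, 173.8]
orientation: [1.918, 2.488, 0.001]
ft_force: [-0.2, -0.4, -0.8]
width: 65.3
```

Request:
move_arm([
  [255, 0, 0, 0.025, 0],
  [255, 0, 0, 0.025, 0],
  [255, 0, 0, 0.025, 0],
])

```text
t: 7.15
ee_pos: [496.0, -311.6, 148.9]
orientation: [-1.917, -2.483, 0.0]
ft_force: [0.4, 0.5, -1.5]
width: 65.2
```

```bash
python3 d.py 495.7 -312.4 110 104.6
```

```text
pos [ 495.978 -311.59   148.95 ] yaw 104.65448489481169 shift [-0.001 -0.     0.039] roll 0.001 dist 0.039
```

Request:
move_arm([
  [255, -0.001, 0, 0.03, 0],
  [255, -0.001, 0, 0.037, 0],
  [255, -0.001, 0, 0.039, 0],
  [255, -0.001, 0, 0.04, 0],
  [255, -0.001, 0, 0.04, 0],
])

```text
t: 7.57
ee_pos: [497.6, -315.0, 111.6]
orientation: [1.921, 2.484, 0.0]
ft_force: [0.3, 0.0, -1.2]
width: 65.2
```

Request:
move_arm([
  [255, 0, 0, 0, 0],
  [255, 0, 0, 0, 0],
])

```text
t: 7.73
ee_pos: [497.4, -315.1, 111.4]
orientation: [1.921, 2.483, 0.0]
ft_force: [-0.4, -1.0, -2.0]
width: 65.3
```

Run:
```python
from h import *
for i in range(4):
    get_image("wrist"); o=get_obs(); print(o["t"],o["ee_pos"],o["qpos"],o["ft_force"])
```

```text
7.7833 [ 497.258 -315.019  111.161] [-0.585  0.538  1.789  0.     0.813 -0.839] [-0.441  0.154 -0.661]
7.8333 [ 497.154 -314.929  110.944] [-0.585  0.538  1.789  0.     0.813 -0.839] [-0.471  0.178 -0.429]
7.8833 [ 497.036 -314.881  110.719] [-0.585  0.539  1.789  0.     0.813 -0.839] [-0.132  0.112 -0.692]
7.9333 [ 496.952 -314.85   110.571] [-0.585  0.539  1.789  0.     0.813 -0.839] [-0.297 -0.302 -1.559]
```

Request:
move_arm([
  [255, 0.0025, -0.0006, 0, 0],
  [255, 0.0025, -0.0006, 0, 0],
  [255, 0.0025, -0.0006, 0.001, 0],
  [255, 0.0025, -0.0006, 0.001, 0],
  [255, 0.0025, -0.0006, 0.001, 0],
])

```text
t: 8.35
ee_pos: [495.6, -312.4, 109.1]
orientation: [-1.922, -2.485, 0.0]
ft_force: [0.5, -0.6, -0.2]
width: 65.2
```

Request:
move_arm([
  [255, 0, 0, 0, 0],
  [255, 0, 0, 0, 0],
  [255, 0, 0, 0, 0],
])

```text
t: 8.6
ee_pos: [495.6, -312.4, 109.2]
orientation: [-1.922, -2.485, 0.0]
ft_force: [-0.4, -0.4, -1.7]
width: 65.4
```

Request:
move_arm([
  [255, 0, 0, 0.001, 0],
  [255, 0, 0, 0.001, 0],
  [255, 0, 0, 0.002, 0],
  [255, 0, 0, 0.002, 0],
])

```text
t: 8.93
ee_pos: [495.8, -312.5, 108.5]
orientation: [1.922, 2.484, 0.0]
ft_force: [-3.9, 2.4, 11.9]
width: 65.5
```

Request:
move_arm([
  [0, 0, 0, 0, 0],
  [0, 0, 0, 0, 0],
  [0, 0, 0, 0, 0],
  [0, 0, 0, -0.03, 0],
  [0, 0, 0, -0.07, 0],
])

```text
t: 9.35
ee_pos: [493.5, -311.0, 174.4]
orientation: [-1.917, -2.479, 0.001]
ft_force: [0.3, -0.9, -0.4]
width: 87.6
```

Request:
move_arm([
  [0, 0, 0, -0.035, 0],
  [0, 0, 0, -0.07, 0],
  [0, 0, 0, -0.07, 0],
  [0, 0, 0, -0.07, 0],
  [0, 0, 0, -0.07, 0],
])

```text
t: 9.77
ee_pos: [495.2, -312.1, 246.5]
orientation: [-1.922, -2.484, 0.0]
ft_force: [0.1, -0.1, 0.3]
width: 88.1
```

```bash
python3 - <<'E'
from h import *
o=get_obs(); img=get_image("wrist"); cam=campose("wrist",o); print(o["ee_pos"])
uv=proj(cam,[[496,-314,104]])[0]
print(circ_wrist(uv,45,104,img,cam,"pics/s66.png",True))
E
python3 d.py 572 105 200 104.6
```

```text
[ 495.202 -312.115  246.457]
((495.92590635645735, -316.07454997681475), (496.23382568359375, -315.30755615234375), 137.90077209472656, np.float64(111.79070097691418))
pos [ 494.863 -311.892  245.673] yaw 104.55506516507019 shift [0.384 0.179 0.046] roll -0.0008 dist 0.426
```

View pics/s66.png

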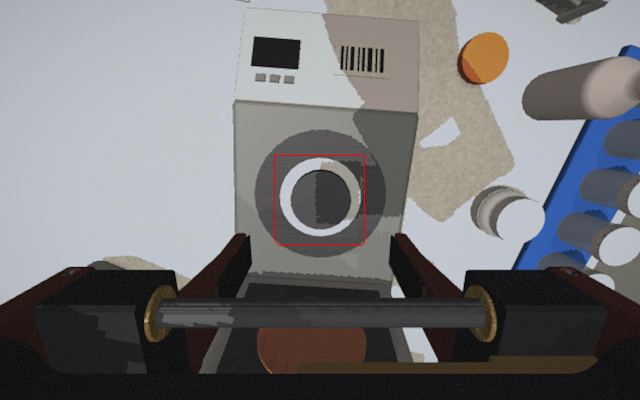

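```bash
cat > st.py <<'E'
# stack measurement from wrist: args name, list of z:halfwidth:dark/light
import sys
from h import *
nm=sys.argv[1]; o=get_obs(); img=get_image("wrist") if nm[0]!="!" else cv2.imread(nm[1:]); cam=campose("wrist",o)
cv2.imwrite(f"pics/{nm.strip('!').replace('/','_')}_raw.png",img)
print(o["t"],o["ee_pos"])
for a in sys.argv[2:]:
    z,d,k=a.split(":"); z=float(z);d=float(d)
    # radial edge search around expected centre on plane z
    g=cv2.cvtColor(cv2.GaussianBlur(img,(3,3),0),cv2.COLOR_BGR2GRAY).astype(np.float32)
    c=np.array([496.,-314.])
    for it in range(4):
        pts=[]
        for t in np.linspace(0,2*np.pi,72,endpoint=False):
            rr=np.arange(d/2-6,d/2+6,0.25)
            W=np.c_[c[0]+rr*np.cos(t),c[1]+rr*np.sin(t),np.full(len(rr),z)]
            q=proj(cam,W).astype(np.float32)
            s=cv2.remap(g,q[:,0].copy(),q[:,1].copy(),cv2.INTER_LINEAR)[:,0]
            gr=np.gradient(s)*(1 if k=="up" else -1)
            i=gr.argmax()
            if gr[i]>1.0: pts.append((W[i,0],W[i,1]))
        P=np.array(pts)
        # robust fit circle
        w=np.ones(len(P),bool)
        for _ in range(5):
            A=np.c_[2*P[w],np.ones(w.sum())]; b=(P[w]**2).sum(1); s_=np.linalg.lstsq(A,b,rcond=None)[0]
            cc=s_[:2]; R=np.sqrt(s_[2]+cc@cc); e=abs(np.linalg.norm(P-cc,axis=1)-R); w=e<max(1.0,np.percentile(e,70))
        c=cc
    print(a,"centre",c,"dia",2*R,"n",w.sum(),len(P),"resid",e[w].mean())
E
python3 st.py s66b 104:66:up 90:92:down
```

```text
9.8167 [ 494.863 -311.892  245.673]
104:66:up centre [ 496.626 -312.729] dia 66.00424755049022 n 70 72 resid 0.3641130592950361
90:92:down centre [ 496.375 -314.536] dia 91.4948587360462 n 72 72 resid 0.22339247428265263
```

Request:
move_arm([
  [0, 0.384, 0.179, 0.07, 0],
  [0, 0.384, 0.179, 0.07, 0],
  [0, 0.384, 0.179, 0.07, 0],
  [0, 0.384, 0.179, 0.07, 0],
  [0, 0.384, 0.179, 0.07, 0],
])

```text
t: 10.28
ee_pos: [531.9, -108.4, 211.2]
orientation: [-1.921, -2.482, 0.002]
ft_force: [0.7, -0.3, -1.4]
width: 88.0
```

```bash
python3 d.py 572 104.5 170 104.6
```

```text
pos [ 531.891 -108.411  211.217] yaw 104.51229019050756 shift [0.196 0.092 0.041] roll -0.0015 dist 0.221
```

Request:
move_arm([
  [0, 0.184, 0.087, 0.04, 0],
  [0, 0.184, 0.087, 0.04, 0],
  [0, 0.184, 0.087, 0.04, 0],
  [0, 0.184, 0.087, 0.04, 0],
  [0, 0.184, 0.087, 0.04, 0],
])

```text
t: 10.7
ee_pos: [569.8, 91.7, 171.1]
orientation: [-1.921, -2.483, 0.003]
ft_force: [0.2, 0.2, -0.1]
width: 88.0
```

Request:
move_arm([
  [0, 0, 0, 0, 0],
  [0, 0, 0, 0, 0],
  [0, 0, 0, 0, 0],
])

```text
t: 10.95
ee_pos: [569.9, 89.4, 171.8]
orientation: [-1.92, -2.484, 0.004]
ft_force: [0.1, 0.1, -0.1]
width: 88.1
```

```bash
sed -i 's/c=np.array(\[496.,-314.\])/c=np.array([float(x) for x in __import__("os").environ.get("C","496,-314").split(",")])/' st.py; C=572,104.5 python3 st.py w58 14:58:up; python3 d.py 572 104.5 17 104.6
```

```text
10.95 [569.883  89.43  171.841]
14:58:up centre [572.433 104.805] dia 57.583823898199 n 71 72 resid 0.3113886424941754
pos [570.139  88.75  172.338] yaw 104.52889105760865 shift [0.015 0.006 0.155] roll -0.0012 dist 0.156
```

View pics/w58_raw.png

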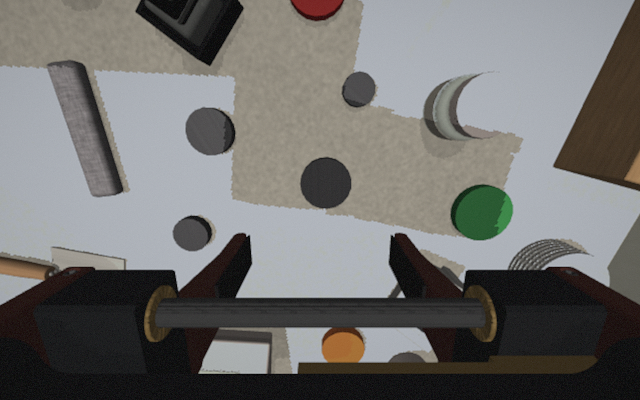

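```bash
for a in 579,207:34 437,127:50 432,3:42; do :; done; sed -i 's/get_image("wrist") if nm\[0\]!="!" else cv2.imread(nm\[1:\])/get_image("wrist")/' st.py; C=579,207 python3 st.py x 14:34:up;C=437,127 python3 st.py x 14:50:up;C=432,3 python3 st.py x 14:42:up
```

```text
11.0 [570.139  88.75  172.338]
14:34:up centre [579.911 207.466] dia 34.183986732606876 n 71 72 resid 0.28108297836197227
11.05 [570.408  88.39  172.717]
14:50:up centre [439.133 127.87 ] dia 51.622189551800886 n 60 72 resid 0.42649513405466916
11.1 [570.55   88.232 172.999]
14:42:up centre [434.87    6.605] dia 44.704006548151305 n 50 72 resid 0.6419585136856757
```

Request:
move_arm([
  [0, 0.015, 0.006, 0.03, 0],
  [0, 0.015, 0.006, 0.07, 0],
  [0, 0.015, 0.006, 0.11, 0],
  [0, 0.015, 0.006, 0.12, 0],
  [0, 0.015, 0.006, 0.12, 0],
])

```text
t: 11.57
ee_pos: [570.6, 104.4, 50.6]
orientation: [-1.921, -2.48, 0.007]
ft_force: [-0.6, -0.4, 0.2]
width: 87.9
```

```bash
python3 d.py 572.4 104.8 16.5 104.6
```

```text
pos [570.608 104.397  50.64 ] yaw 104.47541491307582 shift [-0.     0.002  0.034] roll -0.0022 dist 0.034
```

Request:
move_arm([
  [0, 0.0005, 0.002, 0.03, 0],
  [0, 0.0005, 0.002, 0.034, 0],
  [0, 0.0005, 0.002, 0.034, 0],
  [0, 0.0005, 0.002, 0.034, 0],
  [0, 0.0005, 0.002, 0.034, 0],
])

```text
t: 11.98
ee_pos: [575.9, 106.7, 21.3]
orientation: [1.921, 2.483, 0.003]
ft_force: [0.2, 0.7, 0.0]
width: 87.6
```

```bash
python3 d.py 572.4 104.8 16.5 104.6
```

```text
pos [575.898 106.717  21.288] yaw 104.53563817601764 shift [-0.001 -0.004  0.005] roll -0.0011 dist 0.006
```

Request:
move_arm([
  [0, 0, 0, 0, 0],
  [0, 0, 0, 0, 0],
  [0, 0, 0, 0, 0],
  [0, 0, 0, 0, 0],
])

```text
t: 12.32
ee_pos: [574.9, 106.8, 19.7]
orientation: [1.922, 2.485, 0.001]
ft_force: [0.5, 0.2, -0.4]
width: 87.8
```

```bash
python3 d.py 572.4 104.8 16.5 104.6
```

```text
pos [574.904 106.766  19.726] yaw 104.55854221943615 shift [-0.001 -0.003  0.003] roll -0.0007 dist 0.005
```

Request:
move_arm([
  [0, -0.001, -0.001, 0.001, 0],
  [0, -0.001, -0.001, 0.001, 0],
  [255, -0.001, -0.001, 0.001, 0],
  [255, -0.001, -0.001, 0.001, 0],
  [255, -0.001, -0.001, 0.001, 0],
])

```text
t: 12.73
ee_pos: [573.9, 105.5, 18.1]
orientation: [-1.922, -2.485, 0.0]
ft_force: [-0.4, -0.5, -1.7]
width: 71.0
```

Request:
move_arm([
  [255, 0, 0, 0, 0],
  [255, 0, 0, 0, 0],
  [255, 0, 0, 0, 0],
])

```text
t: 12.98
ee_pos: [573.9, 105.5, 18.1]
orientation: [-1.922, -2.485, 0.0]
ft_force: [0.3, -0.1, -0.3]
width: 57.3
```

```bash
python3 d.py 572.4 104.8 16.5 104.6
```

```text
pos [573.885 105.496  18.13 ] yaw 104.55584958382721 shift [-0.    -0.002  0.002] roll -0.0008 dist 0.002
```

Request:
move_arm([
  [255, 0, 0, -0.04, 0],
  [255, 0, 0, -0.08, 0],
  [255, -0.386, -0.181, -0.17, 0],
  [255, -0.386, -0.181, -0.17, 0],
  [255, -0.386, -0.181, -0.17, 0],
])

```text
t: 13.4
ee_pos: [551.4, -15.4, 125.1]
orientation: [1.919, 2.486, 0.001]
ft_force: [0.2, -0.6, -0.8]
width: 57.1
```

```bash
python3 d.py 496 -313.3 170 104.6
```

```text
pos [551.439 -15.419 125.051] yaw 104.68586585943338 shift [-0.274 -0.129 -0.045] roll 0.0015 dist 0.306
```

Request:
move_arm([
  [255, -0.03, -0.01, -0.04, 0],
  [255, -0.27, -0.127, -0.05, 0],
  [255, -0.27, -0.127, -0.05, 0],
  [255, -0.27, -0.127, -0.05, 0],
  [255, -0.27, -0.127, -0.05, 0],
])

```text
t: 13.82
ee_pos: [516.5, -205.4, 167.7]
orientation: [1.922, 2.485, 0.0]
ft_force: [1.2, 0.3, -1.3]
width: 57.3
```

```bash
python3 d.py 496 -313.3 160 104.6
```

```text
pos [ 516.497 -205.39   167.659] yaw 104.56864809818826 shift [-0.099 -0.047  0.008] roll -0.0005 dist 0.11
```

Request:
move_arm([
  [255, -0.09, -0.043, 0.005, 0],
  [255, -0.09, -0.043, 0.005, 0],
  [255, -0.09, -0.043, 0.005, 0],
  [255, -0.09, -0.043, 0.015, 0],
  [255, -0.09, -0.043, 0.015, 0],
])

```text
t: 14.23
ee_pos: [496.9, -301.7, 150.5]
orientation: [-1.924, -2.48, 0.0]
ft_force: [-1.1, 0.0, -1.1]
width: 57.5
```

```bash
python3 d.py 496 -313.3 124 104.6
```

```text
pos [ 496.906 -301.728  150.502] yaw 104.41306727336077 shift [-0.011 -0.004  0.026] roll -0.0033 dist 0.029
```

Request:
move_arm([
  [255, -0.011, -0.004, 0.005, -0.002],
  [255, -0.011, -0.004, 0.015, -0.002],
  [255, -0.011, -0.004, 0.022, -0.002],
  [255, -0.011, -0.004, 0.022, -0.002],
  [255, -0.011, -0.004, 0.022, -0.002],
])

```text
t: 14.65
ee_pos: [497.0, -312.2, 129.4]
orientation: [-1.917, -2.486, 0.0]
ft_force: [-0.4, 0.3, -0.4]
width: 57.3
```

Request:
move_arm([
  [255, 0, 0, 0, 0],
  [255, 0, 0, 0, 0],
  [255, 0, 0, 0, 0],
  [255, 0, 0, 0, 0],
  [255, 0, 0, 0, 0],
])

```text
t: 15.07
ee_pos: [497.3, -313.3, 130.5]
orientation: [1.919, 2.486, 0.0]
ft_force: [0.4, -0.6, -0.6]
width: 57.5
```

```bash
python3 d.py 496 -313.3 123 104.6
```

```text
pos [ 497.292 -313.256  130.543] yaw 104.66974018031729 shift [ 0.    -0.001  0.007] roll 0.0012 dist 0.008
```

Request:
move_arm([
  [255, 0, -0.001, 0.004, 0],
  [255, 0, -0.001, 0.007, 0],
  [255, 0, -0.001, 0.009, 0],
  [255, 0, -0.001, 0.0095, 0],
  [255, 0, -0.001, 0.0095, 0],
])

```text
t: 15.48
ee_pos: [496.0, -313.5, 121.8]
orientation: [-1.92, -2.486, 0.0]
ft_force: [-4.6, 3.5, 12.1]
width: 57.1
```

Contact at the expected height; I release, rise and check.

Request:
move_arm([
  [0, 0, 0, 0, 0],
  [0, 0, 0, 0, 0],
  [0, 0, 0, 0, 0],
  [0, 0, 0, -0.03, 0],
  [0, 0, 0, -0.07, 0],
])

```text
t: 15.9
ee_pos: [494.0, -312.0, 187.8]
orientation: [-1.915, -2.48, 0.001]
ft_force: [0.0, -1.2, 0.3]
width: 85.7
```

Request:
move_arm([
  [0, 0, 0, -0.035, 0],
  [0, 0, 0, -0.06, 0],
  [0, 0, 0, -0.06, 0],
  [0, 0, 0, -0.06, 0],
  [0, 0, 0, -0.06, 0],
])

```text
t: 16.32
ee_pos: [495.6, -313.1, 249.7]
orientation: [-1.919, -2.486, 0.0]
ft_force: [-0.2, -1.1, 0.2]
width: 87.9
```

```bash
python3 st.py s58 118:58:up 104:66:up 90:92:down; python3 d.py 439.1 120 170 104.6
```

```text
16.3167 [ 495.613 -313.126  249.691]
118:58:up centre [ 495.654 -309.897] dia 63.52787109373396 n 65 72 resid 0.5296251197579818
104:66:up centre [ 496.563 -312.977] dia 66.06668923453475 n 58 72 resid 0.3836738126764638
90:92:down centre [ 496.323 -314.508] dia 91.54355207628696 n 72 72 resid 0.2199401828949272
pos [ 495.301 -312.906  249.032] yaw 104.67022686852793 shift [0.433 0.055 0.08 ] roll 0.0012 dist 0.444
```

View pics/s58_raw.png

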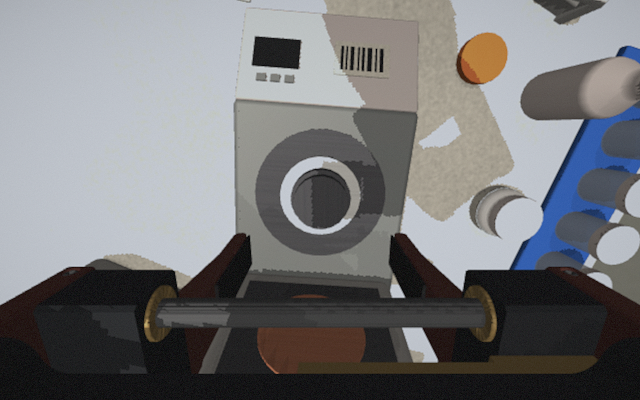

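Run:
```python
from h import *
img=cv2.imread("pics/s58_raw.png"); o=get_obs(); print(o["ee_pos"]); o["ee_pos"]=np.array([495.613,-313.126,249.691]); cam=campose("wrist",o)
c=img[150:240,270:370]; s=7; im=cv2.resize(c,None,fx=s,fy=s,interpolation=cv2.INTER_CUBIC)
im=cv2.convertScaleAbs(im,alpha=2.2)
t=np.linspace(0,2*np.pi,120)
for (x,y),z,d,col in [((496.2,-313.5),118,58,(0,0,255)),((496.5,-312.9),104,66,(0,255,0)),((496.3,-314.5),90,92,(255,0,0))]:
    q=((proj(cam,np.c_[x+d/2*np.cos(t),y+d/2*np.sin(t),0*t+z])-[270,150]+.5)*s).astype(int)
    cv2.polylines(im,[q.reshape(-1,1,2)],True,col,1)
cv2.imwrite("pics/s58z.png",im)
```

```text
[ 495.301 -312.906  249.032]
```

View pics/s58z.png

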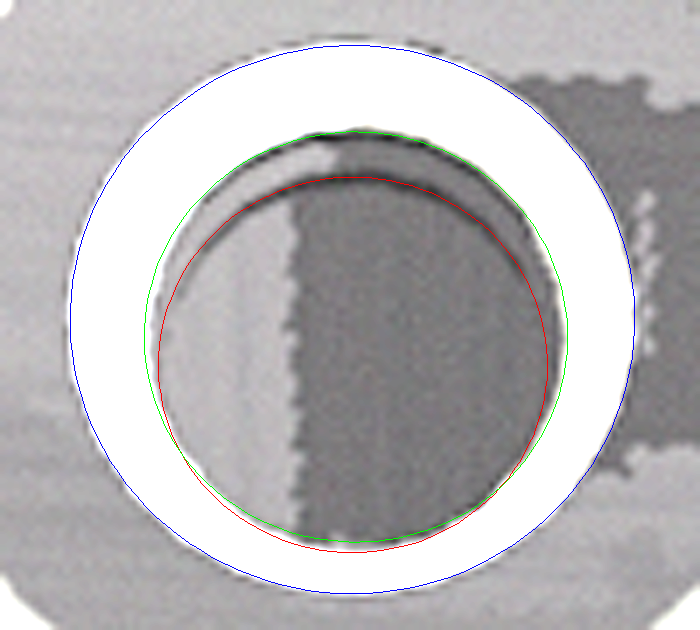

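Request:
move_arm([
  [0, 0.425, 0.05, 0.04, 0],
  [0, 0.425, 0.05, 0.07, 0],
  [0, 0.425, 0.05, 0.07, 0],
  [0, 0.425, 0.05, 0.07, 0],
  [0, 0.425, 0.05, 0.07, 0],
])

```text
t: 16.78
ee_pos: [466.0, -107.9, 216.8]
orientation: [-1.919, -2.484, 0.002]
ft_force: [1.3, 0.7, -0.4]
width: 87.6
```

```bash
python3 d.py 439 122 150 104.6
```

```text
pos [ 465.957 -107.885  216.781] yaw 104.62034899874722 shift [0.229 0.032 0.067] roll 0.0004 dist 0.241
```

Request:
move_arm([
  [0, 0.215, 0.03, 0.065, 0],
  [0, 0.215, 0.03, 0.065, 0],
  [0, 0.215, 0.03, 0.065, 0],
  [0, 0.215, 0.03, 0.065, 0],
  [0, 0.215, 0.03, 0.065, 0],
])

```text
t: 17.2
ee_pos: [442.5, 90.1, 157.1]
orientation: [-1.919, -2.485, 0.003]
ft_force: [0.1, -0.5, -0.6]
width: 87.8
```

Request:
move_arm([
  [0, 0.01, 0, 0, 0],
  [0, 0.01, 0, 0, 0],
  [0, 0.01, 0, 0, 0],
  [0, 0.01, 0, 0, 0],
  [0, 0.01, 0, 0, 0],
])

```text
t: 17.62
ee_pos: [442.1, 97.0, 159.1]
orientation: [1.922, 2.485, -0.0]
ft_force: [0.4, -0.1, -0.9]
width: 87.8
```

```bash
C=439,127.8 python3 st.py w50 14:50:up;  python3 d.py 439 127.8 17 104.6; C=434,5 python3 st.py w42 14:42:up
```

```text
17.6167 [442.112  96.978 159.068]
14:50:up centre [437.252 127.894] dia 49.602306672223285 n 72 72 resid 0.27714423967430263
pos [442.202  96.961 159.196] yaw 104.54803551509289 shift [0.031 0.005 0.142] roll -0.0009 dist 0.146
17.6667 [442.202  96.961 159.196]
14:42:up centre [433.543   6.991] dia 44.90073652616911 n 50 72 resid 0.6307959221547939
```

View pics/w50_raw.png

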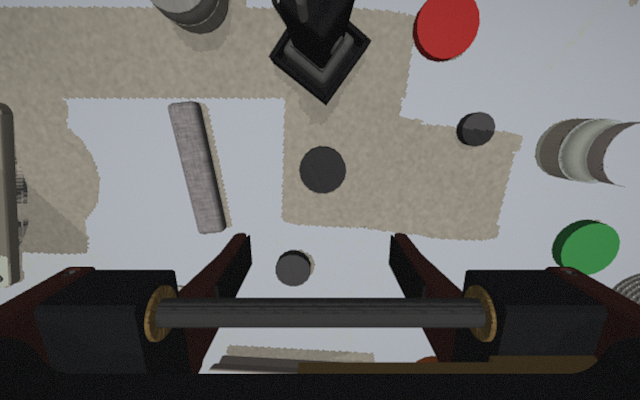

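Request:
move_arm([
  [0, 0.031, 0.003, 0.03, 0],
  [0, 0.031, 0.003, 0.07, 0],
  [0, 0.031, 0.003, 0.1, 0],
  [0, 0.031, 0.003, 0.11, 0],
  [0, 0.031, 0.003, 0.11, 0],
])

```text
t: 18.13
ee_pos: [435.5, 127.9, 47.2]
orientation: [-1.919, -2.483, 0.006]
ft_force: [-0.7, -0.0, 1.1]
width: 88.4
```

Request:
move_arm([
  [0, 0, 0, 0.02, 0],
  [0, 0, 0, 0.03, 0],
  [0, 0, 0, 0.031, 0],
  [0, 0, 0, 0.031, 0],
  [0, 0, 0, 0.031, 0],
])

```text
t: 18.55
ee_pos: [437.6, 128.9, 19.1]
orientation: [1.92, 2.486, 0.002]
ft_force: [-0.0, -0.1, 0.3]
width: 87.6
```

```bash
python3 d.py 437.3 127.9 16.5 104.6
```

```text
pos [437.563 128.912  19.057] yaw 104.64473637708828 shift [-0.001 -0.001  0.003] roll 0.0008 dist 0.003
```

Request:
move_arm([
  [0, -0.001, 0, 0.001, 0],
  [0, -0.001, 0, 0.001, 0],
  [0, -0.001, 0, 0.001, 0],
  [0, -0.001, 0, 0.001, 0],
  [255, -0.001, 0, 0.001, 0],
])

```text
t: 18.97
ee_pos: [437.2, 128.0, 17.2]
orientation: [1.92, 2.487, 0.0]
ft_force: [0.4, -0.1, -0.6]
width: 84.3
```

Request:
move_arm([
  [255, 0, 0, 0, 0],
  [255, 0, 0, 0, 0],
  [255, 0, 0, 0, 0],
  [255, 0, 0, 0, 0],
  [255, 0, 0, 0, 0],
])

```text
t: 19.38
ee_pos: [437.1, 128.0, 17.0]
orientation: [-1.92, -2.487, 0.0]
ft_force: [-0.1, -0.1, 1.0]
width: 51.0
```

```bash
python3 d.py 437.3 127.9 16.5 104.6;  python3 d.py 496 -313.5 165 104.6
```

```text
pos [437.069 127.972  16.974] yaw 104.67091410000435 shift [-0.     0.     0.001] roll 0.0012 dist 0.001
pos [437.069 127.972  16.974] yaw 104.67091410000435 shift [-0.442 -0.055 -0.148] roll 0.0012 dist 0.469
```

Request:
move_arm([
  [255, 0, 0, 0, 0],
  [255, 0, 0, 0, 0],
  [255, 0, 0, -0.04, 0],
  [255, 0, 0, -0.08, 0],
  [255, 0, 0, -0.12, 0],
])

```text
t: 19.8
ee_pos: [435.9, 127.6, 137.2]
orientation: [-1.918, -2.485, 0.005]
ft_force: [0.9, -0.2, 0.0]
width: 49.4
```

Request:
move_arm([
  [255, -0.01, 0, -0.035, 0],
  [255, -0.44, -0.055, -0.055, 0],
  [255, -0.44, -0.055, -0.055, 0],
  [255, -0.44, -0.055, -0.055, 0],
  [255, -0.44, -0.055, -0.055, 0],
])

```text
t: 20.22
ee_pos: [460.8, -48.4, 180.2]
orientation: [1.918, 2.487, 0.001]
ft_force: [0.4, 0.3, -1.2]
width: 49.6
```

```bash
python3 d.py 496 -313.5 165 104.6
```

```text
pos [460.83  -48.398 180.215] yaw 104.7282751870446 shift [-0.265 -0.033  0.015] roll 0.0022 dist 0.268
```

Request:
move_arm([
  [255, -0.26, -0.032, 0.005, 0],
  [255, -0.26, -0.032, 0.005, 0],
  [255, -0.26, -0.032, 0.005, 0],
  [255, -0.26, -0.032, 0.005, 0],
  [255, -0.26, -0.032, 0.005, 0],
])

```text
t: 20.63
ee_pos: [488.2, -255.3, 175.5]
orientation: [-1.92, -2.486, 0.0]
ft_force: [-0.1, 1.3, -1.2]
width: 49.2
```

```bash
python3 d.py 496 -313.5 165 104.6
```

```text
pos [ 488.242 -255.325  175.507] yaw 104.64618103978748 shift [-0.058 -0.007  0.011] roll 0.0008 dist 0.06
```

Request:
move_arm([
  [255, -0.053, -0.006, 0.01, 0],
  [255, -0.054, -0.006, 0.01, 0],
  [255, -0.054, -0.006, 0.015, 0],
  [255, -0.054, -0.006, 0.015, 0],
  [255, -0.054, -0.006, 0.015, 0],
])

```text
t: 21.05
ee_pos: [495.7, -305.3, 159.9]
orientation: [-1.917, -2.485, -0.0]
ft_force: [-0.3, 0.2, -0.9]
width: 49.4
```

Request:
move_arm([
  [255, 0, 0, 0.013, 0],
  [255, 0, 0, 0.013, 0],
  [255, 0, 0, 0.013, 0],
  [255, 0, 0, 0.013, 0],
  [255, 0, 0, 0.013, 0],
])

```text
t: 21.47
ee_pos: [497.0, -306.5, 148.4]
orientation: [1.918, 2.487, 0.0]
ft_force: [1.0, -0.6, -0.8]
width: 49.0
```

```bash
python3 d.py 496 -313.5 136 104.6
```

```text
pos [ 496.982 -306.462  148.403] yaw 104.7236551716702 shift [-0.007 -0.003  0.012] roll 0.0022 dist 0.014
```

Request:
move_arm([
  [255, -0.007, -0.002, 0.004, 0.002],
  [255, -0.007, -0.002, 0.007, 0.002],
  [255, -0.007, -0.002, 0.007, 0.002],
  [255, -0.007, -0.002, 0.007, 0.002],
  [255, -0.007, -0.002, 0.007, 0.002],
])

```text
t: 21.88
ee_pos: [496.3, -314.3, 140.6]
orientation: [-1.922, -2.484, 0.0]
ft_force: [-0.1, 0.3, -0.4]
width: 49.4
```

Request:
move_arm([
  [255, 0, 0, 0, 0],
  [255, 0, 0, 0, 0],
  [255, 0, 0, 0, 0],
  [255, 0, 0, 0, 0],
])

```text
t: 22.22
ee_pos: [496.5, -314.3, 140.8]
orientation: [1.922, 2.485, -0.0]
ft_force: [-0.0, -0.9, -0.3]
width: 49.4
```

```bash
python3 d.py 496 -313.5 135 104.6
```

```text
pos [ 496.476 -314.282  140.764] yaw 104.55733090336713 shift [ 0.001 -0.     0.006] roll -0.0007 dist 0.006
```

Request:
move_arm([
  [255, 0.001, 0, 0.003, 0],
  [255, 0.001, 0, 0.005, 0],
  [255, 0.001, 0, 0.007, 0],
  [255, 0.001, 0, 0.0075, 0],
  [255, 0.001, 0, 0.0075, 0],
])

```text
t: 22.63
ee_pos: [496.2, -313.2, 134.9]
orientation: [-1.922, -2.485, -0.0]
ft_force: [-6.0, 4.6, 17.1]
width: 49.3
```

Request:
move_arm([
  [0, 0, 0, -0.001, 0],
  [0, 0, 0, -0.001, 0],
  [0, 0, 0, -0.001, 0],
  [0, 0, 0, -0.03, 0],
  [0, 0, 0, -0.07, 0],
])

```text
t: 23.05
ee_pos: [494.0, -311.8, 200.1]
orientation: [-1.917, -2.478, 0.001]
ft_force: [1.6, -0.9, 0.5]
width: 79.2
```

Request:
move_arm([
  [0, 0, 0, -0.035, 0],
  [0, 0, 0, -0.05, 0],
  [0, 0, 0, -0.05, 0],
  [0, 0, 0, -0.05, 0],
  [0, 0, 0, -0.05, 0],
])

```text
t: 23.47
ee_pos: [495.4, -312.8, 251.6]
orientation: [-1.921, -2.483, 0.0]
ft_force: [0.9, 0.7, 0.1]
width: 87.7
```

```bash
cat > ov.py <<'E'
import sys
from h import *
nm=sys.argv[1]; o=get_obs(); img=get_image("wrist"); cam=campose("wrist",o); cv2.imwrite(f"pics/{nm}_raw.png",img); print(o["t"],o["ee_pos"],abs(o["qvel"]).max())
uv=proj(cam,[[496,-314,110]])[0].astype(int); x0,y0=uv-[52,45]; s=7
im=cv2.convertScaleAbs(cv2.resize(img[y0:y0+92,x0:x0+104],None,fx=s,fy=s,interpolation=cv2.INTER_CUBIC),alpha=2.2)
t=np.linspace(0,2*np.pi,120)
for i,d in enumerate([92,66,58,50,42,34][:int(sys.argv[2])+1]):
    z=90+14*i; x,y=(496.3,-314.5) if i==0 else (496.2,-313.3)
    q=((proj(cam,np.c_[x+d/2*np.cos(t),y+d/2*np.sin(t),0*t+z])-[x0,y0]+.5)*s).astype(int)
    cv2.polylines(im,[q.reshape(-1,1,2)],True,[(255,0,0),(0,255,0),(0,0,255),(255,255,0),(0,255,255),(255,0,255)][i],1)
print("px/mm",(proj(cam,[[497,-314,110]])-proj(cam,[[496,-314,110]]))*s)
cv2.imwrite(f"pics/{nm}.png",im)
E
python3 ov.py s50 3;python3 d.py 434 0 160 104.6
```

```text
23.4667 [ 495.414 -312.805  251.555] 0.015089864249057701
px/mm [[6.28  1.583]]
pos [ 495.269 -312.722  251.163] yaw 104.55359510856162 shift [0.318 0.019 0.092] roll -0.0008 dist 0.331
```

View pics/s50.png

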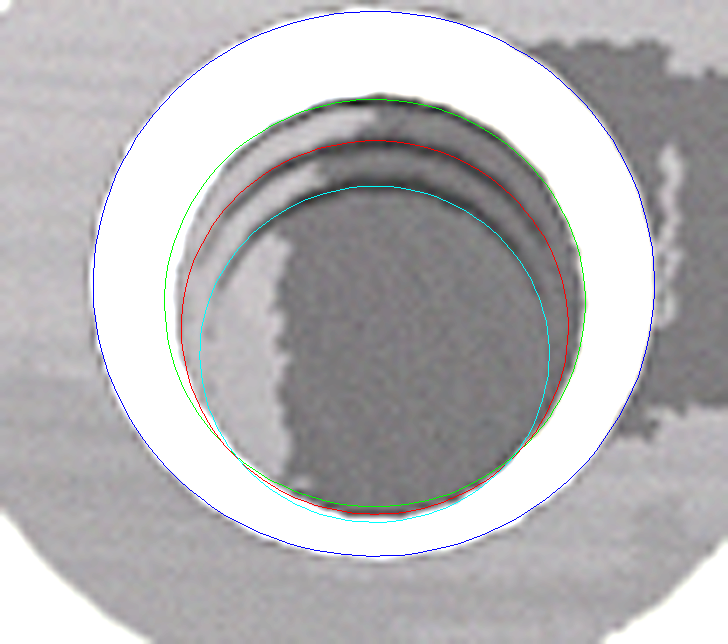

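Request:
move_arm([
  [0, 0.305, 0.018, 0.03, 0],
  [0, 0.305, 0.018, 0.085, 0],
  [0, 0.305, 0.018, 0.085, 0],
  [0, 0.305, 0.018, 0.085, 0],
  [0, 0.305, 0.018, 0.085, 0],
])

```text
t: 23.93
ee_pos: [455.5, -114.5, 198.3]
orientation: [-1.921, -2.482, 0.002]
ft_force: [0.2, 0.9, -0.5]
width: 87.9
```

Request:
move_arm([
  [0, 0.105, 0.005, 0.03, 0],
  [0, 0.105, 0.005, 0.03, 0],
  [0, 0.105, 0.005, 0.03, 0],
  [0, 0.105, 0.005, 0.03, 0],
  [0, 0.105, 0.005, 0.03, 0],
])

```text
t: 24.35
ee_pos: [434.3, -12.4, 168.8]
orientation: [-1.916, -2.486, 0.003]
ft_force: [1.0, 0.8, 0.5]
width: 87.8
```

```bash
C=433,4.5 python3 st.py w42 14:42:up;  python3 d.py 433 4 17 104.6
```

```text
24.35 [434.337 -12.377 168.824]
14:42:up centre [433.388   5.   ] dia 41.724877649874024 n 71 72 resid 0.29514708358618785
pos [435.281 -13.258 169.44 ] yaw 104.64642480244208 shift [0.017 0.002 0.152] roll 0.0008 dist 0.153
```

View pics/w42_raw.png

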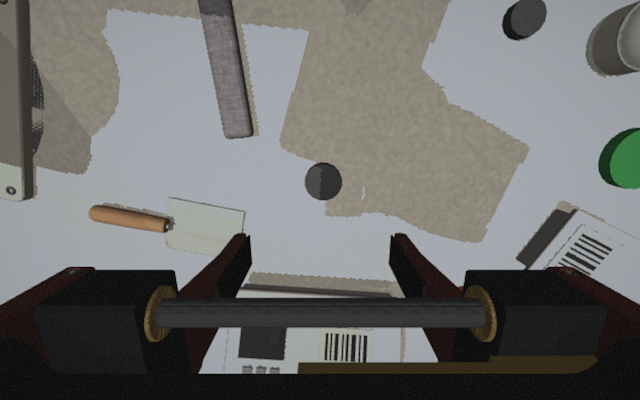

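Request:
move_arm([
  [0, 0.018, 0.003, 0.03, 0],
  [0, 0.018, 0.003, 0.07, 0],
  [0, 0.018, 0.003, 0.11, 0],
  [0, 0.018, 0.003, 0.12, 0],
  [0, 0.018, 0.003, 0.12, 0],
])

```text
t: 24.82
ee_pos: [432.3, 3.8, 48.0]
orientation: [-1.921, -2.479, 0.006]
ft_force: [-0.7, 0.0, 1.3]
width: 88.0
```

Request:
move_arm([
  [0, 0, 0, 0.02, 0],
  [0, 0, 0, 0.03, 0],
  [0, 0, 0, 0.032, 0],
  [0, 0, 0, 0.032, 0],
  [0, 0, 0, 0.032, 0],
])

```text
t: 25.23
ee_pos: [434.9, 4.5, 19.4]
orientation: [1.922, 2.484, 0.001]
ft_force: [0.6, 0.7, 0.4]
width: 87.9
```

```bash
python3 d.py 433.4 5.0 16.5 104.6
```

```text
pos [434.895   4.523  19.421] yaw 104.5307933498972 shift [ 0.001 -0.001  0.003] roll -0.0012 dist 0.003
```

Request:
move_arm([
  [0, 0.001, -0.001, 0.001, 0],
  [0, 0.001, -0.001, 0.001, 0],
  [0, 0.001, -0.001, 0.001, 0],
  [255, 0.001, -0.001, 0.001, 0],
  [255, 0.001, -0.001, 0.001, 0],
])

```text
t: 25.65
ee_pos: [433.0, 5.5, 17.5]
orientation: [1.922, 2.485, 0.0]
ft_force: [0.6, 0.6, 0.2]
width: 77.8
```

Request:
move_arm([
  [255, 0, 0, 0, 0],
  [255, 0, 0, 0, 0],
  [255, 0, 0, 0, 0],
  [255, 0, 0, 0, 0],
  [255, 0, 0, 0, 0],
])

```text
t: 26.07
ee_pos: [432.9, 5.5, 17.3]
orientation: [-1.922, -2.485, 0.0]
ft_force: [-0.4, 0.7, -1.1]
width: 44.7
```

```bash
python3 d.py 433.4 5.0 16.5 104.6;  python3 d.py 496 -313.7 185 104.6
```

```text
pos [432.867   5.463  17.27 ] yaw 104.55433534871243 shift [-0.001  0.     0.001] roll -0.0008 dist 0.001
pos [432.867   5.463  17.27 ] yaw 104.55433534871243 shift [-0.325 -0.019 -0.168] roll -0.0008 dist 0.366
```

Request:
move_arm([
  [255, 0, 0, 0, 0],
  [255, 0, 0, 0, 0],
  [255, 0, 0, -0.04, 0],
  [255, 0, 0, -0.08, 0],
  [255, 0, 0, -0.12, 0],
])

```text
t: 26.48
ee_pos: [431.6, 5.5, 137.5]
orientation: [-1.92, -2.482, 0.004]
ft_force: [1.2, 0.1, -0.0]
width: 41.0
```

Request:
move_arm([
  [255, -0.01, 0, -0.037, 0],
  [255, -0.32, -0.019, -0.06, 0],
  [255, -0.32, -0.019, -0.06, 0],
  [255, -0.32, -0.019, -0.06, 0],
  [255, -0.32, -0.019, -0.06, 0],
])

```text
t: 26.9
ee_pos: [467.2, -169.1, 187.3]
orientation: [1.921, 2.485, 0.0]
ft_force: [0.9, 0.5, -0.8]
width: 41.3
```

```bash
python3 d.py 496.2 -313.1 180 104.6
```

```text
pos [ 467.216 -169.051  187.282] yaw 104.59539203894082 shift [-0.147 -0.008  0.007] roll -0.0001 dist 0.147
```

Request:
move_arm([
  [255, -0.144, -0.008, 0.005, 0],
  [255, -0.144, -0.008, 0.005, 0],
  [255, -0.144, -0.008, 0.005, 0],
  [255, -0.144, -0.008, 0.008, 0],
  [255, -0.144, -0.008, 0.018, 0],
])

```text
t: 27.32
ee_pos: [497.1, -313.4, 169.4]
orientation: [1.924, 2.478, -0.0]
ft_force: [-0.4, -0.3, -0.8]
width: 41.0
```

Request:
move_arm([
  [255, 0, 0, 0.005, 0],
  [255, 0, 0, 0.009, 0],
  [255, 0, 0, 0.009, 0],
  [255, 0, 0, 0.009, 0],
  [255, 0, 0, 0.009, 0],
])

```text
t: 27.73
ee_pos: [495.9, -307.7, 159.9]
orientation: [1.92, 2.486, 0.0]
ft_force: [-0.5, -0.6, -0.9]
width: 41.6
```

```bash
python3 d.py 496.2 -313.1 149.3 104.6
```

```text
pos [ 495.856 -307.667  159.92 ] yaw 104.63829901262984 shift [-0.005 -0.001  0.011] roll 0.0007 dist 0.012
```

Request:
move_arm([
  [255, -0.005, -0.001, 0.003, 0],
  [255, -0.005, -0.001, 0.006, 0],
  [255, -0.005, -0.001, 0.006, 0],
  [255, -0.005, -0.001, 0.006, 0],
  [255, -0.005, -0.001, 0.006, 0],
])

```text
t: 28.15
ee_pos: [495.9, -313.8, 153.6]
orientation: [-1.922, -2.485, -0.0]
ft_force: [0.3, -0.3, -1.0]
width: 41.3
```

Request:
move_arm([
  [255, 0, 0, 0, 0],
  [255, 0, 0, 0, 0],
  [255, 0, 0, 0, 0],
  [255, 0, 0, 0, 0],
])

```text
t: 28.48
ee_pos: [496.0, -313.8, 153.7]
orientation: [1.922, 2.485, 0.0]
ft_force: [-0.2, -0.0, -0.8]
width: 41.0
```

```bash
python3 d.py 496.2 -313.1 149.3 104.6
```

```text
pos [ 495.991 -313.846  153.675] yaw 104.55186722620489 shift [0.001 0.    0.004] roll -0.0008 dist 0.004
```

Request:
move_arm([
  [255, 0.001, 0, 0.002, 0],
  [255, 0.001, 0, 0.004, 0],
  [255, 0.001, 0, 0.005, 0],
  [255, 0.001, 0, 0.0055, 0],
  [255, 0.001, 0, 0.0055, 0],
])

```text
t: 28.9
ee_pos: [495.7, -312.8, 149.2]
orientation: [-1.922, -2.485, -0.0]
ft_force: [-3.4, 2.0, 11.0]
width: 41.4
```

Request:
move_arm([
  [0, 0, 0, -0.001, 0],
  [0, 0, 0, -0.001, 0],
  [0, 0, 0, -0.001, 0],
  [0, 0, 0, -0.02, 0],
  [0, 0, 0, -0.06, 0],
])

```text
t: 29.32
ee_pos: [493.0, -311.1, 203.9]
orientation: [-1.916, -2.477, 0.001]
ft_force: [-0.4, -1.8, -0.7]
width: 71.2
```

Request:
move_arm([
  [0, 0, 0, -0.035, 0],
  [0, 0, 0, -0.045, 0],
  [0, 0, 0, -0.045, 0],
  [0, 0, 0, -0.045, 0],
  [0, 0, 0, -0.045, 0],
])

```text
t: 29.73
ee_pos: [494.8, -312.2, 251.2]
orientation: [-1.92, -2.483, 0.0]
ft_force: [0.3, 0.2, 0.2]
width: 87.8
```

```bash
python3 ov.py s42 4;python3 d.py 580 195 170 104.6
```

```text
29.7333 [ 494.767 -312.232  251.158] 0.0111951515857974
px/mm [[6.283 1.584]]
pos [ 494.692 -312.16   250.915] yaw 104.55104839597102 shift [0.469 0.21  0.082] roll -0.0009 dist 0.521
```

View pics/s42.png

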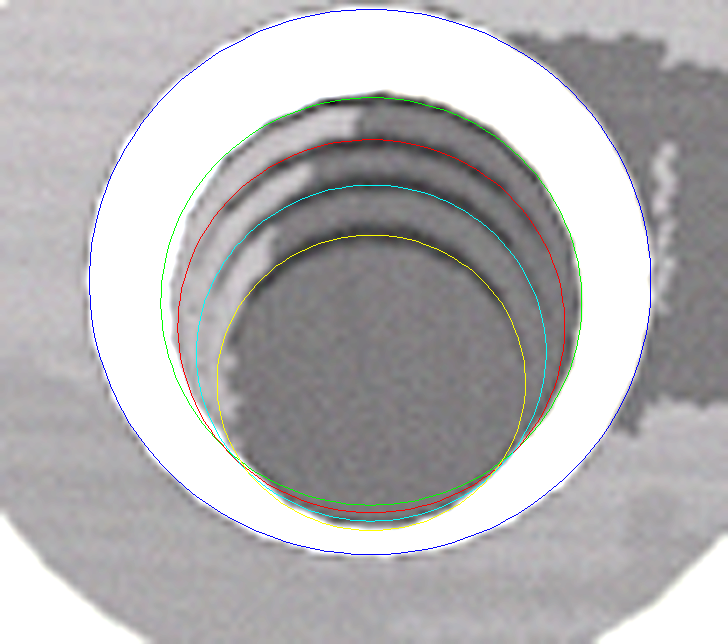

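Request:
move_arm([
  [0, 0.46, 0.207, 0.03, 0],
  [0, 0.46, 0.207, 0.07, 0],
  [0, 0.46, 0.207, 0.07, 0],
  [0, 0.46, 0.207, 0.07, 0],
  [0, 0.46, 0.207, 0.07, 0],
])

```text
t: 30.2
ee_pos: [529.4, -107.4, 224.5]
orientation: [-1.921, -2.482, 0.002]
ft_force: [1.0, -0.2, 0.6]
width: 87.7
```

Request:
move_arm([
  [0, 0.255, 0.115, 0.04, 0],
  [0, 0.255, 0.115, 0.04, 0],
  [0, 0.255, 0.115, 0.04, 0],
  [0, 0.255, 0.115, 0.04, 0],
  [0, 0.255, 0.115, 0.04, 0],
])

```text
t: 30.62
ee_pos: [564.2, 95.9, 194.9]
orientation: [-1.921, -2.483, 0.004]
ft_force: [0.8, -0.5, 0.1]
width: 88.0
```

```bash
python3 d.py 580 194 165 104.6
```

```text
pos [564.152  95.901 194.919] yaw 104.55547661230325 shift [0.091 0.04  0.03 ] roll -0.0008 dist 0.104
```

Request:
move_arm([
  [0, 0.088, 0.038, 0.028, 0],
  [0, 0.088, 0.038, 0.028, 0],
  [0, 0.088, 0.038, 0.028, 0],
  [0, 0.088, 0.038, 0.028, 0],
  [0, 0.088, 0.038, 0.028, 0],
])

```text
t: 31.03
ee_pos: [578.8, 188.7, 167.3]
orientation: [-1.919, -2.485, 0.005]
ft_force: [0.5, 0.0, -0.1]
width: 87.7
```

```bash
C=580,207.5 python3 st.py w34 14:34:up;  python3 d.py 580 207.5 17 104.6
```

```text
31.0333 [578.772 188.687 167.311]
14:34:up centre [579.824 208.917] dia 34.05224589476643 n 72 72 resid 0.34210760578295485
pos [579.103 187.771 168.018] yaw 104.57750000108014 shift [0.019 0.006 0.151] roll -0.0004 dist 0.152
```

View pics/w34_raw.png

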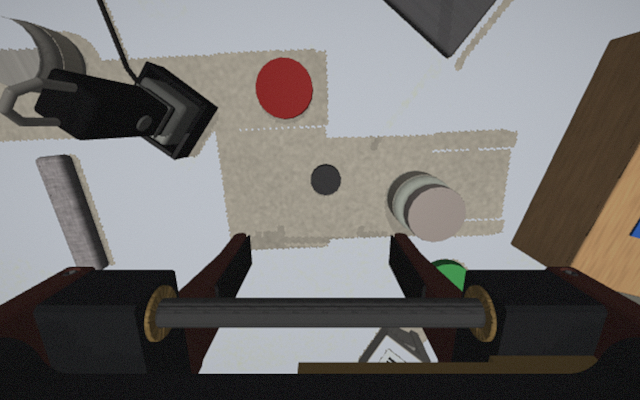

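Request:
move_arm([
  [0, 0.02, 0.006, 0.03, 0],
  [0, 0.02, 0.006, 0.07, 0],
  [0, 0.02, 0.006, 0.11, 0],
  [0, 0.02, 0.006, 0.12, 0],
  [0, 0.02, 0.006, 0.12, 0],
])

```text
t: 31.5
ee_pos: [578.4, 207.1, 46.4]
orientation: [-1.922, -2.48, 0.009]
ft_force: [0.1, 0.2, 0.1]
width: 88.0
```

Request:
move_arm([
  [0, 0, 0, 0.02, 0],
  [0, 0, 0, 0.028, 0],
  [0, 0, 0, 0.03, 0],
  [0, 0, 0, 0.03, 0],
  [0, 0, 0, 0.03, 0],
])

```text
t: 31.92
ee_pos: [581.6, 209.6, 20.7]
orientation: [1.922, 2.484, 0.003]
ft_force: [0.9, 0.1, 0.4]
width: 87.8
```

```bash
python3 d.py 579.8 208.9 16.5 104.6
```

```text
pos [581.63  209.575  20.692] yaw 104.53071270174463 shift [-0.    -0.002  0.004] roll -0.0012 dist 0.005
```

Request:
move_arm([
  [150, 0, -0.001, 0.001, 0],
  [150, 0, -0.001, 0.001, 0],
  [150, 0, -0.001, 0.001, 0],
  [150, 0, -0.001, 0.001, 0],
  [150, 0, -0.001, 0.001, 0],
])

```text
t: 32.33
ee_pos: [579.8, 209.4, 18.3]
orientation: [1.922, 2.485, 0.0]
ft_force: [0.3, 0.0, 0.2]
width: 57.6
```

```bash
python3 d.py 579.8 208.9 16.5 104.6
```

```text
pos [579.807 209.442  18.298] yaw 104.56209603925751 shift [-0.001 -0.     0.002] roll -0.0007 dist 0.002
```

Request:
move_arm([
  [255, -0.0005, 0, 0.0005, 0],
  [255, -0.0005, 0, 0.0005, 0],
  [255, -0.0005, 0, 0.0005, 0],
  [255, -0.0005, 0, 0.0005, 0],
  [255, -0.0005, 0, 0.0005, 0],
])

```text
t: 32.75
ee_pos: [579.8, 208.8, 17.5]
orientation: [-1.922, -2.485, 0.0]
ft_force: [0.1, 1.0, -0.4]
width: 32.9
```

```bash
python3 d.py 579.8 208.9 16.5 104.6;python3 d.py 496.2 -313.4 200 104.6
```

```text
pos [579.838 208.832  17.532] yaw 104.55382941897487 shift [ 0.    -0.     0.001] roll -0.0008 dist 0.001
pos [579.838 208.832  17.532] yaw 104.55382941897487 shift [-0.484 -0.212 -0.182] roll -0.0008 dist 0.559
```

Request:
move_arm([
  [255, 0, 0, -0.04, 0],
  [255, 0, 0, -0.08, 0],
  [255, 0, 0, -0.12, 0],
  [255, -0.03, -0.013, -0.145, 0],
  [255, -0.07, -0.03, -0.155, 0],
])

```text
t: 33.17
ee_pos: [571.5, 138.2, 176.6]
orientation: [1.915, 2.484, 0.01]
ft_force: [1.1, 0.2, -0.6]
width: 33.2
```

Request:
move_arm([
  [255, -0.38, -0.165, -0.03, 0],
  [255, -0.38, -0.165, -0.03, 0],
  [255, -0.38, -0.165, -0.03, 0],
  [255, -0.38, -0.165, -0.03, 0],
  [255, -0.38, -0.165, -0.03, 0],
])

```text
t: 33.58
ee_pos: [535.9, -70.7, 187.3]
orientation: [1.922, 2.485, 0.0]
ft_force: [1.4, -0.0, -1.6]
width: 33.4
```

```bash
python3 d.py 496.2 -313.4 195 104.6
```

```text
pos [535.911 -70.666 187.317] yaw 104.56953231304253 shift [-0.225 -0.1   -0.008] roll -0.0005 dist 0.246
```

Request:
move_arm([
  [255, -0.22, -0.098, -0.008, 0],
  [255, -0.22, -0.098, -0.008, 0],
  [255, -0.22, -0.098, -0.008, 0],
  [255, -0.22, -0.098, -0.008, 0],
  [255, -0.22, -0.098, -0.008, 0],
])

```text
t: 34.0
ee_pos: [501.6, -276.2, 194.1]
orientation: [1.922, 2.485, 0.0]
ft_force: [0.7, 0.3, 0.4]
width: 33.0
```

Request:
move_arm([
  [255, -0.04, -0.018, 0, 0],
  [255, -0.04, -0.018, 0, 0],
  [255, -0.04, -0.018, 0.005, 0],
  [255, -0.04, -0.018, 0.01, 0],
  [255, -0.04, -0.018, 0.015, 0],
])

```text
t: 34.42
ee_pos: [494.9, -316.1, 178.0]
orientation: [-1.92, -2.485, -0.0]
ft_force: [-0.2, 0.9, -0.8]
width: 33.0
```

```bash
python3 d.py 496.2 -313.4 163.5 104.6
```

```text
pos [ 494.886 -316.079  178.049] yaw 104.60787636000212 shift [0.002 0.002 0.015] roll 0.0001 dist 0.015
```

Request:
move_arm([
  [255, 0.001, 0.001, 0.005, 0],
  [255, 0.001, 0.001, 0.009, 0],
  [255, 0.001, 0.001, 0.009, 0],
  [255, 0.001, 0.001, 0.009, 0],
  [255, 0.001, 0.001, 0.009, 0],
])

```text
t: 34.83
ee_pos: [496.1, -315.9, 170.0]
orientation: [1.921, 2.486, 0.0]
ft_force: [-0.7, 0.2, -0.2]
width: 33.0
```

Request:
move_arm([
  [255, 0, 0, 0, 0],
  [255, 0, 0, 0, 0],
  [255, 0, 0, 0, 0],
  [255, 0, 0, 0, 0],
])

```text
t: 35.17
ee_pos: [495.8, -316.4, 170.1]
orientation: [1.922, 2.485, 0.0]
ft_force: [-0.4, 1.5, -0.3]
width: 33.0
```

```bash
python3 d.py 496.2 -313.4 163.5 104.6
```

```text
pos [ 495.803 -316.405  170.086] yaw 104.54811670535766 shift [0.003 0.001 0.007] roll -0.0009 dist 0.007
```

Request:
move_arm([
  [255, 0.003, 0.001, 0.0, 0],
  [255, 0.003, 0.001, 0.003, 0],
  [255, 0.003, 0.001, 0.006, 0],
  [255, 0.003, 0.001, 0.007, 0],
  [255, 0.003, 0.001, 0.0075, 0],
])

```text
t: 35.58
ee_pos: [496.1, -313.1, 163.4]
orientation: [1.922, 2.485, 0.0]
ft_force: [-3.6, 3.3, 16.4]
width: 33.1
```

Request:
move_arm([
  [255, 0, 0, 0, 0],
  [255, 0, 0, 0.0005, 0],
])

```text
t: 35.75
ee_pos: [496.1, -313.2, 163.4]
orientation: [1.922, 2.485, 0.0]
ft_force: [-5.2, 3.8, 19.8]
width: 33.3
```

Request:
move_arm([
  [0, 0, 0, -0.001, 0],
  [0, 0, 0, -0.001, 0],
  [0, 0, 0, -0.001, 0],
  [0, 0, 0, -0.02, 0],
  [0, 0, 0, -0.06, 0],
])

```text
t: 36.17
ee_pos: [493.2, -311.3, 217.5]
orientation: [-1.916, -2.477, 0.001]
ft_force: [0.2, -0.5, -0.3]
width: 62.9
```

Request:
move_arm([
  [0, 0, 0, -0.035, 0],
  [0, 0, 0, -0.045, 0],
  [0, 0, 0, -0.045, 0],
  [0, 0, 0, -0.045, 0],
  [0, 0, 0, -0.045, 0],
])

```text
t: 36.58
ee_pos: [495.0, -312.5, 264.9]
orientation: [-1.92, -2.482, 0.0]
ft_force: [-0.5, 0.9, -0.1]
width: 87.6
```

```bash
python3 ov.py s34 5
python3 - <<'E'
from h import *
cv2.imwrite("pics/sideA.png",get_image("side"))
E
```

```text
36.5833 [ 495.019 -312.536  264.874] 0.009497800573954612
px/mm [[6.021 1.523]]
```

View pics/s34.png

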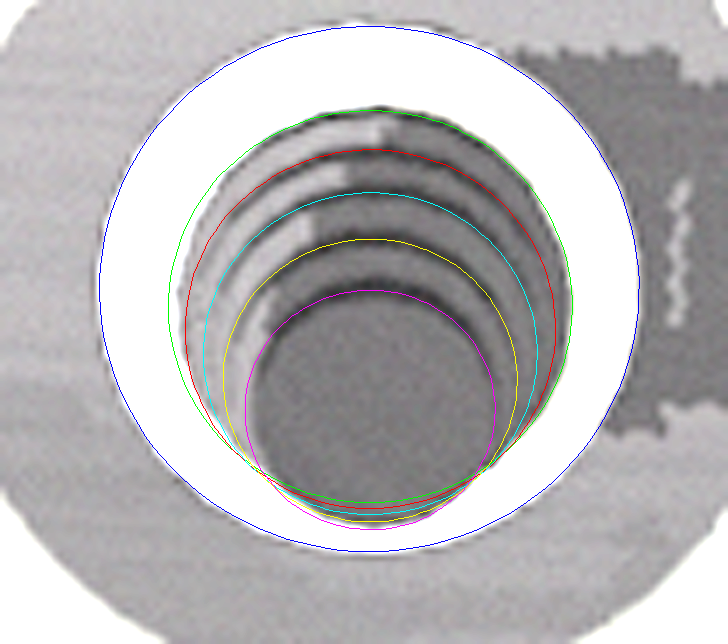

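View pics/s34_raw.png

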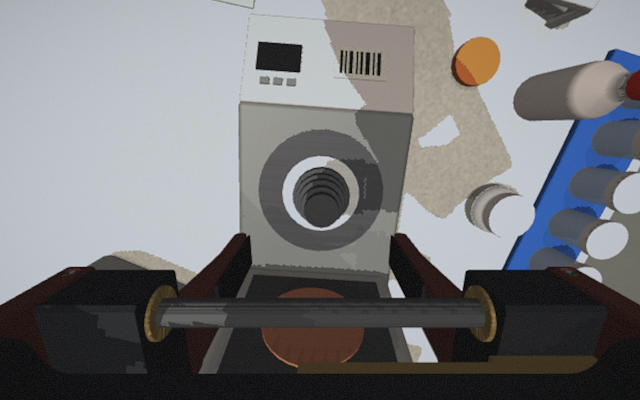

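The stack is good: all five discs are concentric with my overlay to about 1 mm. Next I look at the scanner from above.

```bash
python3 d.py 425 160 260 104.6
```

```text
pos [ 495.064 -312.558  264.718] yaw 104.5499666002783 shift [0.475 0.051 0.006] roll -0.0009 dist 0.478
```

Request:
move_arm([
  [0, 0.47, 0.05, 0, 0],
  [0, 0.47, 0.05, 0, 0],
  [0, 0.47, 0.05, 0, 0],
  [0, 0.47, 0.05, 0, 0],
  [0, 0.47, 0.05, 0, 0],
])

```text
t: 37.1
ee_pos: [463.9, -105.4, 265.5]
orientation: [-1.922, -2.482, 0.001]
ft_force: [1.0, 0.5, 0.7]
width: 87.6
```

Request:
move_arm([
  [0, 0.26, 0.03, 0, 0],
  [0, 0.26, 0.03, 0, 0],
  [0, 0.26, 0.03, 0, 0],
  [0, 0.26, 0.03, 0, 0],
  [0, 0.26, 0.03, 0, 0],
])

```text
t: 37.52
ee_pos: [435.0, 100.9, 265.8]
orientation: [-1.922, -2.484, 0.002]
ft_force: [0.2, -1.1, -0.7]
width: 87.8
```

```bash
python3 d.py 425 160 260 104.6
```

```text
pos [435.006 100.923 265.834] yaw 104.5382499284752 shift [0.06  0.005 0.006] roll -0.0011 dist 0.06
```

Request:
move_arm([
  [0, 0.058, 0.005, 0, 0],
  [0, 0.058, 0.005, 0, 0],
  [0, 0.058, 0.005, 0, 0],
  [0, 0.058, 0.005, 0, 0],
  [0, 0.058, 0.005, 0, 0],
])

```text
t: 37.93
ee_pos: [426.3, 155.9, 266.1]
orientation: [-1.922, -2.484, 0.003]
ft_force: [0.5, -0.1, -0.6]
width: 88.1
```

Run:
```python
from h import *
o=get_obs(); img=get_image("wrist"); cam=campose("wrist",o); cv2.imwrite("pics/wsc.png",img); print(o["ee_pos"],abs(o["qvel"]).max())
for n in("scanner","scanner_loop","cradle","card_label","hook_seat"): print(n,[(round(r["conf"],2),r["location"]) for r in place_of("wrist",n)][:2])
print(proj(cam,[[405,235,5],[405,235,135],[405,235,169]]))
u,v=proj(cam,[[405,235,120]])[0].astype(int); a=img[max(0,v-100):v+80,u-110:u+110]; cv2.imwrite("pics/wscz.png",cv2.resize(a,None,fx=3.3,fy=3.3,interpolation=cv2.INTER_CUBIC)); print(u,v)
```

```text
[426.31  155.851 266.101] 0.022254297955606128
scanner [(0.61, [402.8, 233.2, 5.8])]
scanner_loop [(0.86, [404.9, 234.3, 152.0])]
cradle [(0.8, [407.1, 233.9, -0.6])]
card_label []
hook_seat []
[[319.268 121.102]
 [318.703 119.341]
 [318.456 118.571]]
318 119
```

View pics/wsc.png

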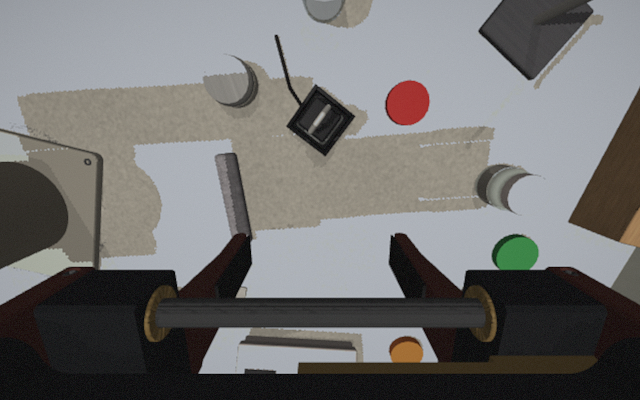

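View pics/wscz.png

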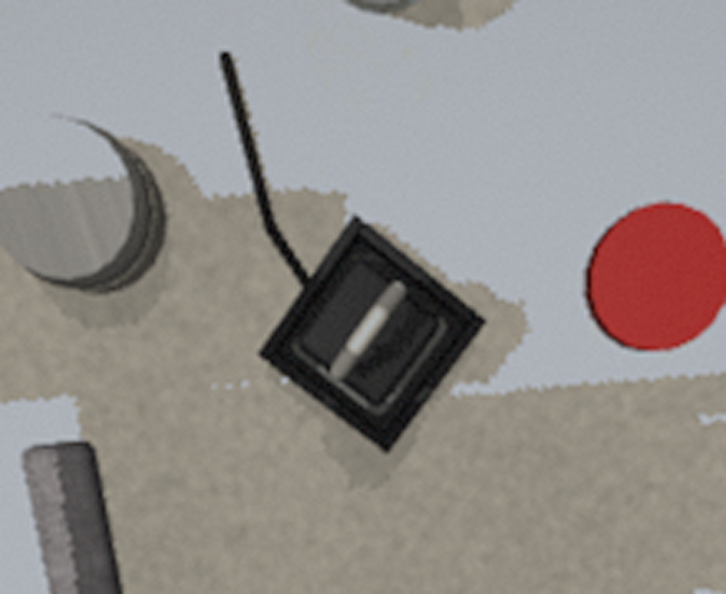

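Request:
move_arm([
  [0, 0.081, -0.001, 0.0, -0.916],
  [0, 0.081, -0.001, 0.0, -0.916],
  [0, 0.081, -0.001, 0.0, -0.916],
  [0, 0.081, -0.001, 0.0, -0.916],
  [0, 0.081, -0.001, 0.0, -0.916],
])

```text
t: 38.65
ee_pos: [405.2, 235.1, 266.9]
orientation: [1.055, 2.959, -0.0]
ft_force: [-0.3, -0.9, 0.6]
width: 87.8
```

Request:
move_arm([
  [0, 0, 0, 0, -0.25],
  [0, 0, 0, 0.0, -0.3],
  [0, 0, 0, 0.0, -0.3],
  [0, 0, 0, 0.0, -0.3],
  [0, 0, 0, 0.0, -0.3],
])

```text
t: 39.07
ee_pos: [405.5, 234.5, 267.0]
orientation: [0.615, 3.081, 0.0]
ft_force: [-0.0, 0.0, 0.0]
width: 88.0
```

```bash
python3 d.py 405 234.5 200 157
python3 - <<'E'
from h import *
o=get_obs(); img=get_image("wrist"); cam=campose("wrist",o); cv2.imwrite("pics/wsd.png",img); print(o["ee_pos"],o["qpos"])
E
```

```text
pos [405.489 234.458 266.953] yaw 157.40347404642043 shift [ 0.001 -0.     0.067] roll 0.007 dist 0.067
[405.489 234.458 266.953] [ 0.499  0.151  1.936 -0.     1.055 -0.678]
```

View pics/wsd.png

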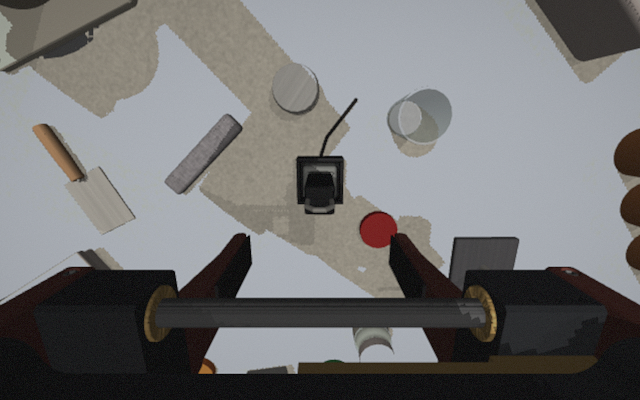

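Request:
move_arm([
  [0, 0.0005, 0, 0.03, 0],
  [0, 0.0005, 0, 0.07, 0],
  [0, 0.0005, 0, 0.11, 0],
  [0, 0.0005, 0, 0.13, 0],
  [0, 0.0005, 0, 0.14, 0],
])

```text
t: 39.53
ee_pos: [403.2, 233.9, 124.1]
orientation: [-0.613, -3.077, 0.005]
ft_force: [0.2, -1.5, 0.4]
width: 87.7
```

Request:
move_arm([
  [0, 0, 0, 0.008, 0],
  [0, 0, 0, 0.01, 0],
  [0, 0, 0, 0.01, 0],
  [0, 0, 0, 0.01, 0],
  [0, 0, 0, 0.01, 0],
])

```text
t: 39.95
ee_pos: [405.7, 235.4, 118.1]
orientation: [0.611, 3.08, 0.003]
ft_force: [-0.2, -0.5, -1.0]
width: 87.9
```

```bash
python3 d.py 405 234.5 116 157.4
python3 - <<'E'
from h import *
o=get_obs(); img=get_image("wrist"); cv2.imwrite("pics/wse.png",img[100:340,160:480])
E
```

```text
pos [405.721 235.445 118.137] yaw 157.54079357089267 shift [ 0.    -0.001  0.002] roll 0.0025 dist 0.002
```

View pics/wse.png

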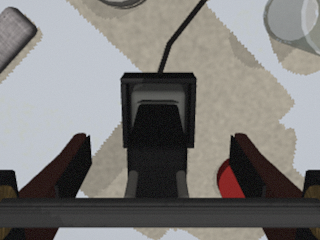

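Request:
move_arm([
  [200, 0, -0.001, 0.001, 0],
  [200, 0, -0.001, 0.001, 0],
  [255, 0, -0.001, 0.001, 0],
  [255, 0, -0.001, 0.001, 0],
  [255, 0, -0.001, 0.001, 0],
])

```text
t: 40.42
ee_pos: [404.5, 234.0, 116.0]
orientation: [0.611, 3.081, 0.0]
ft_force: [0.4, -0.5, 0.2]
width: 57.9
```

Request:
move_arm([
  [255, 0, 0, 0, 0],
  [255, 0, 0, 0, 0],
  [255, 0, 0, 0, 0],
  [255, 0, 0, 0, 0],
  [255, 0, 0, 0, 0],
])

```text
t: 40.83
ee_pos: [404.4, 234.1, 115.9]
orientation: [-0.611, -3.081, 0.0]
ft_force: [0.3, -0.1, 0.1]
width: 31.9
```

```bash
python3 d.py 405 234.5 116 157.4
python3 - <<'E'
from h import *
print(get_obs()["ft_force"])
E
```

```text
pos [404.449 234.066 115.873] yaw 157.55385440812935 shift [-0.     0.001 -0.   ] roll 0.0027 dist 0.001
[ 0.292 -0.134  0.144]
```

Request:
move_arm([
  [255, 0, 0, 0, 0],
  [255, 0, 0, 0, 0],
  [255, 0, 0, -0.004, 0],
  [255, 0, 0, -0.008, 0],
  [255, 0, 0, -0.008, 0],
])

```text
t: 41.25
ee_pos: [404.8, 234.2, 124.6]
orientation: [0.611, 3.081, 0.001]
ft_force: [-0.0, -0.3, -1.6]
width: 32.0
```

Request:
move_arm([
  [255, 0, 0, 0, 0],
  [255, 0, 0, 0, 0],
  [255, 0.002, 0, 0, 0],
  [255, 0.002, 0, 0, 0],
])

```text
t: 41.58
ee_pos: [402.2, 234.7, 123.8]
orientation: [-0.612, -3.081, 0.001]
ft_force: [-0.5, 0.2, -1.0]
width: 31.7
```

```bash
python3 d.py 404.4 234.1 124 157.4
python3 - <<'E'
from h import *
print(get_obs()["ft_force"],get_obs()["moment"])
E
```

```text
pos [402.186 234.729 123.754] yaw 157.54576070694688 shift [-0.002  0.    -0.   ] roll 0.0025 dist 0.002
[-0.502  0.173 -0.965] [-0.001 -0.136 -0.014]
```

Held and lifted 8 mm (−1.7 N weight). Now I edge along tool +x until the head meets the cradle wall.

Request:
move_arm([
  [255, 0.002, 0, 0, 0],
  [255, 0.004, 0, 0, 0],
  [255, 0.004, 0, 0, 0],
])

```text
t: 41.83
ee_pos: [399.3, 236.3, 124.0]
orientation: [0.61, 3.08, 0.0]
ft_force: [2.4, -3.2, -2.1]
width: 31.2
```

Request:
move_arm([
  [255, 0.002, 0, 0, 0],
  [255, 0.004, 0, 0, 0],
  [255, 0.006, 0, 0, 0],
])

```text
t: 42.08
ee_pos: [394.4, 238.8, 124.4]
orientation: [0.61, 3.079, 0.001]
ft_force: [3.9, -3.3, 1.2]
width: 31.9
```

```bash
python3 d.py 404.4 234.1 124 157.4
python3 - <<'E'
from h import *
print(get_obs()["ft_force"],get_obs()["moment"])
E
```

```text
pos [394.43  238.8   124.352] yaw 157.57702618622176 shift [-0.011 -0.001  0.   ] roll 0.0031 dist 0.011
[ 3.916 -3.267  1.227] [-0.735 -1.214  0.003]
```

Request:
move_arm([
  [255, 0.004, 0, 0, 0],
  [255, 0.008, 0, 0, 0],
  [255, 0.012, 0, 0, 0],
  [255, 0.016, 0, 0, 0],
  [255, 0.02, 0, 0, 0],
])

```text
t: 42.5
ee_pos: [375.8, 246.7, 124.4]
orientation: [0.611, 3.079, 0.002]
ft_force: [3.9, -2.8, 1.3]
width: 31.8
```

```bash
python3 d.py 404.4 234.1 124 157.4
python3 - <<'E'
from h import *
print(get_obs()["ft_force"],get_obs()["moment"])
img=get_image("side"); cv2.imwrite("pics/side_t1.png",cv2.resize(img[140:230,200:340],None,fx=5,fy=5,interpolation=cv2.INTER_CUBIC))
img=get_image("wrist"); cv2.imwrite("pics/wst1.png",img)
E
```

```text
pos [375.834 246.734 124.44 ] yaw 157.55336482876922 shift [-0.031 -0.001  0.001] roll 0.0027 dist 0.031
[ 3.921 -2.849  1.259] [-0.448 -1.263  0.05 ]
```

View pics/side_t1.png

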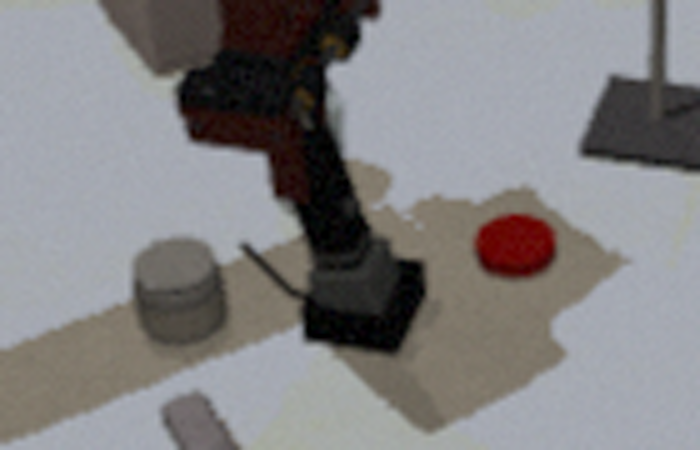

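View pics/wst1.png

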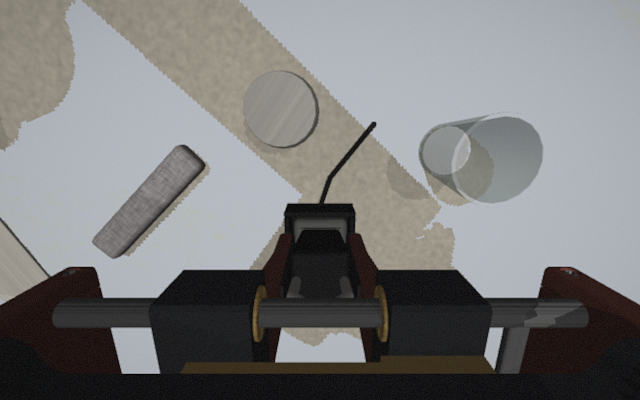

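Request:
move_arm([
  [255, 0.004, 0, 0, 0],
  [255, 0.008, 0, 0, 0],
  [255, 0.012, 0, 0, 0],
  [255, 0.016, 0, 0, 0],
  [255, 0.0175, 0, 0, 0],
])

```text
t: 43.02
ee_pos: [358.1, 253.0, 123.8]
orientation: [-0.611, -3.081, 0.0]
ft_force: [5.1, -2.0, -2.3]
width: 31.8
```

```bash
python3 d.py 404.4 234.1 124 157.4
python3 - <<'E'
from h import *
o=get_obs();print(o["ft_force"],o["moment"],o["qpos"])
E
```

```text
pos [358.117 253.022 123.773] yaw 157.57006463872568 shift [-0.05  0.   -0.  ] roll 0.003 dist 0.05
[ 5.137 -1.954 -2.269] [-0.25  -1.341  0.026] [ 0.588  0.343  2.108  0.     0.691 -0.591]
```

Request:
move_arm([
  [255, 0, 0, -0.03, 0],
  [255, 0, 0, -0.07, 0],
  [255, 0, 0, -0.11, 0],
  [255, 0, 0, -0.15, 0],
  [255, 0, 0, -0.16, 0],
])

```text
t: 43.43
ee_pos: [359.2, 254.0, 288.8]
orientation: [0.611, 3.079, 0.007]
ft_force: [1.0, 0.7, -1.2]
width: 32.0
```

Run:
```python
from h import *
print(get_obs()["ee_pos"],get_obs()["ft_force"])
img=get_image("side"); cv2.imwrite("pics/side_t2.png",cv2.resize(img[90:220,180:340],None,fx=4.5,fy=4.5,interpolation=cv2.INTER_CUBIC))
img=get_image("wrist"); cv2.imwrite("pics/wst2.png",img)
a=cv2.imread("pics/w66_raw.png"); cv2.imwrite("pics/card0.png",cv2.resize(a[160:280,390:530],None,fx=5,fy=5,interpolation=cv2.INTER_CUBIC))
```

```text
[359.229 254.049 288.845] [ 0.998  0.687 -1.217]
```

View pics/side_t2.png

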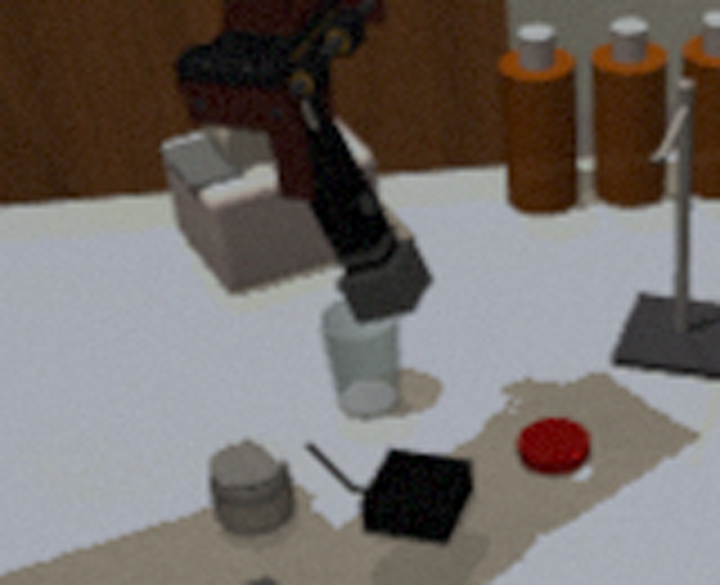

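View pics/wst2.png

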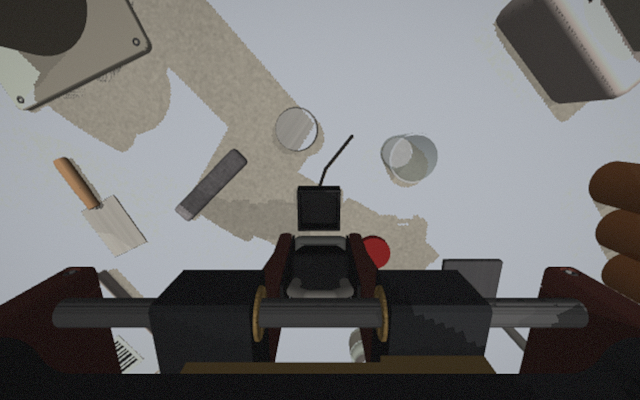

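View pics/card0.png

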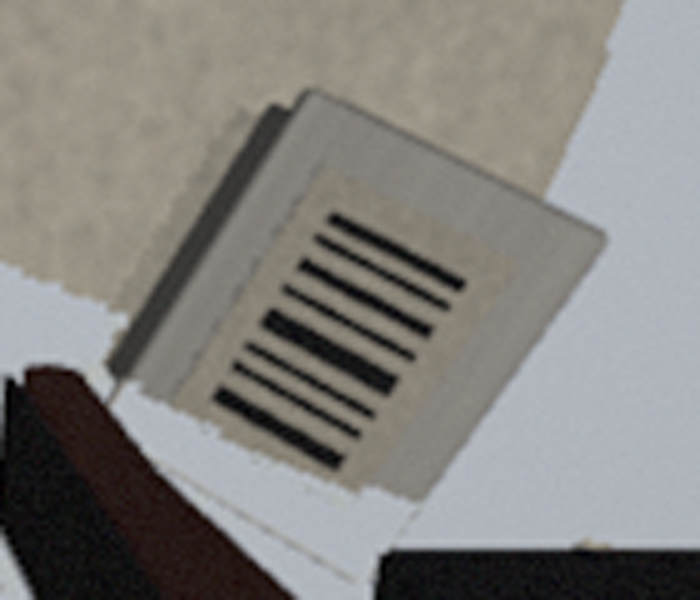

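Run:
```python
from h import *
a=cv2.imread("pics/w42_raw.png"); cv2.imwrite("pics/card1.png",cv2.resize(a[190:310,510:640],None,fx=4,fy=4,interpolation=cv2.INTER_CUBIC))
# w66 pose
o=dict(ee_pos=np.array([571.353,-5.899,172.278]),orientation=np.array([-1.957,-2.453,0.003]))
cam=campose("wrist",o); ct=campose("top")
for z in (40,45,50,55): print(z,unproj(cam,[[457.6,228.]],z)[0,:2],unproj(ct,[[335.3,135.7]],z)[0,:2])
q=np.array([[332,215],[467,283],[342,465],[215,395],[325,165],[520,245]])/5+[390,160]-0.1
P=unproj(cam,q,50)[:,:2]; print(P)
```

```text
40 [722.884  -2.173] [713.984  -1.097]
45 [719.919  -0.921] [712.442  -0.841]
50 [716.954   0.331] [710.9    -0.584]
55 [713.989   1.584] [709.358  -0.328]
[[706.117  25.482]
 [738.059  18.022]
 [727.674 -26.1  ]
 [696.116 -16.924]
 [701.096  34.95 ]
 [745.433  28.033]]
```

View pics/card1.png

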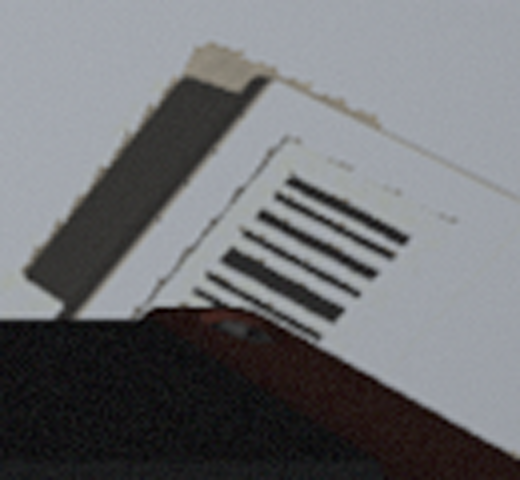

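```bash
python3 d.py 665 -60 290 104.6
```

```text
pos [358.518 253.394 285.413] yaw 157.557330431033 shift [-0.403 -0.173 -0.005] roll 0.9243 dist 0.438
```

Request:
move_arm([
  [255, -0.4, -0.172, 0, 0.924],
  [255, -0.4, -0.172, 0, 0.924],
  [255, -0.4, -0.172, 0, 0.924],
  [255, -0.4, -0.172, 0, 0.924],
  [255, -0.4, -0.172, 0, 0.924],
])

```text
t: 43.95
ee_pos: [503.0, 102.1, 280.6]
orientation: [-1.535, -2.735, 0.006]
ft_force: [0.9, 0.6, -1.9]
width: 31.8
```

```bash
python3 d.py 665 -60 290 104.6
```

```text
pos [502.951 102.136 280.564] yaw 121.40527378255501 shift [-0.223  0.054 -0.01 ] roll 0.2933 dist 0.229
```

Request:
move_arm([
  [255, -0.217, 0.05, -0.008, 0.29],
  [255, -0.217, 0.05, -0.008, 0.29],
  [255, -0.217, 0.05, -0.008, 0.29],
  [255, -0.217, 0.05, -0.008, 0.29],
  [255, -0.217, 0.05, -0.008, 0.29],
])

```text
t: 44.37
ee_pos: [649.7, -45.4, 287.1]
orientation: [-1.906, -2.489, 0.005]
ft_force: [1.2, -0.2, -1.6]
width: 31.9
```

Request:
move_arm([
  [255, 0, 0, 0, 0],
  [255, 0, 0, 0, 0],
  [255, 0, 0, 0, 0],
  [255, 0, 0, 0, 0],
])

```text
t: 44.7
ee_pos: [648.9, -43.0, 289.2]
orientation: [-1.906, -2.492, 0.003]
ft_force: [0.4, -1.1, -1.3]
width: 31.9
```

Run:
```python
from h import *
o=get_obs(); img=get_image("wrist"); cam=campose("wrist",o); cv2.imwrite("pics/wcard.png",img); print(o["ee_pos"],o["orientation"],abs(o["qvel"]).max())
np.savez("pics/wcard.npz",p=o["ee_pos"],r=o["orientation"])
u,v=proj(cam,[[715,1,52]])[0].astype(int);print(u,v); cv2.imwrite("pics/wcardz.png",cv2.resize(img[v-50:v+50,u-60:u+60],None,fx=6,fy=6,interpolation=cv2.INTER_CUBIC))
for n in("card_label","analyser_label","pan"): print(n,[(round(r["conf"],2),r["location"]) for r in place_of("wrist",n)][:2])
```

```text
[648.868 -43.005 289.232] [-1.906 -2.492  0.003] 0.020589886322221036
374 164
card_label [(0.76, [710.5, 0.4, 51.2])]
analyser_label [(0.83, [507.1, -164.5, 64.2])]
pan [(0.62, [755.2, -127.2, 2.3])]
```

View pics/wcard.png

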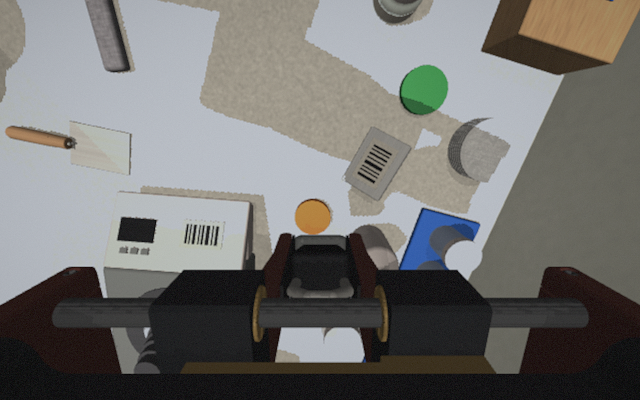

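View pics/wcardz.png

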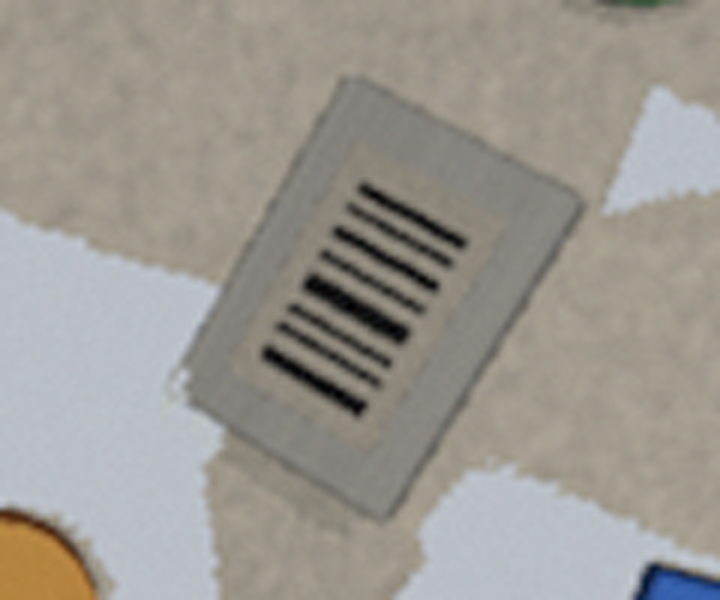

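Run:
```python
from h import *
d=np.load("pics/wcard.npz"); o=dict(ee_pos=d["p"],orientation=d["r"]); K,T=campose("wrist",o)
q=np.array([[355,143],[513,218],[372,453],[230,370]],float)/6+[374-60,164-50]-0.4
# label x along 40mm (away from lean), y along 60: TL=(-20,+30) TR=(20,30) BR=(20,-30) BL=(-20,-30)
obj=np.array([[-20,30,0],[20,30,0],[20,-30,0],[-20,-30,0]],float)
ok,rv,tv,err=cv2.solvePnPGeneric(obj,q,K,None,flags=cv2.SOLVEPNP_IPPE)
for r,t,e in zip(rv,tv,err):
    R=T[:3,:3]@cv2.Rodrigues(r)[0]; p=T[:3,:3]@t[:,0]+T[:3,3]; n=R[:,2]
    print(p,"n",n,"lean",np.degrees(np.arccos(abs(n[2]))),np.degrees(np.arctan2(n[1],n[0])),"y ang",np.degrees(np.arctan2(R[1,1],R[0,1])),e)
# refine: fixed lean 25, unknown yaw,pos
from scipy.optimize import least_squares
def f(x,full=False):
    psi=x[3]; L=np.array([np.cos(psi),np.sin(psi),0]); n=np.sin(np.radians(25))*L+np.cos(np.radians(25))*np.array([0,0,1.])
    X=-np.array([np.cos(np.radians(25))*np.cos(psi),np.cos(np.radians(25))*np.sin(psi),-np.sin(np.radians(25))]); Y=np.cross(n,X)
    W=x[:3]+obj[:,:1]*X+obj[:,1:2]*Y
    return (proj((K,T),W)-q).ravel()
s=least_squares(f,[715,1,50,np.radians(167)]); print(s.x[:3],np.degrees(s.x[3]),s.fun.round(2))
w66=campose("wrist",dict(ee_pos=np.array([571.353,-5.899,172.278]),orientation=np.array([-1.957,-2.453,0.003])))
c=q.mean(0); print(c)
for z in(40,45,50,55,60): print(z,unproj((K,T),[[375.0,163.3]],z)[0,:2],unproj(w66,[[457.6,228.]],z)[0,:2])
```

```text
[714.538   2.462  51.029] n [-0.419  0.17   0.892] lean 26.887745784557826 157.9185530883395 y ang 76.64658538412934 [0.236]
[714.855   2.165  51.468] n [ 0.008 -0.028  1.   ] lean 1.6442356170321513 -73.92564587133452 y ang 77.98513872709776 [0.55]
[714.711   2.229  50.221] 167.987331103188 [ 0.19 -0.42 -0.44  0.32  0.34  0.08 -0.08  0.01]
[374.85  162.933]
40 [717.737   1.528] [721.929  -1.3  ]
45 [716.636   1.901] [718.971  -0.049]
50 [715.535   2.273] [716.012   1.202]
55 [714.434   2.646] [713.053   2.453]
60 [713.334   3.018] [710.094   3.704]
```

```bash
cat >> h.py <<'E'
def scanner_pts(o,th,sg=115.9,sx=0.0):
    "wire segments of held scanner in world; th lean deg toward tool +x; pivot at grasp point"
    R=Rn.from_rotvec(o["orientation"]).as_matrix(); G=o["ee_pos"]-5*R[:,2]
    t=np.radians(th); ax=np.sin(t)*R[:,0]-np.cos(t)*R[:,2]; X=np.cos(t)*R[:,0]+np.sin(t)*R[:,2]; Y=np.cross(ax,X)
    f=lambda x,y,z: G+(x+sx)*X+y*Y+(z-sg)*ax
    seg=[]
    def box(h,z0,z1):
        c=[(-h,-h),(h,-h),(h,h),(-h,h)]
        for i in range(4):
            a,b=c[i],c[(i+1)%4]
            seg.extend([(f(*a,z0),f(*b,z0)),(f(*a,z1),f(*b,z1)),(f(*a,z0),f(*a,z1))])
    box(23,0,36); box(16,36,130)
    l=[(0,-12.5,130),(0,-12.5,162),(0,12.5,162),(0,12.5,130)]
    seg.extend([(f(*l[i]),f(*l[i+1])) for i in range(3)])
    return seg,f(0,0,0),ax
def draw(img,cam,segs,col,off,s):
    for a,b in segs:
        q=((proj(cam,np.array([a,b]))-off+.5)*s).astype(int); cv2.line(img,tuple(map(int,q[0])),tuple(map(int,q[1])),col,1)
E
python3 - <<'E'
from h import *
o=get_obs(); img=get_image("side"); cam=campose("side"); print(o["ee_pos"])
G=o["ee_pos"]; u,v=proj(cam,[G-[0,0,60]])[0].astype(int); x0,y0=u-50,v-45;s=7
c=cv2.resize(img[y0:y0+85,x0:x0+100],None,fx=s,fy=s,interpolation=cv2.INTER_CUBIC); c=cv2.convertScaleAbs(c,alpha=1.8,beta=10)
e=c.copy()
draw(e,cam,scanner_pts(o,25)[0],(0,255,0),[x0,y0],s)
cv2.imwrite("pics/tiltA.png",np.hstack([c[:, :],]) ); cv2.imwrite("pics/tiltB.png",e)
E
```

```text
[650.073 -43.121 291.433]
```

View pics/tiltA.png

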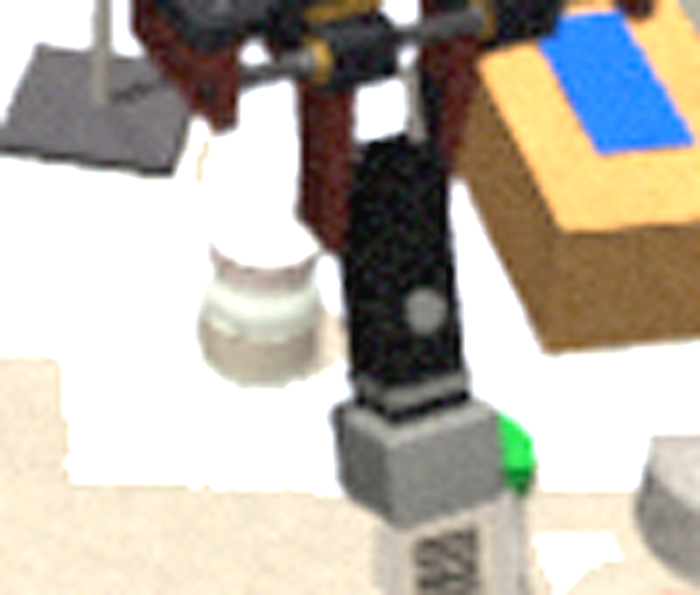

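View pics/tiltB.png

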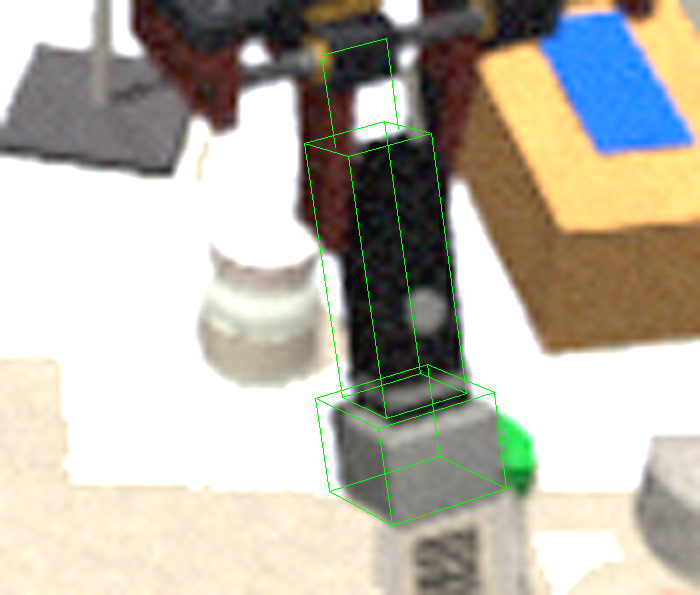

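```bash
python3 d.py 634 19 250 168
```

```text
pos [650.274 -43.27  291.63 ] yaw 105.19442601205246 shift [0.064 0.001 0.042] roll -1.0962 dist 0.077
```

Request:
move_arm([
  [255, 0.03, 0, 0.01, -1.096],
  [255, 0.064, 0.001, 0.04, -1.096],
  [255, 0.064, 0.001, 0.04, -1.096],
  [255, 0.064, 0.001, 0.04, -1.096],
  [255, 0.064, 0.001, 0.04, -1.096],
])

```text
t: 45.37
ee_pos: [634.3, 19.1, 251.1]
orientation: [-1.038, -2.964, 0.0]
ft_force: [0.2, 1.0, -0.6]
width: 31.8
```

Request:
move_arm([
  [255, 0, 0, 0, -0.48],
  [255, 0, 0, 0, -0.48],
  [255, 0, 0, 0, -0.48],
  [255, 0, 0, 0, -0.48],
  [255, 0, 0, 0, -0.48],
])

```text
t: 45.78
ee_pos: [634.8, 18.3, 251.8]
orientation: [0.31, 3.126, 0.0]
ft_force: [-0.2, -0.1, -1.4]
width: 31.9
```

```bash
python3 d.py 634 19 223.5 168
python3 - <<'E'
from h import *
o=get_obs(); img=get_image("side"); cam=campose("side"); print(o["ee_pos"])
G=o["ee_pos"]; u,v=proj(cam,[G-[0,0,60]])[0].astype(int); x0,y0=u-50,v-45;s=7
c=cv2.resize(img[y0:y0+85,x0:x0+100],None,fx=s,fy=s,interpolation=cv2.INTER_CUBIC); c=cv2.convertScaleAbs(c,alpha=1.8,beta=10)
e=c.copy()
draw(e,cam,scanner_pts(o,25)[0],(0,255,0),[x0,y0],s)
cv2.imwrite("pics/tiltC.png",c); cv2.imwrite("pics/tiltD.png",e)
E
```

```text
pos [634.756  18.318 251.753] yaw 168.68645207886146 shift [0.001 0.001 0.028] roll 0.012 dist 0.028
[634.756  18.318 251.753]
```

View pics/tiltC.png

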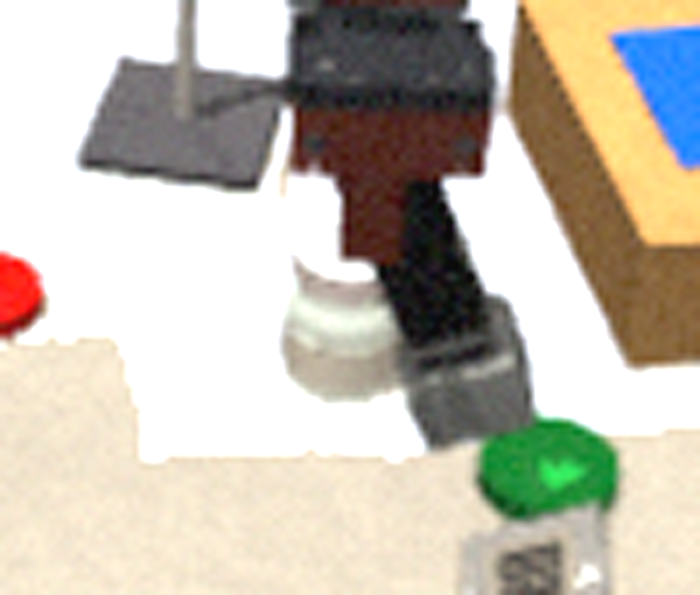

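View pics/tiltD.png

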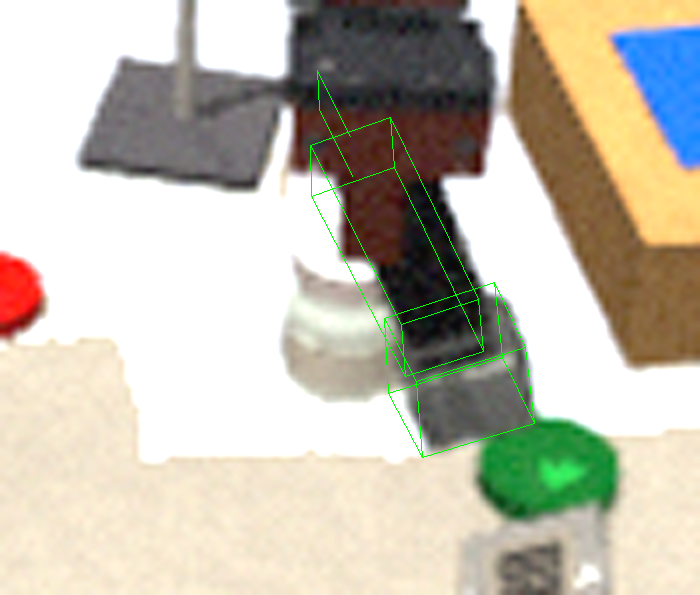

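```bash
cat > tilt.py <<'E'
from h import *
from scipy.optimize import differential_evolution
o=get_obs(); img=get_image("side"); cam=campose("side"); cv2.imwrite("pics/tilt_side.png",img)
r=regions_of("side","scanner"); print([(round(a["conf"],2),a["region"].sum()) for a in r])
m=r[0]["region"].astype(np.uint8); ys,xs=np.nonzero(m); print(xs.min(),xs.max(),ys.min(),ys.max())
G=o["ee_pos"]; lim=proj(cam,[G-[0,0,14]])[0,1]+3
print("row lim",lim)
s=8
def mask(th,dx,dy,sg=115.9):
    segs,_,_=scanner_pts(o,th,sg)
    out=np.zeros((400*1,640*1),np.uint8)
    big=np.zeros((100*s,120*s),np.uint8); x0,y0=xs.min()-30,ys.min()-20
    for k in (segs[:12],segs[12:24]):
        P=np.array([p for a in k for p in a]); q=(proj(cam,P)+[dx,dy]-[x0,y0]+.5)*s
        cv2.fillConvexPoly(big,cv2.convexHull(q.astype(np.int32)),1)
    return cv2.resize(big.astype(np.float32),None,fx=1/s,fy=1/s,interpolation=cv2.INTER_AREA),x0,y0
def cost(p):
    b,x0,y0=mask(*p); a=m[y0:y0+100,x0:x0+120].astype(np.float32); k=max(0,int(lim)-y0)
    a=a[k:];b=b[k:]
    return -np.minimum(a,b).sum()/np.maximum(a,b).sum()
for th in (10,15,18,20,22,24,26,28,30,34):
    best=min(((cost((th,dx,dy)),dx,dy) for dx in np.arange(-2,4.1,.5) for dy in np.arange(-4,3,.5)))
    print(th,best)
E
python3 tilt.py
```

```text
[(0.86, np.int64(515)), (0.41, np.int64(630))]
359 380 173 211
row lim 181.756910165881
10 (np.float32(-0.5368885), np.float64(4.0), np.float64(-3.5))
15 (np.float32(-0.75419664), np.float64(4.0), np.float64(-1.5))
18 (np.float32(-0.8695915), np.float64(4.0), np.float64(-1.5))
20 (np.float32(-0.8816687), np.float64(3.5), np.float64(-1.0))
22 (np.float32(-0.8676935), np.float64(2.5), np.float64(-1.0))
24 (np.float32(-0.84714365), np.float64(1.5), np.float64(-0.5))
26 (np.float32(-0.82613003), np.float64(0.5), np.float64(-0.5))
28 (np.float32(-0.7978379), np.float64(-0.5), np.float64(0.0))
30 (np.float32(-0.77001125), np.float64(-1.5), np.float64(0.0))
34 (np.float32(-0.6902624), np.float64(-2.0), np.float64(1.0))
```

Run:
```python
from h import *
o=get_obs(); img=get_image("wrist"); cam=campose("wrist",o); cv2.imwrite("pics/wt.png",img)
x0,y0=265,215;s=6
c=cv2.convertScaleAbs(cv2.resize(img[y0:y0+95,x0:x0+115],None,fx=s,fy=s,interpolation=cv2.INTER_CUBIC),alpha=2.2)
e=c.copy(); draw(e,cam,scanner_pts(o,25)[0],(0,255,0),[x0,y0],s); draw(e,cam,scanner_pts(o,20,sx=-5)[0],(0,0,255),[x0,y0],s)
cv2.imwrite("pics/wtz.png",c);cv2.imwrite("pics/wte.png",e)
```

```text
(no output)
```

View pics/wtz.png

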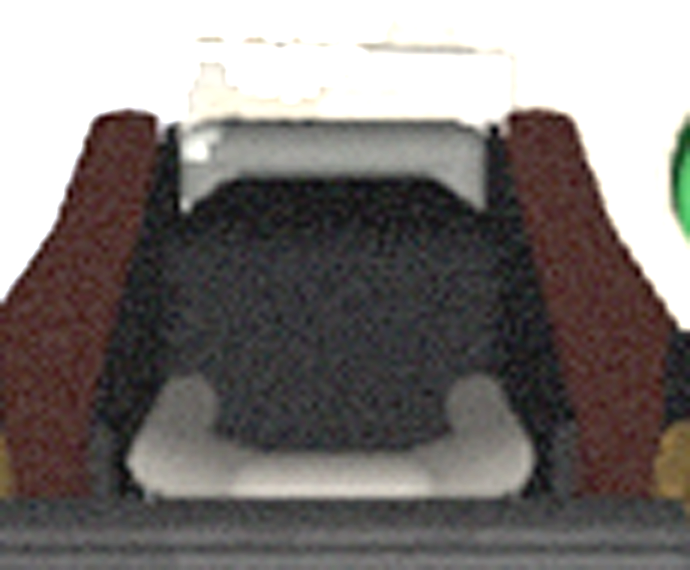

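View pics/wte.png

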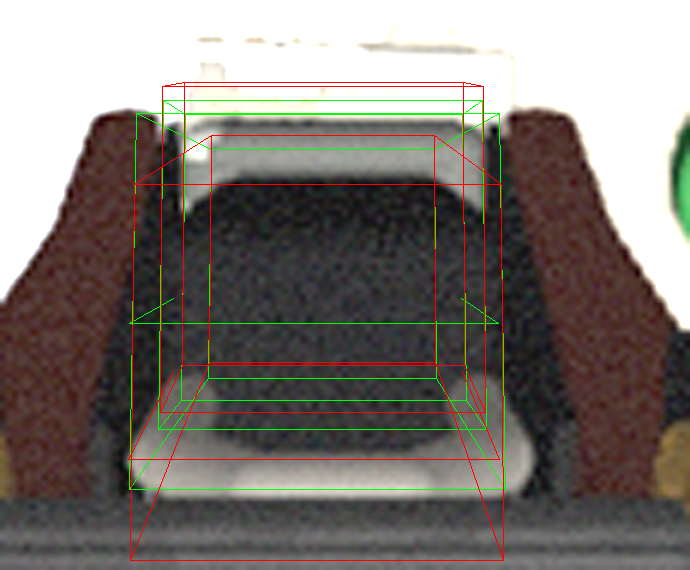

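```bash
cat > tfit.py <<'E'
from h import *
o=get_obs(); cam=campose("wrist",o); x0,y0,s=265,215,6
def pt(p,X):
    th,sx,sg,sy=p
    R=Rn.from_rotvec(o["orientation"]).as_matrix(); G=o["ee_pos"]-5*R[:,2]
    t=np.radians(th); ax=np.sin(t)*R[:,0]-np.cos(t)*R[:,2]; Xa=np.cos(t)*R[:,0]+np.sin(t)*R[:,2]; Y=np.cross(ax,Xa)
    X=np.atleast_2d(X).astype(float)
    W=G+(X[:,:1]+sx)*Xa+(X[:,1:2]+sy)*Y+(X[:,2:]-sg)*ax
    return (proj(cam,W)-[x0,y0]+.5)*s
if __name__=="__main__":
    names=dict(hb=(23,23,0),ht=(23,23,36),hbb=(-23,23,0),htb=(-23,23,36),foot=(0,12.5,130),ltop=(0,12.5,162),hand=(16,16,36),handt=(16,16,130),ltopOut=(0,15,162),handtb=(-16,16,130))
    for p in((25,0,115.9,0),(20,-5,115.9,0),(20,0,115.9,0)):
        print(p); 
        for k,v in names.items(): print("  ",k,pt(p,v)[0].round(0),end="")
        print()
E
python3 tfit.py
```

```text
(25, 0, 115.9, 0)
   hb [185. 114.]   ht [164. 100.]   hbb [181. 400.]   htb [158. 430.]   foot [174. 298.]   ltop [130. 324.]   hand [212. 149.]   handt [137. 113.]   ltopOut [ 93. 324.]   handtb [130. 490.]
(20, -5, 115.9, 0)
   hb [185.  83.]   ht [163.  86.]   hbb [183. 366.]   htb [160. 412.]   foot [173. 371.]   ltop [128. 460.]   hand [211. 135.]   handt [134. 185.]   ltopOut [ 91. 460.]   handtb [131. 561.]
(20, 0, 115.9, 0)
   hb [185.  52.]   ht [163.  51.]   hbb [183. 335.]   htb [160. 377.]   foot [173. 313.]   ltop [129. 384.]   hand [211. 100.]   handt [135. 127.]   ltopOut [ 92. 384.]   handtb [131. 501.]
```

```bash
cat >> tfit.py <<'E'
    from scipy.optimize import least_squares
    for sg in (112,115.9,119):
        def f(q):
            p=(q[0],q[1],sg,0)
            return [pt(p,(0,0,130))[0,1]-398, pt(p,(0,0,162))[0,1]-468, min(pt(p,(23,0,0))[0,1],pt(p,(23,0,36))[0,1])-122]
        r=least_squares(f,[21,-5]); print(sg,r.x,r.fun, [pt((*r.x,sg,0),v)[0].round() for v in ((23,23,0),(23,23,36),(16,0,36),(16,0,130))])
    def f(q): 
        p=(q[0],q[1],q[2],0); return [pt(p,(0,0,130))[0,1]-398, pt(p,(0,0,162))[0,1]-468, min(pt(p,(23,0,0))[0,1],pt(p,(23,0,36))[0,1])-122]
    print(least_squares(f,[21,-5,116]).x)
E
python3 tfit.py | tail -4
```

```text
112 [22.498 -6.88 ] [-4.188  2.404  1.825] [array([182., 125.]), array([160., 124.]), array([323., 174.]), array([318., 201.])]
115.9 [22.138 -7.379] [-4.318  2.688  1.658] [array([185., 124.]), array([163., 124.]), array([323., 173.]), array([318., 206.])]
119 [21.913 -7.84 ] [-4.217  2.641  1.603] [array([186., 124.]), array([165., 125.]), array([323., 173.]), array([318., 210.])]
[ -43.798 -627.61   287.316]
```

```bash
python3 d.py 636.5 18.7 225 168
```

```text
pos [634.86   18.058 251.546] yaw 168.29563145210437 shift [-0.002  0.001  0.026] roll 0.0052 dist 0.027
```

Request:
move_arm([
  [255, -0.001, 0.001, 0.01, 0.003],
  [255, -0.002, 0.001, 0.02, 0.003],
  [255, -0.002, 0.001, 0.026, 0.003],
  [255, -0.002, 0.001, 0.026, 0.003],
  [255, -0.002, 0.001, 0.026, 0.003],
])

```text
t: 46.4
ee_pos: [636.6, 18.4, 224.2]
orientation: [-0.321, -3.123, 0.0]
ft_force: [0.4, -0.1, -2.0]
width: 32.0
```

Request:
move_arm([
  [255, 0, 0, 0, 0],
  [255, 0, 0, 0, 0],
  [255, 0, 0, 0, 0],
  [255, 0, 0, 0, 0],
  [255, 0, 0, 0, 0],
])

```text
t: 46.82
ee_pos: [637.2, 18.5, 225.7]
orientation: [0.321, 3.125, 0.0]
ft_force: [-0.3, 0.4, -2.3]
width: 31.8
```

```bash
cat > aim.py <<'E'
import sys
from h import *
# aim.py lx ly lz psi th sx : where window points relative to label
lx,ly,lz,psi,th,sx=map(float,sys.argv[1:7]); o=get_obs()
_,W,ax=scanner_pts(o,th,115.9,sx); L=np.array([lx,ly,lz])
ps=np.radians(psi); n=np.array([np.sin(np.radians(25))*np.cos(ps),np.sin(np.radians(25))*np.sin(ps),np.cos(np.radians(25))])
k=((W-L)@n)/(ax@n); hit=W-k*ax
print("tcp",o["ee_pos"],"window",W,"dist",np.linalg.norm(W-L),"along",k,"hit-L",hit-L,"angle",np.degrees(np.arccos(ax@n)),"vel",abs(o["qvel"]).max(),o["t"])
E
python3 aim.py 715 2 51 168 22 -7.4; python3 d.py 636.5 18.7 225 168; python3 tilt.py
python3 - <<'E'
from h import *
o=get_obs(); img=get_image("side"); cam=campose("side")
u,v=proj(cam,[[690,8,100]])[0].astype(int); x0,y0=u-55,v-45;s=7
c=cv2.convertScaleAbs(cv2.resize(img[y0:y0+80,x0:x0+105],None,fx=s,fy=s,interpolation=cv2.INTER_CUBIC),alpha=1.3)
draw(c,cam,scanner_pts(o,22,sx=-7.4)[0],(0,255,0),[x0,y0],s); cv2.imwrite("pics/scan1.png",c)
E
```

```text
tcp [637.185  18.455 225.682] window [686.457   8.228 126.016] dist 80.50407100812839 along 80.44262357878468 hit-L [0.995 0.099 0.444] angle 2.9767225113471656 vel 0.0025069870300817826 46.8167
pos [637.185  18.455 225.682] yaw 168.2610797578072 shift [0.001 0.    0.001] roll 0.0046 dist 0.001
[]Traceback (most recent call last):
  File "tilt.py", line 5, in <module>
    m=r[0]["region"].astype(np.uint8); ys,xs=np.nonzero(m); print(xs.min(),xs.max(),ys.min(),ys.max())
      ~^^^
IndexError: list index out of range
```

View pics/scan1.png

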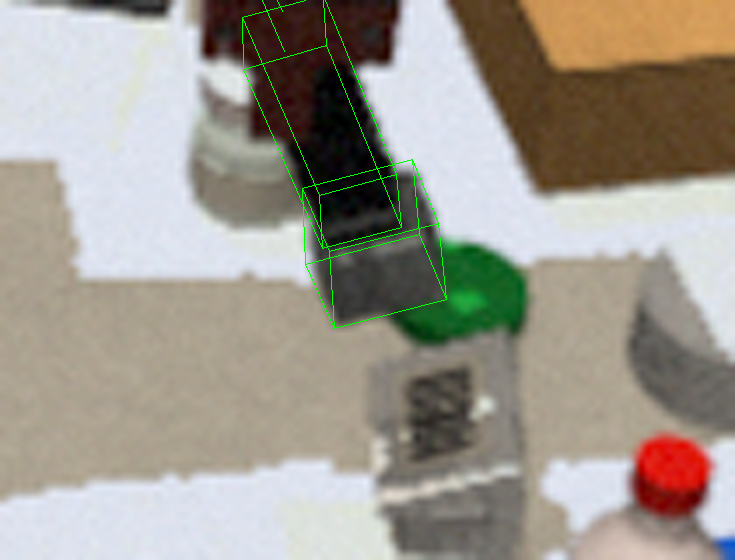

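Aim is computed at about 3° off square, 80 mm away, and within about 1 mm of the middle. Holding still for more than 2 s.

Request:
move_arm([
  [255, 0, 0, 0, 0],
  [255, 0, 0, 0, 0],
  [255, 0, 0, 0, 0],
  [255, 0, 0, 0, 0],
  [255, 0, 0, 0, 0],
])

```text
t: 47.38
ee_pos: [637.1, 18.5, 225.4]
orientation: [-0.321, -3.125, -0.0]
ft_force: [0.6, 0.3, -1.8]
width: 31.9
```

Request:
move_arm([
  [255, 0, 0, 0, 0],
  [255, 0, 0, 0, 0],
  [255, 0, 0, 0, 0],
  [255, 0, 0, 0, 0],
  [255, 0, 0, 0, 0],
])

```text
t: 47.8
ee_pos: [637.1, 18.5, 225.4]
orientation: [-0.321, -3.125, -0.0]
ft_force: [-1.0, -0.2, -2.0]
width: 31.7
```

Request:
move_arm([
  [255, 0, 0, 0, 0],
  [255, 0, 0, 0, 0],
  [255, 0, 0, 0, 0],
  [255, 0, 0, 0, 0],
  [255, 0, 0, 0, 0],
])

```text
t: 48.22
ee_pos: [637.1, 18.5, 225.4]
orientation: [0.321, 3.125, -0.0]
ft_force: [0.0, 0.7, -1.1]
width: 31.8
```

Request:
move_arm([
  [255, 0, 0, 0, 0],
  [255, 0, 0, 0, 0],
  [255, 0, 0, 0, 0],
  [255, 0, 0, 0, 0],
  [255, 0, 0, 0, 0],
])

```text
t: 48.63
ee_pos: [637.1, 18.5, 225.4]
orientation: [-0.321, -3.125, 0.0]
ft_force: [0.0, 0.5, -1.9]
width: 32.0
```

Request:
move_arm([
  [255, 0, 0, 0, 0],
  [255, 0, 0, 0, 0],
  [255, 0, 0, 0, 0],
  [255, 0, 0, 0, 0],
  [255, 0, 0, 0, 0],
])

```text
t: 49.05
ee_pos: [637.1, 18.5, 225.4]
orientation: [0.321, 3.125, 0.0]
ft_force: [0.3, -0.1, -1.3]
width: 32.0
```

Request:
move_arm([
  [255, 0, 0, 0, 0],
  [255, 0, 0, 0, 0],
  [255, 0, 0, 0, 0],
  [255, 0, 0, 0, 0],
  [255, 0, 0, 0, 0],
])

```text
t: 49.47
ee_pos: [637.1, 18.5, 225.4]
orientation: [0.321, 3.125, 0.0]
ft_force: [-0.3, 0.2, -2.6]
width: 32.2
```

```bash
python3 aim.py 715 2 51 168 22 -7.4
python3 - <<'E'
from h import *
o=get_obs(); img=get_image("wrist"); cv2.imwrite("pics/wt2.png",img)
x0,y0=265,215;s=6
c=cv2.convertScaleAbs(cv2.resize(img[y0:y0+95,x0:x0+115],None,fx=s,fy=s,interpolation=cv2.INTER_CUBIC),alpha=2.2); cv2.imwrite("pics/wtz2.png",c)
E
```

```text
tcp [637.107  18.481 225.401] window [686.337   8.259 125.713] dist 80.26700053663126 along 80.22181242516673 hit-L [0.763 0.149 0.333] angle 3.0006404352636182 vel 0.0012149294912777075 49.4667
```

View pics/wtz2.png

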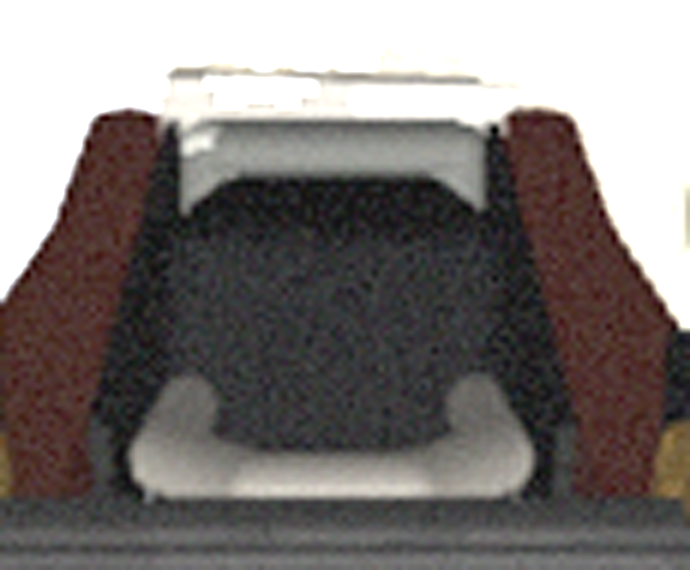

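Run:
```python
from h import *
a=cv2.imread("pics/s34_raw.png"); cv2.imwrite("pics/al1.png",cv2.convertScaleAbs(cv2.resize(a[25:105,310:430],None,fx=6,fy=6,interpolation=cv2.INTER_CUBIC),alpha=1.0))
a=cv2.imread("pics/wcard.png"); cv2.imwrite("pics/al2.png",cv2.resize(a[190:270,150:270],None,fx=6,fy=6,interpolation=cv2.INTER_CUBIC))
```

```text
(no output)
```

View pics/al1.png

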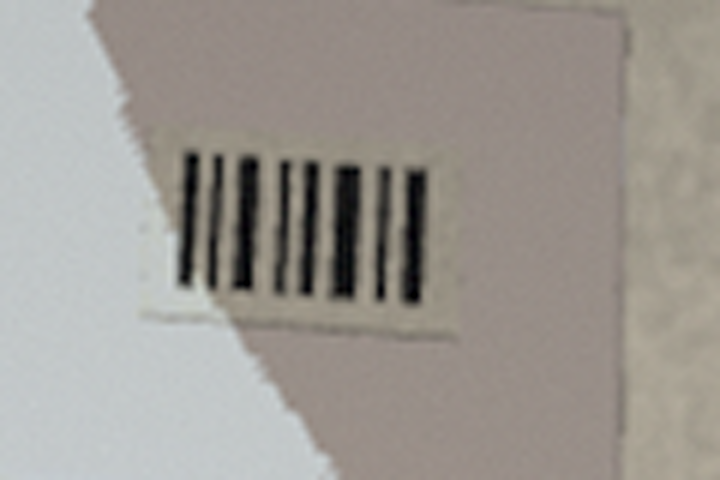

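View pics/al2.png

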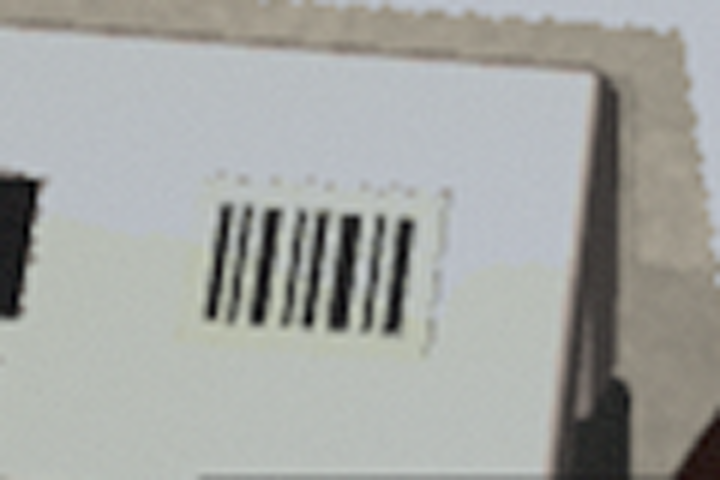

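```bash
python3 - <<'E'
from h import *
from scipy.optimize import least_squares
d=np.load("pics/wcard.npz")
c1=campose("wrist",dict(ee_pos=np.array([495.019,-312.536,264.874]),orientation=np.array([-1.92,-2.4825,0.0])))
c2=campose("wrist",dict(ee_pos=d["p"],orientation=d["r"]))
q1=np.array([[150,125],[462,145],[455,340],[140,318]])/6+[310,25]-.4
q2=np.array([[212,173],[453,190],[427,352],[183,336]])/6+[150,190]-.4
# image up ~ analyser +y ; right ~ analyser +x. label x along analyser x?; corners TL(-30,up) 
obj=np.array([[-30,20],[30,20],[30,-20],[-30,-20]],float)
def f(x,which=3):
    psi=x[3]; t=np.radians(25); L=np.array([np.cos(psi),np.sin(psi),0]); D=np.cos(t)*L-np.sin(t)*np.array([0,0,1.])  # downslope dir toward +y
    X=np.array([np.sin(psi),-np.cos(psi),0])
    W=x[:3]+obj[:,:1]*X+obj[:,1:]*D
    r=[]
    if which&1: r.append(proj(c1,W)-q1)
    if which&2: r.append(proj(c2,W)-q2)
    return np.concatenate(r).ravel()
for w in(1,2,3):
    s=least_squares(f,[501,-162,64,np.radians(104.6)],args=(w,)); print(w,s.x[:3],np.degrees(s.x[3]),s.fun.round(1))
e=np.radians(14.6); print("model",496.3+41.7*np.cos(e)-148*np.sin(e), -314.4+41.7*np.sin(e)+148*np.cos(e))
E
python3 d.py 0 0 0
```

```text
1 [ 503.846 -161.762   64.647] 101.02522739054075 [-0.1  0.1 -0.1  0.4  0.4 -0.3 -0.2 -0.2]
2 [ 502.042 -164.618   51.639] 100.41231678124082 [-0.4 -0.1 -0.3  0.3  0.5  0.2  0.3 -0.3]
3 [ 504.392 -160.632   59.343] 100.88158751988136 [ 0.4  0.4 -0.4  0.8  0.1 -0.4  0.3 -0.4 -1.  -0.4 -0.1 -0.2  0.8  0.2
 -0.2 -0. ]
model 499.3472073891174 -160.6677505299304
pos [637.104  18.483 225.361] yaw 168.2696825242651 shift [ 0.62  -0.148  0.225] roll 0 dist 0.676
```

```bash
python3 d.py 489 -82.8 250 100.8
```

```text
pos [637.104  18.483 225.361] yaw 168.2696825242651 shift [ 0.124 -0.129 -0.025] roll 1.1776 dist 0.181
```

Request:
move_arm([
  [255, 0.02, -0.02, -0.025, 0.1],
  [255, 0.124, -0.129, -0.025, 1.177],
  [255, 0.124, -0.129, -0.025, 1.177],
  [255, 0.124, -0.129, -0.025, 1.177],
  [255, 0.124, -0.129, -0.025, 1.177],
])

```text
t: 49.93
ee_pos: [486.1, -83.7, 250.2]
orientation: [-1.239, -2.885, 0.001]
ft_force: [-0.4, 0.2, -2.3]
width: 32.0
```

```bash
python3 d.py 489 -82.8 250 100.8
```

```text
pos [486.066 -83.721 250.208] yaw 133.52320420135305 shift [-0.001  0.003  0.   ] roll 0.5711 dist 0.003
```

Request:
move_arm([
  [255, 0, 0.002, 0, 0.574],
  [255, 0, 0.002, 0, 0.574],
  [255, 0, 0.002, 0, 0.574],
  [255, 0, 0.002, 0, 0.574],
  [255, 0, 0.002, 0, 0.574],
])

```text
t: 50.35
ee_pos: [490.9, -81.3, 250.7]
orientation: [2.006, 2.417, 0.001]
ft_force: [-0.7, 0.5, -2.4]
width: 31.9
```

Request:
move_arm([
  [255, 0, 0, 0.006, 0],
  [255, 0, 0, 0.012, 0],
  [255, 0, 0, 0.012, 0],
  [255, 0, 0, 0.012, 0],
  [255, 0, 0, 0.012, 0],
])

```text
t: 50.77
ee_pos: [490.8, -81.2, 238.2]
orientation: [-1.997, -2.425, 0.0]
ft_force: [-0.0, 0.5, -1.1]
width: 31.9
```

```bash
python3 d.py 489 -82.8 237 100.8;  python3 aim.py 504 -161.7 63 100.8 22 -7.4
```

```text
pos [490.838 -81.178 238.156] yaw 101.06662153267223 shift [-0.001 -0.002  0.001] roll 0.0047 dist 0.003
tcp [490.838 -81.178 238.156] window [ 500.442 -130.51   138.457] dist 81.72702513857357 along 81.73040781723368 hit-L [ 2.283  1.151 -0.328] angle 3.0126849523586094 vel 0.005164157722682345 50.7667
```

Request:
move_arm([
  [255, -0.001, -0.002, 0.001, 0.004],
  [255, -0.001, -0.002, 0.001, 0.004],
  [255, -0.001, -0.002, 0.001, 0.004],
  [255, -0.001, -0.002, 0.001, 0.004],
  [255, -0.001, -0.002, 0.001, 0.004],
])

```text
t: 51.18
ee_pos: [489.2, -82.6, 237.5]
orientation: [2.003, 2.42, 0.0]
ft_force: [-0.0, -0.7, -1.9]
width: 32.1
```

Request:
move_arm([
  [255, 0, 0, 0, 0],
  [255, 0, 0, 0, 0],
  [255, 0, 0, 0, 0],
  [255, 0, 0, 0, 0],
  [255, 0, 0, 0, 0],
])

```text
t: 51.6
ee_pos: [489.1, -82.6, 237.4]
orientation: [-2.003, -2.42, 0.0]
ft_force: [-1.0, 0.3, -1.5]
width: 32.0
```

```bash
python3 aim.py 504 -161.7 63 100.8 22 -7.4
python3 - <<'E'
from h import *
o=get_obs(); img=get_image("top"); cam=campose("top")
u,v=proj(cam,[[500,-130,130]])[0].astype(int); x0,y0=u-55,v-45;s=7
c=cv2.convertScaleAbs(cv2.resize(img[y0:y0+80,x0:x0+105],None,fx=s,fy=s,interpolation=cv2.INTER_CUBIC),alpha=1.5)
draw(c,cam,scanner_pts(o,22,sx=-7.4)[0],(0,255,0),[x0,y0],s); cv2.imwrite("pics/scan2t.png",c)
img=get_image("side"); cam=campose("side")
u,v=proj(cam,[[500,-130,130]])[0].astype(int); x0,y0=u-55,v-45;s=7
c=cv2.convertScaleAbs(cv2.resize(img[y0:y0+80,x0:x0+105],None,fx=s,fy=s,interpolation=cv2.INTER_CUBIC),alpha=1.3)
draw(c,cam,scanner_pts(o,22,sx=-7.4)[0],(0,255,0),[x0,y0],s); cv2.imwrite("pics/scan2.png",c)
E
```

```text
tcp [489.113 -82.578 237.381] window [ 498.509 -131.969  137.692] dist 80.57899467760586 along 80.58154791291274 hit-L [ 0.15   0.077 -0.022] angle 3.0007462104204183 vel 0.0008616924291963197 51.6
```

View pics/scan2.png

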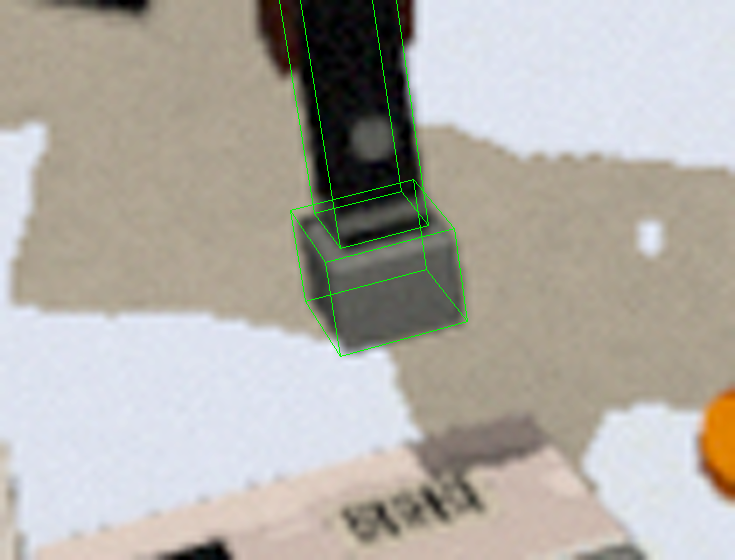

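View pics/scan2t.png

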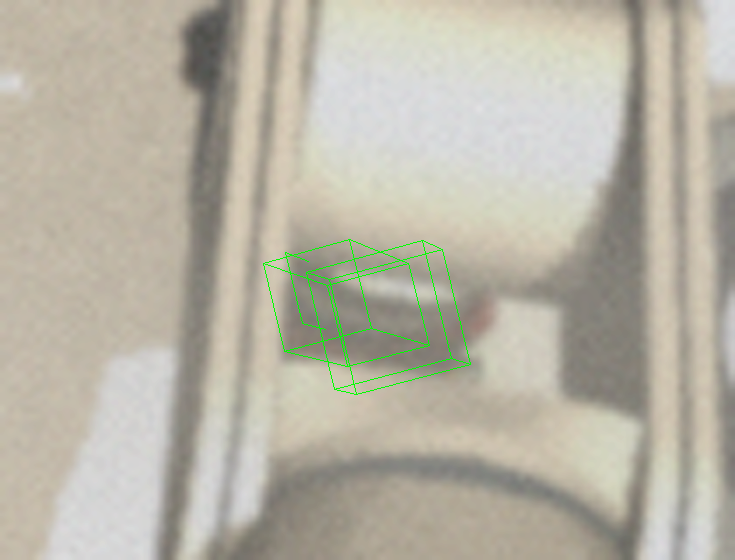

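The side overlay fits the held scanner closely. Holding still for over 2 s.

Request:
move_arm([
  [255, 0, 0, 0, 0],
  [255, 0, 0, 0, 0],
  [255, 0, 0, 0, 0],
  [255, 0, 0, 0, 0],
  [255, 0, 0, 0, 0],
])

```text
t: 52.12
ee_pos: [489.1, -82.6, 237.4]
orientation: [-2.003, -2.42, 0.0]
ft_force: [0.0, 0.5, -1.1]
width: 32.1
```

Request:
move_arm([
  [255, 0, 0, 0, 0],
  [255, 0, 0, 0, 0],
  [255, 0, 0, 0, 0],
  [255, 0, 0, 0, 0],
  [255, 0, 0, 0, 0],
])

```text
t: 52.53
ee_pos: [489.1, -82.6, 237.4]
orientation: [-2.003, -2.42, -0.0]
ft_force: [-0.4, 0.1, -1.6]
width: 31.7
```

Request:
move_arm([
  [255, 0, 0, 0, 0],
  [255, 0, 0, 0, 0],
  [255, 0, 0, 0, 0],
  [255, 0, 0, 0, 0],
  [255, 0, 0, 0, 0],
])

```text
t: 52.95
ee_pos: [489.1, -82.6, 237.4]
orientation: [-2.003, -2.42, 0.0]
ft_force: [0.7, 0.9, -1.5]
width: 32.1
```

Request:
move_arm([
  [255, 0, 0, 0, 0],
  [255, 0, 0, 0, 0],
  [255, 0, 0, 0, 0],
  [255, 0, 0, 0, 0],
  [255, 0, 0, 0, 0],
])

```text
t: 53.37
ee_pos: [489.1, -82.6, 237.4]
orientation: [2.003, 2.42, 0.0]
ft_force: [0.6, -0.2, -2.1]
width: 31.7
```

Request:
move_arm([
  [255, 0, 0, 0, 0],
  [255, 0, 0, 0, 0],
  [255, 0, 0, 0, 0],
  [255, 0, 0, 0, 0],
  [255, 0, 0, 0, 0],
])

```text
t: 53.78
ee_pos: [489.1, -82.6, 237.4]
orientation: [-2.003, -2.42, 0.0]
ft_force: [0.8, -0.9, -2.1]
width: 31.5
```

Request:
move_arm([
  [255, 0, 0, 0, 0],
  [255, 0, 0, 0, 0],
  [255, 0, 0, 0, 0],
  [255, 0, 0, 0, 0],
  [255, 0, 0, 0, 0],
])

```text
t: 54.2
ee_pos: [489.1, -82.6, 237.3]
orientation: [-2.003, -2.42, 0.0]
ft_force: [0.3, -0.8, -2.1]
width: 32.0
```

```bash
python3 aim.py 504 -161.7 63 100.8 22 -7.4
python3 - <<'E'
from h import *
img=get_image("top"); cv2.imwrite("pics/top_h.png",img)
a=cv2.imread("pics/top0.png"); cv2.imwrite("pics/hookt.png",cv2.convertScaleAbs(cv2.resize(a[125:205,150:250],None,fx=7,fy=7,interpolation=cv2.INTER_CUBIC),alpha=1.5))
img=get_image("side"); cv2.imwrite("pics/hooks.png",cv2.resize(img[90:190,290:390],None,fx=6,fy=6,interpolation=cv2.INTER_CUBIC))
for cam in("top","side"):
    get_image(cam)
    for n in("hook","hook_seat"): print(cam,n,[(round(r["conf"],2),r["location"]) for r in place_of(cam,n)][:3])
E
```

```text
tcp [489.118 -82.578 237.349] window [ 498.51  -131.966  137.659] dist 80.5491154415715 along 80.55254908553061 hit-L [ 0.145  0.092 -0.03 ] angle 3.0024205088456415 vel 0.0015672961215435946 54.2
top hook [(0.9, [636.6, 422.5, -2.6])]
top hook_seat [(0.83, [609.8, 358.8, 225.6])]
side hook []
side hook_seat [(0.8, [613.3, 354.7, 221.5])]
```

View pics/hookt.png

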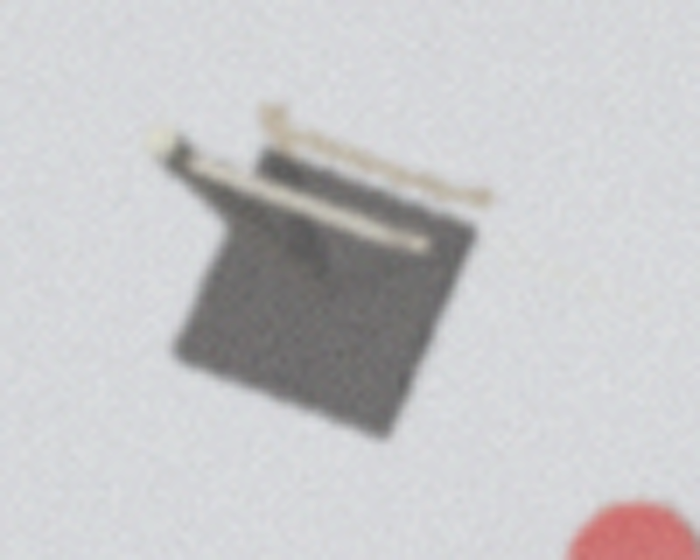

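View pics/hooks.png

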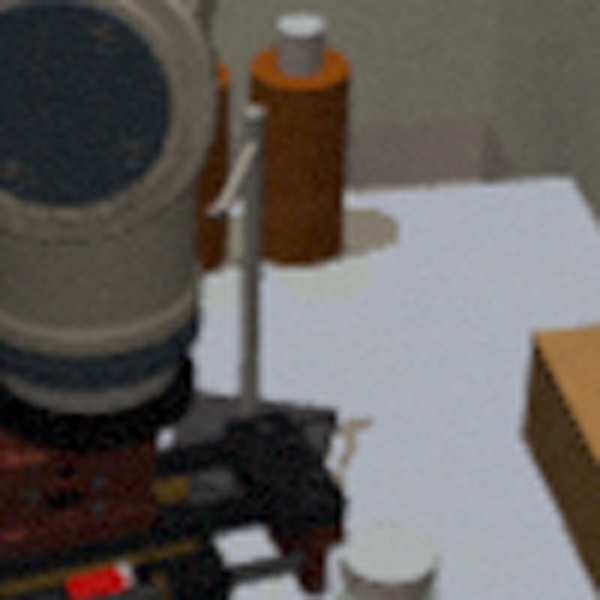

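Both readings are held, and the tilt has not crept. Before hanging, I'll stand the scanner upright in the grip by nudging its head against the outside of the fixed cradle, so that it won't swing on release.

```bash
python3 d.py 452 346 250 67.4
python3 - <<'E'
from h import *
ct=campose("top")
print(unproj(ct,[[172.9,145.3]],230),unproj(ct,[[210.7,159.7]],232),unproj(ct,[[176.4,147.6]],223))
E
```

```text
pos [489.129 -82.59  237.408] yaw 100.77069860144577 shift [ 0.428  0.044 -0.013] roll 0.5824 dist 0.43
[[639.548 423.846 230.   ]] [[598.948 326.563 232.   ]] [[635.294 416.89  223.   ]]
```

Request:
move_arm([
  [255, 0.1, 0.01, -0.03, 0],
  [255, 0.428, 0.044, -0.03, 0.582],
  [255, 0.428, 0.044, -0.03, 0.582],
  [255, 0.428, 0.044, -0.03, 0.582],
  [255, 0.428, 0.044, -0.03, 0.582],
])

```text
t: 55.02
ee_pos: [473.6, 102.9, 256.3]
orientation: [2.483, 1.924, 0.001]
ft_force: [-0.2, 0.0, -2.0]
width: 32.0
```

```bash
python3 d.py 452 346 250 67.4
```

```text
pos [473.593 102.907 256.28 ] yaw 75.5436814902217 shift [ 0.23  -0.082  0.006] roll 0.1421 dist 0.244
```

Request:
move_arm([
  [255, 0.222, -0.078, 0, 0.13],
  [255, 0.222, -0.078, 0, 0.13],
  [255, 0.222, -0.078, 0, 0.13],
  [255, 0.222, -0.078, 0, 0.13],
  [255, 0.222, -0.078, 0, 0.13],
])

```text
t: 55.43
ee_pos: [454.9, 305.7, 256.1]
orientation: [2.598, 1.767, 0.001]
ft_force: [1.3, -0.6, -2.6]
width: 31.9
```

```bash
python3 d.py 452 346 250 67.4
```

```text
pos [454.882 305.702 256.146] yaw 68.43703892018907 shift [ 0.036 -0.018  0.006] roll 0.0181 dist 0.041
```

Request:
move_arm([
  [255, 0.036, -0.017, 0, 0.016],
  [255, 0.036, -0.017, 0, 0.016],
  [255, 0.036, -0.017, 0, 0.016],
  [255, 0.036, -0.017, 0, 0.016],
  [255, 0.036, -0.017, 0, 0.016],
])

```text
t: 55.85
ee_pos: [452.8, 342.2, 255.8]
orientation: [2.612, 1.744, -0.001]
ft_force: [0.3, 0.0, -2.0]
width: 31.7
```

Request:
move_arm([
  [255, 0, 0, 0, 0],
  [255, 0, 0, 0, 0],
  [255, 0, 0, 0, 0],
])

```text
t: 56.1
ee_pos: [453.2, 342.4, 256.2]
orientation: [2.613, 1.744, 0.0]
ft_force: [-0.5, 0.3, -2.0]
width: 31.7
```

```bash
python3 d.py 452 346 119 67.4
python3 - <<'E'
from h import *
o=get_obs(); img=get_image("wrist"); cam=campose("wrist",o); cv2.imwrite("pics/whook.png",img); np.savez("pics/whook.npz",p=o["ee_pos"],r=o["orientation"]); print(o["ee_pos"],o["orientation"],abs(o["qvel"]).max())
print(proj(cam,[[639.5,423.8,230],[599,326.6,233],[612,356,223]]))
E
```

```text
pos [453.226 342.442 256.194] yaw 67.42859616177167 shift [ 0.003 -0.003  0.137] roll 0.0005 dist 0.137
[453.226 342.442 256.194] [2.613 1.744 0.   ] 0.00453797072515412
[[583.873 -10.419]
 [544.085 184.334]
 [544.339 131.054]]
```

View pics/whook.png

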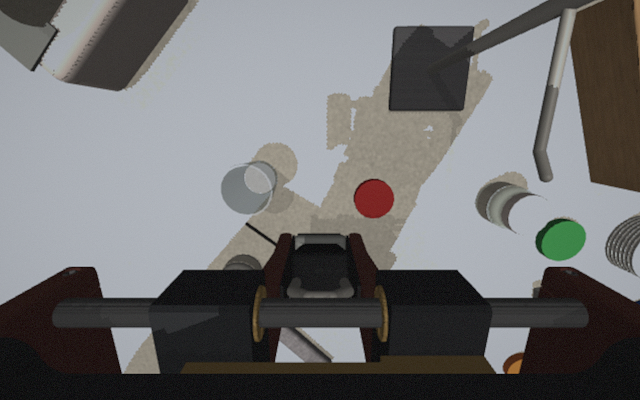

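Run:
```python
from h import *
d=np.load("pics/whook.npz"); cam=campose("wrist",dict(ee_pos=d["p"],orientation=d["r"]))
B=unproj(cam,[[541,151],[563,40],[552,95]],220); print(B, np.degrees(np.arctan2(*(B[1]-B[0])[[1,0]])))
print("tip",unproj(cam,[[545,179]],230)); C=unproj(cam,[[393,27],[474,28],[465,110],[390,108]],12); print(C,C.mean(0))
img=cv2.imread("pics/whook.png"); cv2.imwrite("pics/whz.png",cv2.resize(img[0:200,490:640],None,fx=4,fy=3,interpolation=cv2.INTER_CUBIC))
```

```text
[[609.876 343.175 220.   ]
 [633.515 403.189 220.   ]
 [622.353 375.018 220.   ]] 68.50143290575683
tip [[602.179 328.342 230.   ]]
[[610.905 486.746  12.   ]
 [703.311 447.226  12.   ]
 [668.886 357.201  12.   ]
 [577.196 397.963  12.   ]] [640.075 422.284  12.   ]
```

Request:
move_arm([
  [255, 0.003, -0.003, 0.03, 0],
  [255, 0.003, -0.003, 0.07, 0],
  [255, 0.003, -0.003, 0.1, 0],
  [255, 0.003, -0.003, 0.13, 0],
  [255, 0.003, -0.003, 0.134, 0],
])

```text
t: 56.57
ee_pos: [448.7, 345.0, 117.4]
orientation: [2.612, 1.745, -0.013]
ft_force: [-0.0, -0.6, -2.6]
width: 31.8
```

Request:
move_arm([
  [255, 0, 0, 0, 0],
  [255, 0, 0, 0, 0],
  [255, 0, 0, 0, 0],
  [255, 0, 0, 0, 0],
])

```text
t: 56.9
ee_pos: [452.5, 348.1, 124.1]
orientation: [-2.612, -1.745, -0.006]
ft_force: [0.0, 0.6, -2.0]
width: 32.0
```

```bash
python3 d.py 452 346 119 67.4
```

```text
pos [452.454 348.05  124.095] yaw 67.50629820926413 shift [-0.002  0.     0.005] roll 0.0019 dist 0.006
```

View pics/whz.png

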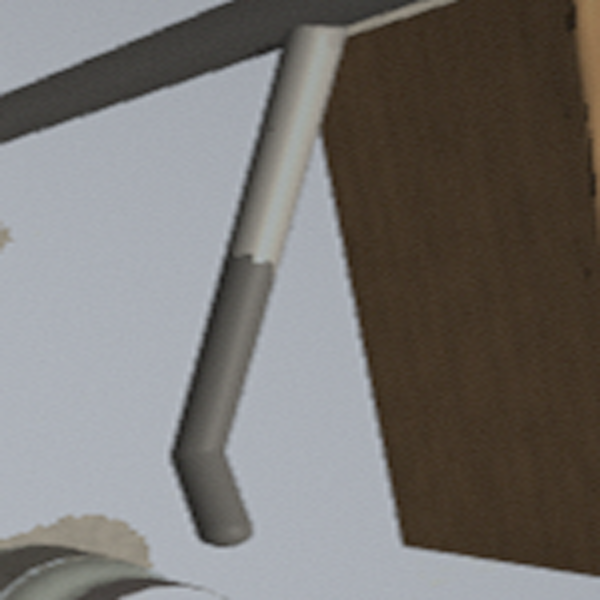

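Request:
move_arm([
  [255, -0.004, 0, 0.004, 0],
  [255, -0.008, 0, 0.004, 0],
  [255, -0.012, 0, 0.004, 0],
  [255, -0.014, 0, 0.004, 0],
  [255, -0.014, 0, 0.004, 0],
])

```text
t: 57.32
ee_pos: [445.6, 333.7, 118.1]
orientation: [2.612, 1.745, -0.001]
ft_force: [0.4, 0.3, -2.2]
width: 32.1
```

```bash
python3 d.py 405 234.5 119 67.4
```

```text
pos [445.584 333.704 118.099] yaw 67.49318138459928 shift [-0.107  0.001 -0.001] roll 0.0016 dist 0.107
```

Request:
move_arm([
  [255, -0.004, 0, 0, 0],
  [255, -0.008, 0, 0, 0],
  [255, -0.012, 0, 0, 0],
  [255, -0.016, 0, 0, 0],
  [255, -0.018, 0, 0, 0],
])

```text
t: 57.73
ee_pos: [440.5, 318.9, 119.1]
orientation: [-2.612, -1.745, -0.008]
ft_force: [1.8, 5.5, 2.0]
width: 31.9
```

Request:
move_arm([
  [255, -0.004, 0, 0, 0],
  [255, -0.008, 0, 0, 0],
  [255, -0.012, 0, 0, 0],
  [255, -0.014, 0, 0, 0],
])

```text
t: 58.07
ee_pos: [435.0, 305.7, 118.9]
orientation: [-2.612, -1.745, -0.007]
ft_force: [1.6, 4.7, 1.4]
width: 31.9
```

```bash
python3 d.py 405 234.5 119 67.4
python3 - <<'E'
from h import *
o=get_obs(); img=get_image("wrist"); cv2.imwrite("pics/wt3.png",img)
x0,y0=265,215;s=6
c=cv2.convertScaleAbs(cv2.resize(img[y0:y0+95,x0:x0+115],None,fx=s,fy=s,interpolation=cv2.INTER_CUBIC),alpha=2.2); cv2.imwrite("pics/wtz3.png",c)
img=get_image("side"); cv2.imwrite("pics/sd3.png",cv2.resize(img[110:220,200:340],None,fx=5,fy=5,interpolation=cv2.INTER_CUBIC))
E
```

```text
pos [435.006 305.703 118.946] yaw 67.49902667397564 shift [-0.077 -0.001 -0.   ] roll 0.0017 dist 0.077
```

View pics/wtz3.png

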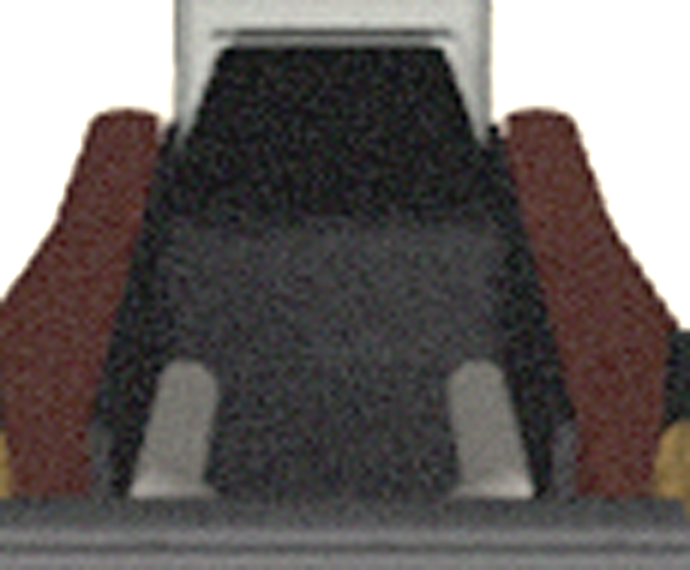

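View pics/sd3.png

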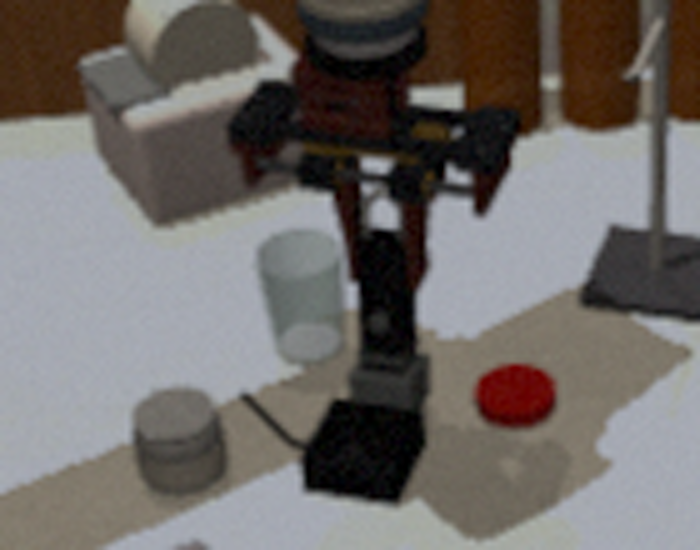

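```bash
cat > tf2.py <<'E'
import sys
from tfit import *
from scipy.optimize import least_squares
yf,yh=map(float,sys.argv[1:3])
r=least_squares(lambda q:[pt((q[0],q[1],115.9,0),(0,0,130))[0,1]-yf, pt((q[0],q[1],115.9,0),(16,0,36))[0,1]-yh],[10,-5])
print(r.x,r.fun,[ (th,[pt((th,sx,115.9,0),(16,0,36))[0,1].round() for sx in(-8,-4,0)],[pt((th,sx,115.9,0),(0,0,130))[0,1].round() for sx in(-8,-4,0)]) for th in (0,5,10)])
E
python3 tf2.py 386 46; python3 tf2.py 398 178
```

```text
[11.166 -2.987] [-0. -0.] [(0, [np.float64(-24.0), np.float64(-51.0), np.float64(-79.0)], [np.float64(462.0), np.float64(423.0), np.float64(382.0)]), (5, [np.float64(23.0), np.float64(-5.0), np.float64(-33.0)], [np.float64(454.0), np.float64(412.0), np.float64(369.0)]), (10, [np.float64(70.0), np.float64(42.0), np.float64(14.0)], [np.float64(444.0), np.float64(400.0), np.float64(356.0)])]
[22.291 -6.539] [-0. -0.] [(0, [np.float64(-24.0), np.float64(-51.0), np.float64(-79.0)], [np.float64(462.0), np.float64(423.0), np.float64(382.0)]), (5, [np.float64(23.0), np.float64(-5.0), np.float64(-33.0)], [np.float64(454.0), np.float64(412.0), np.float64(369.0)]), (10, [np.float64(70.0), np.float64(42.0), np.float64(14.0)], [np.float64(444.0), np.float64(400.0), np.float64(356.0)])]
```

Request:
move_arm([
  [255, -0.005, 0, 0, 0],
  [255, -0.01, 0, 0, 0],
  [255, -0.015, 0, 0, 0],
  [255, -0.019, 0, 0, 0],
  [255, -0.021, 0, 0, 0],
])

```text
t: 58.58
ee_pos: [425.6, 285.1, 118.1]
orientation: [-2.612, -1.745, -0.001]
ft_force: [2.2, 5.4, 0.6]
width: 31.8
```

Request:
move_arm([
  [255, -0.002, 0, 0, 0],
  [255, -0.003, 0, 0, 0],
  [255, -0.003, 0, 0, 0],
])

```text
t: 58.83
ee_pos: [424.6, 282.6, 118.2]
orientation: [-2.612, -1.745, -0.001]
ft_force: [1.6, 5.1, 0.9]
width: 32.0
```

```bash
python3 d.py 405 234.5 119 67.4
cat > wz.py <<'E'
import sys
from h import *
o=get_obs(); img=get_image("wrist"); cv2.imwrite(f"pics/{sys.argv[1]}_raw.png",img)
x0,y0=265,195;s=6
c=cv2.convertScaleAbs(cv2.resize(img[y0:y0+115,x0:x0+115],None,fx=s,fy=s,interpolation=cv2.INTER_CUBIC),alpha=2.2); cv2.imwrite(f"pics/{sys.argv[1]}.png",c[:600])
E
python3 wz.py wz4
```

```text
pos [424.583 282.602 118.168] yaw 67.49407679621388 shift [-0.052  0.    -0.001] roll 0.0016 dist 0.052
```

View pics/wz4.png

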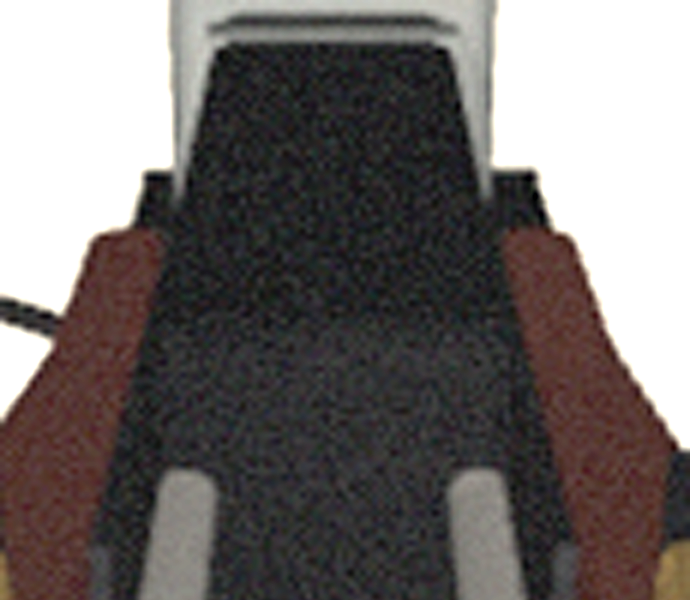

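```bash
python3 tf2.py 375 -76 | cut -c1-60;python3 tf2.py 371 -76 | cut -c1-60
python3 - <<'E'
from h import *
d=np.load("pics/whook.npz"); cam=campose("wrist",dict(ee_pos=d["p"],orientation=d["r"]))
B=unproj(cam,[[540.0,150],[568.5,11.5]],220); print(B, np.degrees(np.arctan2(*(B[1]-B[0])[[1,0]])))
E
```

```text
[0.716 0.509] [-0. -0.] [(0, [np.float64(-24.0), np.float64(
[0.962 0.834] [-0.  0.] [(0, [np.float64(-24.0), np.float64(
[[609.391 344.073 220.   ]
 [638.779 416.784 220.   ]] 67.99273849796013
```

Request:
move_arm([
  [255, 0.006, 0, 0, 0],
  [255, 0.012, 0, -0.01, 0],
  [255, 0.015, 0, -0.05, 0],
  [255, 0.015, 0, -0.08, 0],
  [255, 0.015, 0, -0.1, 0],
])

```text
t: 59.3
ee_pos: [429.7, 296.0, 219.5]
orientation: [2.611, 1.746, -0.004]
ft_force: [0.1, -0.1, -1.9]
width: 32.1
```

```bash
python3 d.py 587 291 205 67.9; python3 wz.py wz5
```

```text
pos [429.693 296.041 219.522] yaw 67.53763258604802 shift [0.056 0.147 0.014] roll -0.0063 dist 0.158
```

View pics/wz5.png

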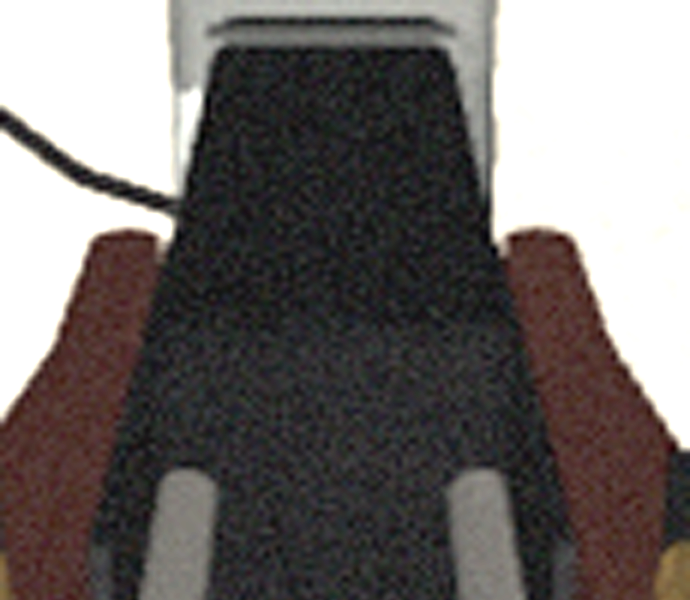

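Request:
move_arm([
  [255, 0.01, 0.03, 0, -0.006],
  [255, 0.056, 0.147, 0.008, -0.006],
  [255, 0.056, 0.147, 0.012, -0.006],
  [255, 0.056, 0.147, 0.012, -0.006],
  [255, 0.056, 0.147, 0.012, -0.006],
])

```text
t: 59.77
ee_pos: [592.2, 290.6, 203.0]
orientation: [2.607, 1.75, -0.002]
ft_force: [-0.2, -0.1, -1.7]
width: 31.7
```

Request:
move_arm([
  [255, 0, 0, 0, 0],
  [255, 0, 0, 0, 0],
  [255, 0, 0, 0, 0],
  [255, 0, 0, 0, 0],
])

```text
t: 60.1
ee_pos: [585.9, 292.0, 205.8]
orientation: [-2.606, -1.755, 0.003]
ft_force: [0.0, 0.1, -1.8]
width: 31.8
```

```bash
python3 d.py 589.8 297.5 191 67.9
python3 - <<'E'
from h import *
o=get_obs(); img=get_image("wrist"); cam=campose("wrist",o); cv2.imwrite("pics/wh2.png",img); np.savez("pics/wh2.npz",p=o["ee_pos"],r=o["orientation"]); print(o["ee_pos"],o["orientation"],abs(o["qvel"]).max())
E
```

```text
pos [585.884 291.954 205.768] yaw 67.90623615282387 shift [0.007 0.002 0.015] roll 0.0001 dist 0.016
[585.884 291.954 205.768] [-2.606 -1.755  0.003] 0.009816727591814275
```

View pics/wh2.png

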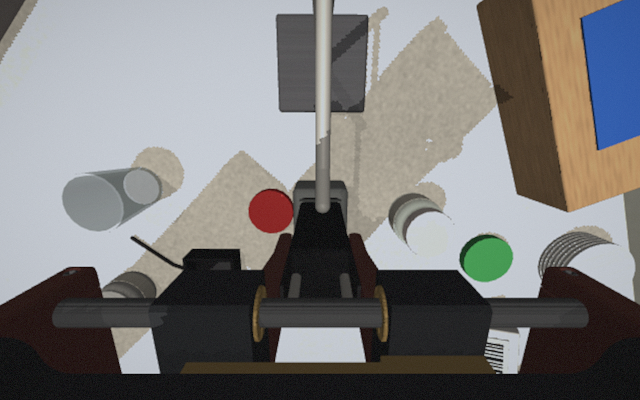

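Run:
```python
from h import *
d=np.load("pics/wh2.npz"); cam=campose("wrist",dict(ee_pos=d["p"],orientation=d["r"])); R=Rn.from_rotvec(d["r"]).as_matrix()
for uv,z in(((322,210),230),((322.5,120),220),((324,10),220)):
    P=unproj(cam,[uv],z)[0]; print(P,"tool",R.T@(P-d["p"]))
img=cv2.imread("pics/wh2.png"); cv2.imwrite("pics/wh2z.png",cv2.convertScaleAbs(cv2.resize(img[100:320,250:400],None,fx=4,fy=2.7,interpolation=cv2.INTER_CUBIC),alpha=1.6))
```

```text
[601.433 327.646 230.   ] tool [ 38.89    0.957 -24.28 ]
[616.758 364.955 220.   ] tool [ 79.236   1.134 -14.329]
[633.718 405.468 220.   ] tool [123.153   1.611 -14.383]
```

View pics/wh2z.png

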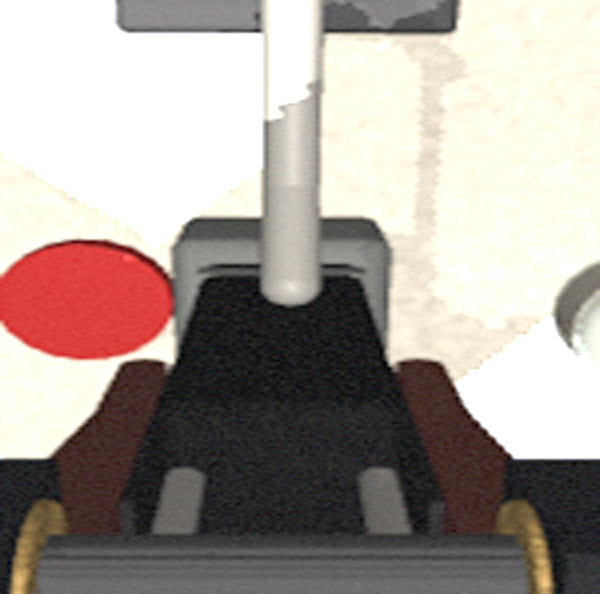

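Request:
move_arm([
  [255, 0, 0.001, 0.008, 0],
  [255, 0, 0.001, 0.0145, 0],
  [255, 0, 0.001, 0.0145, 0],
  [255, 0, 0.001, 0.0145, 0],
  [255, 0, 0.001, 0.0145, 0],
])

```text
t: 60.57
ee_pos: [588.3, 291.6, 191.4]
orientation: [-2.607, -1.754, 0.0]
ft_force: [0.2, 1.6, -1.2]
width: 32.1
```

Request:
move_arm([
  [255, 0, 0, 0, 0],
  [255, 0, 0, 0, 0],
  [255, 0, 0, 0, 0],
  [255, 0, 0, 0, 0],
])

```text
t: 60.9
ee_pos: [588.5, 291.6, 191.6]
orientation: [-2.607, -1.753, -0.0]
ft_force: [-1.0, 0.1, -2.4]
width: 32.1
```

```bash
python3 d.py 614.3 357.7 191 67.9
```

```text
pos [588.476 291.615 191.646] yaw 67.85217772979583 shift [ 0.071 -0.001  0.001] roll -0.0008 dist 0.071
```

Request:
move_arm([
  [255, 0, -0.0014, 0, 0],
  [255, 0.004, -0.0014, 0, 0],
  [255, 0.01, -0.0014, 0, 0],
  [255, 0.018, -0.0014, 0, 0],
  [255, 0.026, -0.0014, 0, 0],
])

```text
t: 61.32
ee_pos: [597.3, 317.1, 191.6]
orientation: [-2.607, -1.753, -0.001]
ft_force: [0.5, -0.2, -1.2]
width: 31.9
```

```bash
python3 d.py 614.3 357.7 191 67.9
python3 - <<'E'
from h import *
o=get_obs(); img=get_image("wrist"); cv2.imwrite("pics/wh3z.png",cv2.convertScaleAbs(cv2.resize(img[100:320,250:400],None,fx=4,fy=2.7,interpolation=cv2.INTER_CUBIC),alpha=1.6)); print(o["ft_force"])
E
```

```text
pos [597.323 317.12  191.6  ] yaw 67.8562428834089 shift [0.044 0.    0.001] roll -0.0008 dist 0.044
[ 0.487 -0.241 -1.177]
```

View pics/wh3z.png

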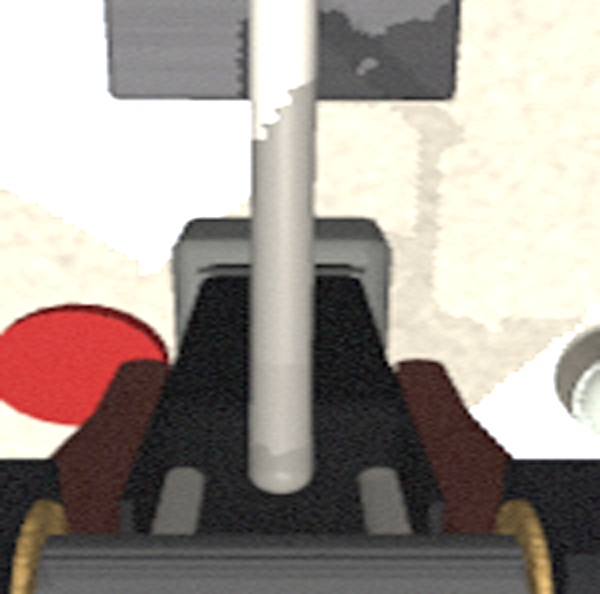

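Request:
move_arm([
  [255, 0.008, 0, 0, 0],
  [255, 0.016, 0, 0, 0],
  [255, 0.024, 0, 0, 0],
  [255, 0.034, 0, 0, 0],
  [255, 0.043, 0, 0, 0],
])

```text
t: 61.78
ee_pos: [613.5, 357.1, 191.5]
orientation: [-2.607, -1.753, -0.0]
ft_force: [-0.2, 0.4, -2.0]
width: 32.0
```

Request:
move_arm([
  [255, 0, 0, 0, 0],
  [255, 0, 0, 0, 0],
  [255, 0, 0, 0, 0],
])

```text
t: 62.03
ee_pos: [612.9, 355.9, 191.3]
orientation: [2.606, 1.754, -0.001]
ft_force: [1.2, -0.1, -1.3]
width: 31.9
```

```bash
python3 d.py 614.3 357.7 175.4 67.9
python3 - <<'E'
from h import *
o=get_obs(); img=get_image("wrist"); cv2.imwrite("pics/wh4.png",img); print(o["ft_force"])
s=get_image("side"); cv2.imwrite("pics/sh4.png",cv2.resize(s[80:200,250:390],None,fx=5,fy=5,interpolation=cv2.INTER_CUBIC))
E
```

```text
pos [612.866 355.893 191.267] yaw 67.87093089925882 shift [0.002 0.001 0.016] roll -0.0005 dist 0.016
[ 1.205 -0.083 -1.344]
```

View pics/wh4.png

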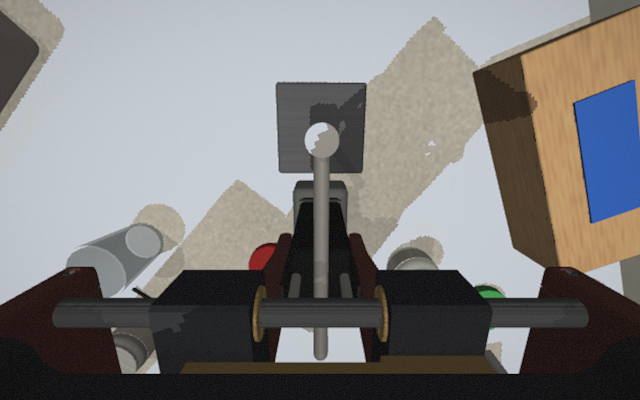

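View pics/sh4.png

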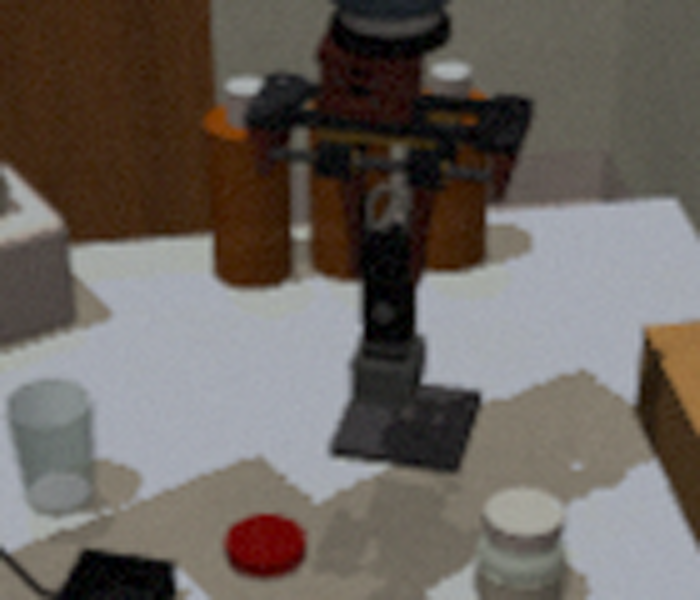

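Request:
move_arm([
  [255, 0.001, 0, 0.004, 0],
  [255, 0.001, 0, 0.008, 0],
  [255, 0.001, 0, 0.011, 0],
  [255, 0.001, 0, 0.012, 0],
  [255, 0.001, 0, 0.012, 0],
])

```text
t: 62.55
ee_pos: [613.2, 356.7, 178.8]
orientation: [-2.607, -1.753, 0.002]
ft_force: [-0.2, -0.2, -1.9]
width: 31.4
```

Request:
move_arm([
  [255, 0, 0, 0.001, 0],
  [255, 0, 0, 0.002, 0],
  [255, 0, 0, 0.003, 0],
  [255, 0, 0, 0.003, 0],
])

```text
t: 62.88
ee_pos: [613.4, 356.9, 176.4]
orientation: [-2.607, -1.754, 0.0]
ft_force: [0.8, 0.7, -0.7]
width: 31.8
```

Request:
move_arm([
  [255, 0, 0, 0.001, 0],
  [255, 0, 0, 0.001, 0],
  [255, 0, 0, 0.002, 0],
  [255, 0, 0, 0.002, 0],
])

```text
t: 63.22
ee_pos: [613.6, 357.0, 174.5]
orientation: [2.607, 1.754, 0.0]
ft_force: [-0.9, 0.5, -0.7]
width: 31.8
```

Request:
move_arm([
  [255, 0, 0, 0.001, 0],
  [255, 0, 0, 0.001, 0],
  [255, 0, 0, 0.001, 0],
])

```text
t: 63.47
ee_pos: [613.7, 357.1, 174.2]
orientation: [2.607, 1.754, 0.001]
ft_force: [-1.5, -0.8, 3.6]
width: 32.0
```

Request:
move_arm([
  [255, 0, 0, 0.001, 0],
  [255, 0, 0, 0.001, 0],
  [255, 0, 0, 0.001, 0],
])

```text
t: 63.72
ee_pos: [613.8, 357.1, 173.9]
orientation: [2.607, 1.753, 0.002]
ft_force: [-3.6, -1.7, 7.8]
width: 32.0
```

Request:
move_arm([
  [255, 0, 0, -0.001, 0],
  [255, 0, 0, -0.0015, 0],
  [255, 0, 0, -0.0015, 0],
  [140, 0, 0, -0.0015, 0],
  [120, 0, 0, -0.0015, 0],
])

```text
t: 64.13
ee_pos: [613.4, 356.9, 173.6]
orientation: [-2.607, -1.753, 0.001]
ft_force: [-0.2, -0.4, 1.0]
width: 41.7
```

Request:
move_arm([
  [60, 0, 0, 0, 0],
  [0, 0, 0, 0, 0],
  [0, 0, 0, 0, 0],
  [0, 0, 0, 0, 0],
  [0, 0, 0, 0, 0],
])

```text
t: 64.55
ee_pos: [613.5, 356.9, 173.9]
orientation: [-2.607, -1.754, 0.0]
ft_force: [0.7, -0.2, 0.3]
width: 75.0
```

Run:
```python
from h import *
o=get_obs(); print(o["width"],o["ft_force"]); img=get_image("wrist"); cv2.imwrite("pics/wh5.png",img); 
s=get_image("side"); cv2.imwrite("pics/sh5.png",cv2.resize(s[80:200,250:390],None,fx=5,fy=5,interpolation=cv2.INTER_CUBIC))
```

```text
75.04114297497318 [ 0.654 -0.212  0.272]
```

View pics/wh5.png

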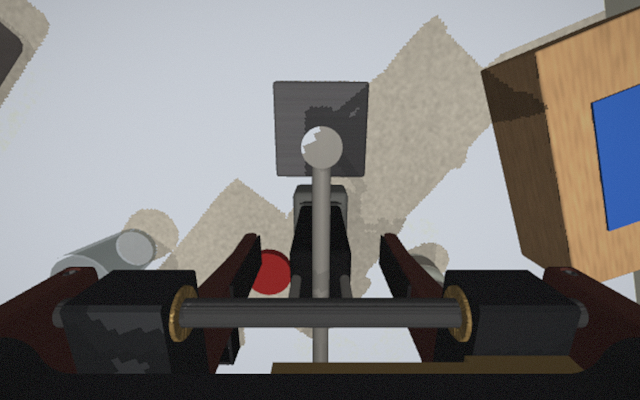

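View pics/sh5.png

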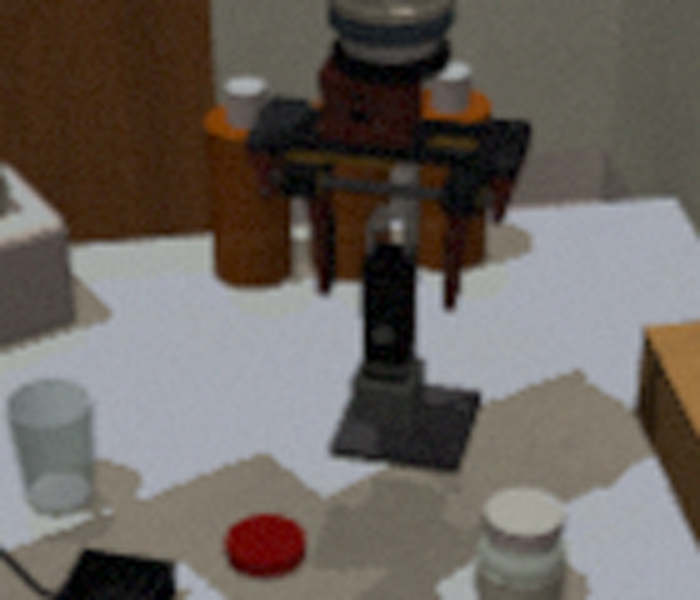

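Request:
move_arm([
  [0, 0, 0, 0, 0],
  [0, 0, 0, 0, 0],
  [0, 0, 0, -0.02, 0],
  [0, 0, 0, -0.05, 0],
  [0, 0, 0, -0.08, 0],
])

```text
t: 65.07
ee_pos: [612.8, 356.6, 253.7]
orientation: [-2.606, -1.753, 0.004]
ft_force: [0.0, 0.6, 1.4]
width: 87.5
```

Request:
move_arm([
  [0, 0, 0, -0.04, 0],
  [0, 0, 0, -0.08, 0],
  [0, 0, 0, -0.1, 0],
  [0, -0.05, 0, -0.1, 0],
  [0, -0.09, 0, -0.1, 0],
])

```text
t: 65.48
ee_pos: [582.6, 280.6, 355.8]
orientation: [2.604, 1.756, 0.007]
ft_force: [-0.3, -0.9, -0.3]
width: 87.6
```

```bash
python3 - <<'E'
from h import *
o=get_obs(); print(o["ee_pos"],o["ft_force"]); img=get_image("wrist"); cv2.imwrite("pics/wh6.png",img); 
s=get_image("side"); cv2.imwrite("pics/sh6.png",cv2.resize(s[80:200,250:390],None,fx=5,fy=5,interpolation=cv2.INTER_CUBIC))
E
python3 d.py 480 -60 340 104.6
```

```text
[582.558 280.551 355.817] [-0.289 -0.904 -0.256]
pos [579.817 275.563 354.314] yaw 67.72453951184431 shift [-0.348  0.035  0.015] roll -0.6436 dist 0.35
```

View pics/wh6.png

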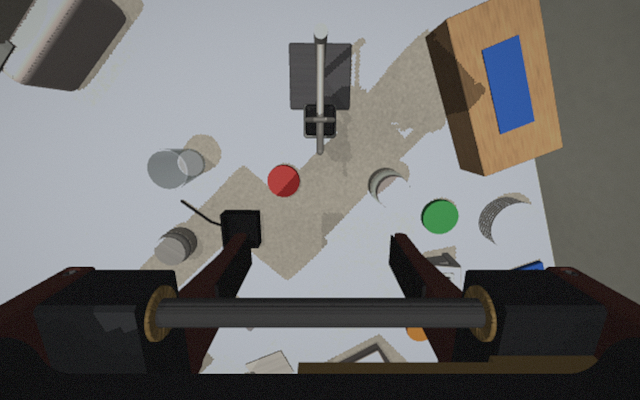

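View pics/sh6.png

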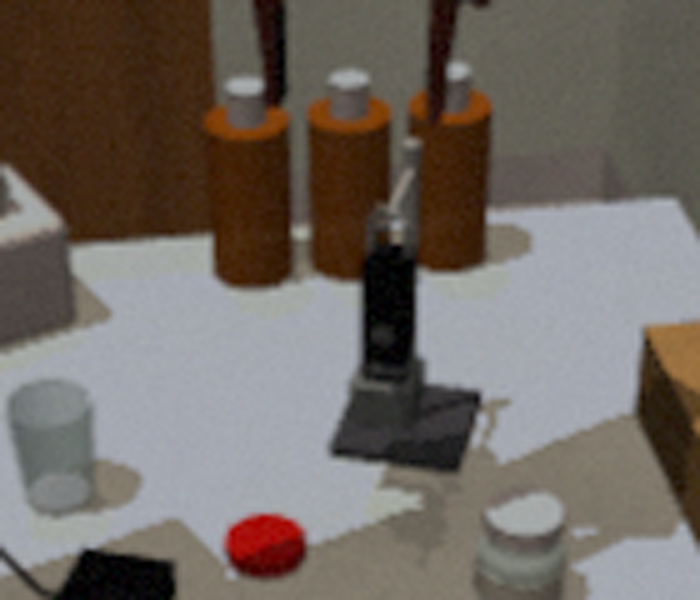

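Run:
```python
from h import *
s=get_image("side"); cv2.imwrite("pics/sF.png",s); t=get_image("top"); cv2.imwrite("pics/tF.png",t)
a=cv2.resize(s[260:390,250:420],None,fx=4,fy=4,interpolation=cv2.INTER_CUBIC); cv2.imwrite("pics/sFz.png",a)
a=cv2.resize(t[150:260,380:540],None,fx=4.5,fy=4.5,interpolation=cv2.INTER_CUBIC); cv2.imwrite("pics/tFz.png",cv2.convertScaleAbs(a,alpha=1.6))
```

```text
(no output)
```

View pics/sFz.png

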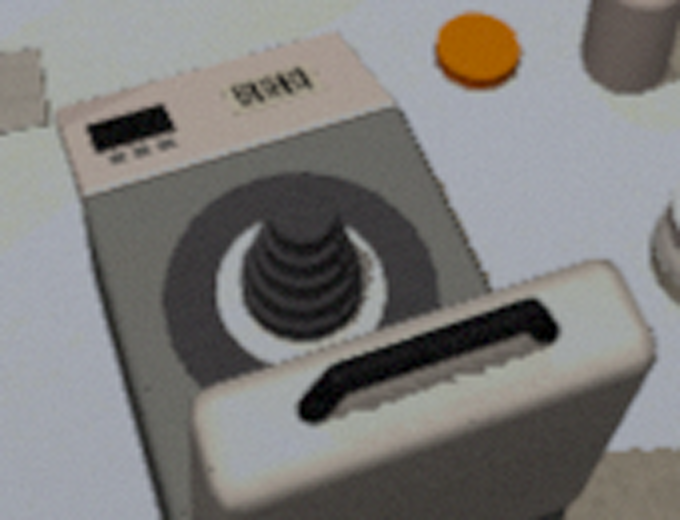

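View pics/tFz.png

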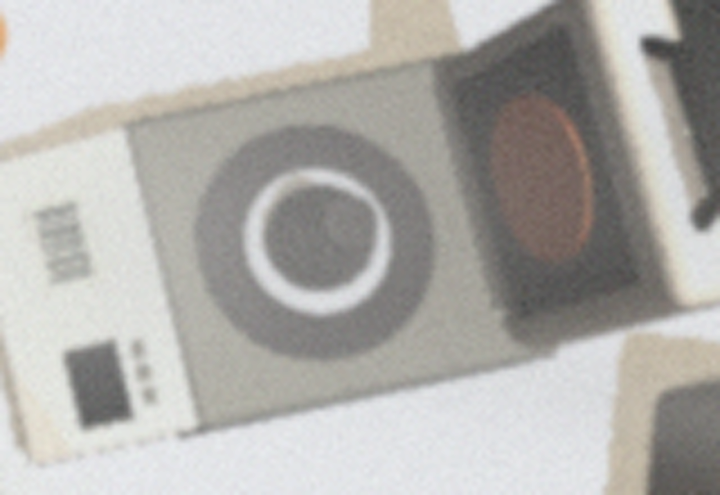

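View pics/sF.png

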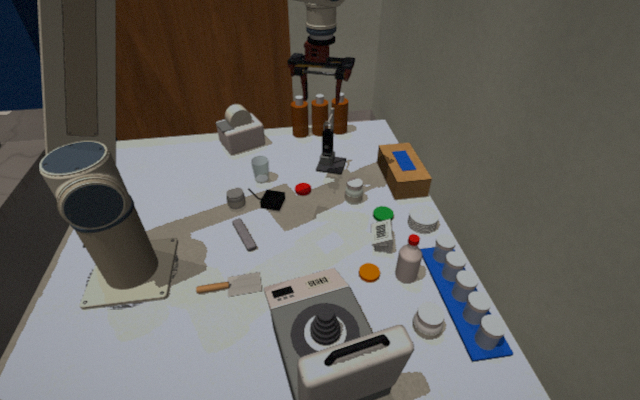

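Run:
```python
from h import *
t=np.linspace(0,2*np.pi,100)
for n,f,(x0,y0,x1,y1),s in(("side","pics/sF.png",(290,290,370,360),8),("top","pics/tF.png",(415,170,490,235),9)):
    img=cv2.imread(f); cam=campose(n)
    c=cv2.convertScaleAbs(cv2.resize(img[y0:y1,x0:x1],None,fx=s,fy=s,interpolation=cv2.INTER_CUBIC),alpha=2 if n=="top" else 1.8)
    for i,d in enumerate([92,66,58,50,42,34]):
        z=90+14*i; b=np.array([496.2,-313.6]) - (np.array([1.5,1]) if n=="top" else 0)
        q=((proj(cam,np.c_[b[0]+d/2*np.cos(t),b[1]+d/2*np.sin(t),0*t+z])-[x0,y0]+.5)*s).astype(int)
        cv2.polylines(c,[q.reshape(-1,1,2)],True,[(255,0,0),(0,255,0),(0,0,255),(255,255,0),(0,255,255),(255,0,255)][i],1)
    cv2.imwrite(f"pics/F_{n}.png",c)
```

```text
(no output)
```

View pics/F_side.png

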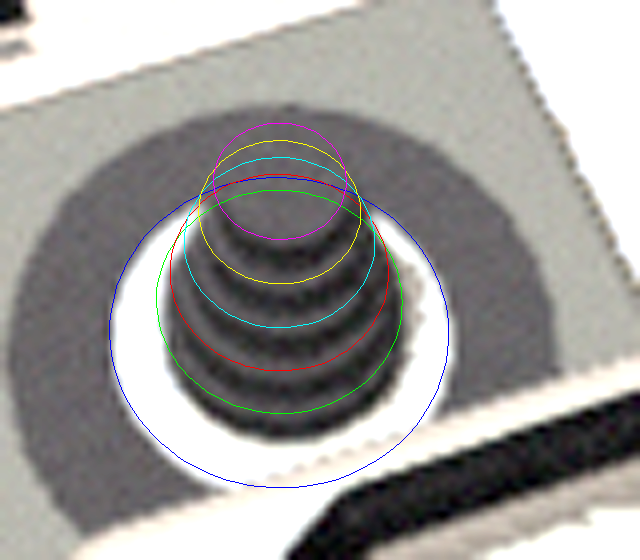

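View pics/F_top.png

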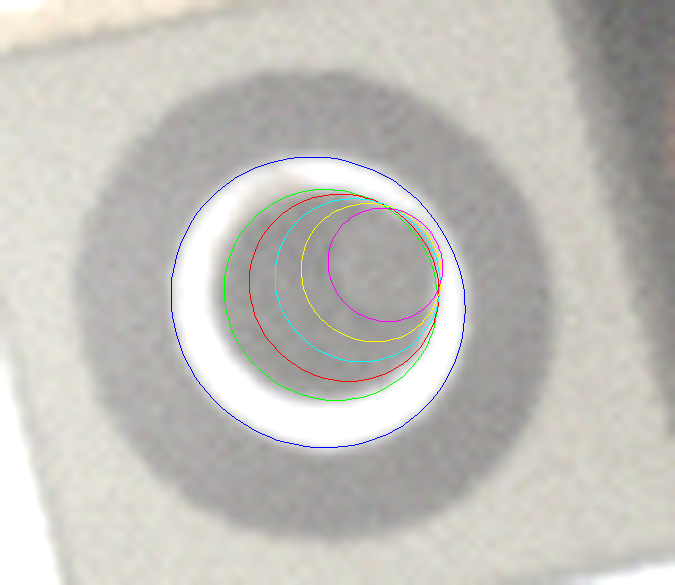

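Request:
move_arm([
  [0, 0, 0, 0, 0],
  [0, 0, 0, 0, 0],
  [0, 0, 0, 0, 0],
  [0, 0, 0, 0, 0],
  [0, 0, 0, 0, 0],
])

```text
t: 66.1
ee_pos: [582.2, 280.4, 353.7]
orientation: [-2.606, -1.754, 0.001]
ft_force: [-0.5, 0.0, -1.0]
width: 88.0
```

Request:
move_arm([
  [0, 0, 0, 0, 0],
  [0, 0, 0, 0, 0],
  [0, 0, 0, 0, 0],
  [0, 0, 0, 0, 0],
  [0, 0, 0, 0, 0],
])

```text
t: 66.52
ee_pos: [582.1, 279.8, 354.0]
orientation: [-2.607, -1.753, -0.0]
ft_force: [0.1, -0.1, -0.7]
width: 87.7
```

Run:
```python
from h import *
s=get_image("side"); a=cv2.imread("pics/sF.png"); b=cv2.imread("pics/side0.png")
d=cv2.absdiff(cv2.GaussianBlur(s,(5,5),0),cv2.GaussianBlur(a,(5,5),0)).max(2); print("hook window diff now/before",d[110:180,310:350].max(), "all",[tuple(x) for x in np.argwhere(d>40)[:5]])
o=get_obs(); img=get_image("wrist"); cam=campose("wrist",o); cv2.imwrite("pics/wF.png",img)
print(o["t"],o["ee_pos"],[(r["conf"],r["location"]) for r in place_of("wrist","scanner_loop")][:1],[(r["conf"],r["location"]) for r in place_of("wrist","hook_seat")][:1])
c=cv2.resize(img[0:180,250:400],None,fx=4,fy=3.3,interpolation=cv2.INTER_CUBIC); cv2.imwrite("pics/wFz.png",c)
for n in "jar beaker wash_bottle sample_tub tin".split():
    print(n,[r["location"] for r in place_of("side",n)][:1])
```

```text
hook window diff now/before 9 all []
66.5667 [582.095 279.722 354.072] [(0.97, [614.1, 356.4, 208.1])] [(0.91, [613.2, 356.0, 225.4])]
jar [[679.4, 213.8, 1.4]]
beaker [[371.0, 376.5, -0.6]]
wash_bottle [[752.5, -131.6, -1.9]]
sample_tub [[748.9, -288.4, 4.3]]
tin [[281.7, 254.5, -0.5]]
```

View pics/wFz.png

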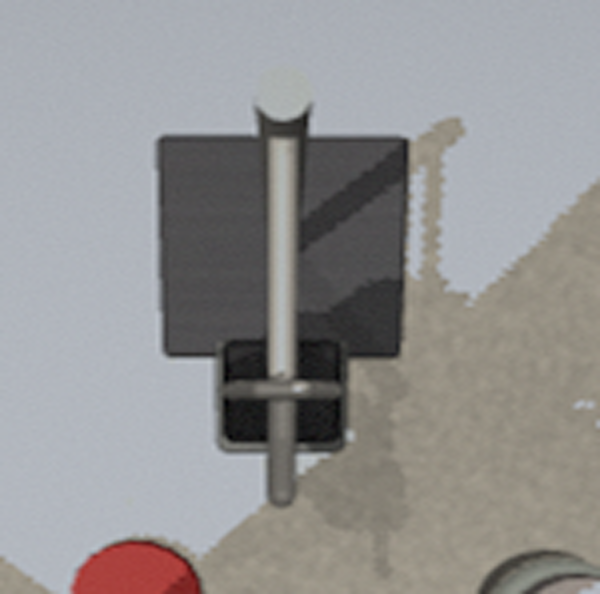

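The picture shows the loop at rest across the prong at the seat, with the scanner hanging plumb. Nothing has moved between frames, and the stack and bystanders are in place. Handing in.

```bash
python3 -c "
from workcell import *
print(close_job(), get_obs()['t'])"
```

```text
the job is handed in; nothing more can be done
the job is handed in; nothing more can be done
```

The job is done and handed in at about t = 67 s of the 210 s allowed; no verdict was reported.

- **Weights:** All five dark grey discs (66, 58, 50, 42, 34 mm) are stacked widest to narrowest on the pan. The last wrist, side and top overlays show them concentric to about 1 mm. The stack sits about 1–1.5 mm off the measured pan centre. No disc was seen to be knocked.
- **Scans:** The arm can only point straight down, so I tilted the scanner in the grip by pushing its head against the cradle wall.
    - **Holds:** I held it still for over 2.5 s at the card label, then at the analyser label. My aim model puts the window about 80 mm away and within 1–2 mm of each label's middle.
    - **Squareness:** The tilt came out near 22°, against the labels' 25°, so the aim was about 3° off square. An early side-camera fit gave 20°, which would make it up to 5°.
- **Hanging:** I straightened the scanner against the cradle's outer wall and hung it by its loop. The loop was last placed at (614, 356), against (613, 356) for the hook seat. The scanner hangs plumb, with no change between frames about a second apart.
- **Other things:** The jar, beaker, bottle, tub and tin read within about 5 mm of where they started, which is about the detector's error. The red, orange and green look-alikes were left alone. The gripper ended open and clear of everything.

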